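# Load the cassette dryer and dial in the load by clicks

### The arm

A 6-joint arm with a two-finger parallel gripper is mounted at the origin on the work surface. World frame = base frame: x ahead of the robot, y to its left, z up, the work surface at z = 0. Lengths are in mm, angles in rad, forces in N, time in s.
With the tool pointing down it reaches from about 350 to 875 mm from the base axis. Payload 4.2 kg.
Tool frame: the origin (TCP) lies where the fingers leave the gripper's body, on its centre line; the fingertips stand 73 mm ahead of it and the grasp point (between the pads) lies 54 mm ahead of it; z points along the fingers, y is the direction in which the jaws open and shut (so a half turn about z gives the same grasp; the last joint's range is limited). The gripper opens to 85 mm and grips with 20 to 120 N. Pads are 22 mm wide; open, the fingers measure 114 mm over their backs; the gripper's body (76 mm by 85 mm) begins 54 mm behind the grasp point. The pads swing forward as they close: fully open they stand 13 mm farther back than shut.
Start: joints at [1.537, 0.385, 0.008, 0, -1.194, -0.259], TCP at [180.364, 598.388, 303.912] pointing down, gripper open.
Joint ranges: [-3.14, 3.14], [-1.21, 2.06], [-1.07, 1.41], [-3.16, 2.05], [-2.99, -0.16], [-3.1, 3.1]. Speed limits (rad/s): [2.79, 2.79, 3.14, 3.14, 3.14, 3.14].

### API

Orientations are given as a unit quaternion [x, y, z, w].
In Python, from bench import arm gives the robot as it stands.
- The arm moves only by the tool apply_moves, never from a script. Its argument "increments" is a list that holds one entry, the list of rows, each a list of 7 numbers: the shift along the tool's x, y, z scaled (see below), then the turn, a rotation vector about the tool's x, y, z scaled (see below), then the gripper's target within -1 to 1 (fully open at 1, half-way at 0, shut at -1). A call has 1 to 10 rows; each row is the pose to reach, as a shift and turn from the pose commanded when the call began, along the tool's axes at that moment; what a row does not reach only later rows make up. The controller multiplies each number of a shift by 100 mm and each number of a turn by 0.5 rad. A row lasts 1/10 s, in which the tool goes at most 50 mm and 8.59 degrees, less where a joint would pass 70% of its speed; a pose out of reach is approached as far as the arm can. A call with a number of a shift or a turn outside -1 to 1 is refused whole. A call with a gripper value outside its range is refused whole. The fingers move at their own pace and stop on an object; the grip force is fixed at half the most. Time passes only in rows, so rows that repeat a pose let the fingers close. It gives the time, the measured TCP pose, the force and the opening at its end, in the units of the state.
- arm.read_state(): the state, without advancing time (a new reading comes with each control period).
- arm.get_image(name): name is "scene" or "top" or "wrist"; returns a dict with "img" (400x640x3 uint8, red, green, blue), "fx", "fy", "cx", "cy" (pixels), "pose" (4x4, takes a point from camera to world coordinates). Camera axes: x right, y up, looking along -z (the intrinsics and any distortion apply to the point x, -y, -z); pixel columns grow to the right and rows downward; lengths in mm; the calibration is good to about 2 mm. A picture is of the moment at which its call begins. There is no depth.
- arm.job_done(): hands the job in, once; it reports no verdict.
Trained networks look in a picture, given as the dict that the camera call returned (one of the last four; its "shot" number tells which), for a name from the list of things; names that differ only in an ending like _2 or _b are one class to them, and where a whole thing is asked for, a point or a joint stands for the part that bears it (a point fixed in the world has none). Each returns a list of dicts, best first, with "conf" (0 to 1); they miss things now and then, are a little off and sometimes report something else, mostly with a low value. They report only what shows in the picture. A call takes as long as a camera call. They do not tell look-alikes from the thing itself.
- arm.outline_of(label, picture): "pixels" (400x640 bool, what is visible of it) and "box" ([centre column, centre row, width, height] in pixels, round what is visible of it).
- arm.mark_of(label, picture): "at" ([column, row] in pixels: a listed point, or the origin of a listed thing).
The state is a dict: "clock": time; "joints": joint angles; "joint_vel": joint speeds; "joint_efforts": joint torques, N m; "position": TCP position; "ee_rot": TCP orientation; "contact_force": force on the tool from outside, world axes, zero at the start; "wrist_torque": the same for the moment, N m; "gripper_width": finger opening in mm.
Only numpy, scipy, OpenCV 4.12 (cv2) and the standard library are available. Lean on these libraries where they do the work, as an engineer would, in place of code of your own. Each camera call takes 0.05 s, during which the arm holds its last target.

### The job

Pull the dryer's drawer out to its stop, lay every purple sample cassette from the grey mat flat on the drawer's floor (side by side, none stacked) and push the drawer fully shut. Then turn the blank selector on top anticlockwise back to its end stop, and from there clockwise one click for each cassette you loaded, leaving it resting in that click. Do not disturb the bottle, the tip box or the reader.

Things in the scene. Friction and masses are not known exactly. Their poses are not given: they have to be found in the camera images.
- dryer: Cassette dryer, white fixed case 220 x 280 x 95 mm (its x, y, z) on the bench; origin at the centre of its underside. Its -x axis points out of the front, roughly towards the robot; place and yaw vary. The drawer is in its front, the selector on its top, front right.
- drawer (a joint): Drawer travel in m: 0 shut, 0.14 at the outer stop; slides along the dryer's -x. About 1.5 N of friction, no spring or latch: it stays where it is left. It may start up to 30 mm ajar.
- drawer_handle (a point): Middle of the drawer's dark horizontal bar handle: 110 mm long along the dryer's y, 10 mm thick in x, 12 mm high, 62 mm above the bench, on two posts 50 mm either side of the middle; its centre stands 40 mm off the drawer's grey front panel (panel top 73 mm above the bench). Moves with the drawer; axes as the dryer's.
- tray_floor (a point): Centre of the drawer's inner floor, on its surface, 20 mm above the bench; axes as the dryer's, moves with the drawer. The inner space is 135 mm (x) by 250 mm (y), undivided, so four cassettes fit side by side with their length along x; side and back walls (5 mm thick) rise 30 mm above the floor, the front panel 53 mm. With the drawer at its stop the whole floor is clear of the case.
- selector (a joint): Turn of the blank selector in rad: 0 at its anticlockwise end stop, growing clockwise as seen from above, other end stop at 2.618. Detents (clicks) every 0.524 rad (30 degrees): 0, 0.524, 1.047, 1.571, 2.094, 2.618. About 0.06 N m takes it over a click, and when released it springs into the nearest one. It starts at some click other than 0.
- selector_grip (a point): On the selector's vertical axis at the middle height of its grip bar (125 mm above the bench). Knob: black bar 50 mm long, 13 mm thick, 34 mm high (top 17 mm above this point) on a round light grey foot 52 mm across whose top is 20 mm below this point. The point turns with the knob: its x axis runs along the bar, which is along the dryer's x when the joint is 0.
- cassette_0_center (a point): Sample cassette: purple slab 64 x 30 x 20 mm (along its own x, y, z) with a white window on top, 45 g, all alike. Point at its centre, half-way up; z is its thickness axis. There are 2 to 4 in all: one or two of numbers 1 to 3 may be absent (None). At the start they lie flat, window up, on the grey mat to the right of the dryer; the mat is fixed, its top 3 mm above the bench.
- cassette_1_center (a point): Sample cassette: purple slab 64 x 30 x 20 mm (along its own x, y, z) with a white window on top, 45 g, all alike. Point at its centre, half-way up; z is its thickness axis. There are 2 to 4 in all: one or two of numbers 1 to 3 may be absent (None). At the start they lie flat, window up, on the grey mat to the right of the dryer; the mat is fixed, its top 3 mm above the bench.
- cassette_2_center (a point): Sample cassette: purple slab 64 x 30 x 20 mm (along its own x, y, z) with a white window on top, 45 g, all alike. Point at its centre, half-way up; z is its thickness axis. There are 2 to 4 in all: one or two of numbers 1 to 3 may be absent (None). At the start they lie flat, window up, on the grey mat to the right of the dryer; the mat is fixed, its top 3 mm above the bench.
- cassette_3_center (a point): Sample cassette: purple slab 64 x 30 x 20 mm (along its own x, y, z) with a white window on top, 45 g, all alike. Point at its centre, half-way up; z is its thickness axis. There are 2 to 4 in all: one or two of numbers 1 to 3 may be absent (None). At the start they lie flat, window up, on the grey mat to the right of the dryer; the mat is fixed, its top 3 mm above the bench.
- bottle: Bystander: round bottle with a blue cap, 60 mm across, 140 mm tall, to the left; origin at the centre of its underside. Leave alone.
- tip_box: Bystander: clear box with a purple lid, 85 x 120 x 57 mm, to the left; origin at the centre of its underside. Leave alone.
- reader: Bystander: small aluminium reader, 55 x 110 x 26 mm, to the far right, beyond the mat; origin at the centre of its underside. Leave alone.
Not all that is in view belongs to the job. What is shaped like the part that bears cassette_0_center but orange is not meant.

How it is judged:
By the outcome, as a careful person would: the job done as asked, in the order asked, and still so for the second after the job is handed in, with the robot touching nothing.
Of cassette_1, cassette_2, cassette_3 only 1 to 3 are there at a start; the rules pass over those that are not, and their reading is None.
At some moment in a run one of cassette_0, cassette_1, cassette_2, cassette_3 may be knocked a few centimetres aside while the robot is not near it.
Once in a run the grip may slacken for a moment while it holds something.
It also fails if it takes over 210 s, if anything falls off the work surface, if the arm or the gripper's body presses on something with over 40 N, if the wrist force passes 120 N, or if a joint passes its speed limit or range.

## Working session

There is one attempt and no reset: what is moved stays moved. The work goes in short steps, Python scripts to look and compute and a tool call to move; the robot and the scene stay as the last step left them, time stands still between calls to the robot, and variables do not carry over. Pictures are saved under pics/ and viewed, and the job is handed in when it is done.

Besides the shell and the picture viewer there is one more tool, called as name(argument=value, ...) on one line, values as JSON. apply_moves: Moves the arm, as the interface text tells. Shifts and turns lie within -1 to 1; 1 stands for 100 mm of shift or 0.5 rad of turn. Its arguments: {"type":"object","properties":{"increments":{"type":"array"}},"required":["increments"]}

```bash
ls; mkdir -p pics
python3 - <<'E'
from bench import arm
import cv2
s=arm.read_state(); print(s)
for n in ["scene","top","wrist"]:
    p=arm.get_image(n); cv2.imwrite(f"pics/{n}0.png",p["img"][:,:,::-1]); print(n,p["fx"],p["fy"],p["cx"],p["cy"],p["pose"].round(3).tolist() if hasattr(p["pose"],"round") else p["pose"],[k for k in p])
E
```

```text
pics
{'clock': 0.0, 'joints': array([ 1.53658851e+00,  3.85613858e-01,  6.60739511e-03, -5.24587961e-04,
       -1.19403750e+00, -2.58563981e-01]), 'joint_vel': array([ 0.00014869, -0.00124992,  0.00038177,  0.00216504, -0.00161256,
       -0.00028789]), 'joint_efforts': array([-5.04876625e-04, -3.92288053e+01,  1.88398844e+01,  4.18613479e+00,
       -4.64748373e-03,  7.47588871e-06]), 'position': array([180.2475311 , 597.98891577, 302.77582158]), 'ee_rot': array([ 9.89289929e-01, -1.45959287e-01, -1.16452960e-04,  1.14404323e-03]), 'contact_force': array([ 0.28127529, -0.37304953,  0.00905304]), 'wrist_torque': array([0.07690269, 0.02537506, 0.00597247]), 'gripper_width': 85.3010680809921}
scene 361.7157327517499 361.7157327517499 325.7686685989071 197.24411938497008 [[-0.32, -0.814, 0.484, 953.999], [0.947, -0.269, 0.174, 209.569], [-0.011, 0.514, 0.857, 816.757], [0.0, 0.0, 0.0, 1.0]] ['img', 'fx', 'fy', 'cx', 'cy', 'pose', 'shot']
top 439.4139104402713 439.4139104402713 327.8167102234875 203.33821583267542 [[0.014, 0.992, -0.128, 386.603], [-1.0, 0.013, -0.006, 40.435], [-0.004, 0.128, 0.992, 1198.146], [0.0, 0.0, 0.0, 1.0]] ['img', 'fx', 'fy', 'cx', 'cy', 'pose', 'shot']
wrist 295.30843564386265 295.30843564386265 322.9689208349541 202.75102439262926 [[-0.289, 0.924, 0.25, 242.951], [-0.957, -0.28, -0.074, 578.633], [0.002, -0.26, 0.966, 373.754], [0.0, 0.0, 0.0, 1.0]] ['img', 'fx', 'fy', 'cx', 'cy', 'pose', 'shot']
```

View pics/top0.png

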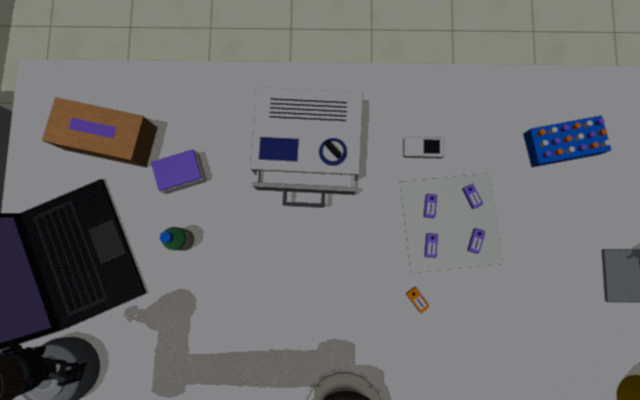

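View pics/scene0.png

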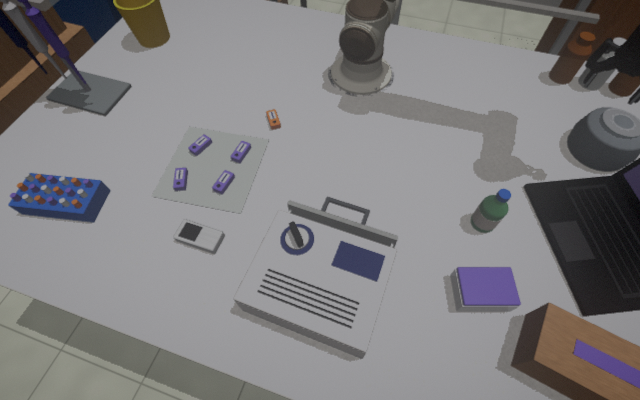

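```bash
cat > h.py <<'E'
from bench import arm
import numpy as np, cv2
from scipy.spatial.transform import Rotation as R
def px2w(p,uv,z):
    T=np.array(p["pose"]); d=T[:3,:3]@np.array([(uv[0]-p["cx"])/p["fx"],-(uv[1]-p["cy"])/p["fy"],-1.])
    o=T[:3,3]; return o+d*(z-o[2])/d[2]
def w2px(p,X):
    T=np.array(p["pose"]); c=T[:3,:3].T@(np.array(X)-T[:3,3])
    return np.array([p["cx"]+p["fx"]*c[0]/-c[2],p["cy"]-p["fy"]*c[1]/-c[2]])
def pic(n,f):
    p=arm.get_image(n); cv2.imwrite(f"pics/{f}.png",p["img"][:,:,::-1]); return p
def rectof(p,mask,z):
    c,_=cv2.findContours(mask.astype(np.uint8),cv2.RETR_EXTERNAL,cv2.CHAIN_APPROX_NONE)
    c=max(c,key=cv2.contourArea)[:,0,:]
    w=np.array([px2w(p,u,z)[:2] for u in c],np.float32)
    return cv2.minAreaRect(w)
def purple(p):
    h=cv2.cvtColor(p["img"],cv2.COLOR_RGB2HSV)
    return h
def tcp():
    s=arm.read_state(); return s["position"],R.from_quat(s["ee_rot"]),s
def go(X,yaw,tilt=None):
    """print shift/turn (scaled) from measured pose to TCP X with tool down; yaw = world angle of tool x axis"""
    pos,r,s=tcp()
    Rt=R.from_matrix(np.array([[np.cos(yaw),np.sin(yaw),0],[np.sin(yaw),-np.cos(yaw),0],[0,0,-1]]).reshape(3,3))
    d=r.inv().apply(np.array(X)-pos); rv=(r.inv()*Rt).as_rotvec()
    print("shift",(d/100).round(3),"turn",(rv/0.5).round(3),"pos",pos.round(1),"yaw",np.arctan2(r.as_matrix()[1,0],r.as_matrix()[0,0]).round(3),"w",round(s["gripper_width"],1),"t",s["clock"])
E
python3 - <<'E'
from h import *
for n in ["top","scene"]:
    p=pic(n,n+"1"); print(n)
    for l,z in [("drawer_handle",62),("tray_floor",20),("selector_grip",125),("cassette_0_center",13),("dryer",0),("bottle",0),("tip_box",0),("reader",0)]:
        for m in arm.mark_of(l,p): print(l,round(m["conf"],2),np.round(m["at"],1),px2w(p,m["at"],z).round(1))
    for m in arm.outline_of("cassette_0_center",p):
        r=rectof(p,m["pixels"],23); print("cas",round(m["conf"],2),np.round(m["box"]),np.round(r[0]),np.round(r[1]),round(r[2],1))
    for l,z in [("selector_grip",142),("dryer",95),("drawer",73)]:
        for m in arm.outline_of(l,p):
            r=rectof(p,m["pixels"],z); print(l,round(m["conf"],2),np.round(m["box"]),np.round(r[0]),np.round(r[1]),round(r[2],1))
E
```

```text
top
drawer_handle 0.88 [303.  203.7] [531.9 112.2  62. ]
tray_floor 0.56 [305.3 164.7] [644.9 110.8  20. ]
selector_grip 0.9 [333.6 150.7] [658.5  34.5 125. ]
cassette_0_center 0.54 [432.3 244.5] [ 432.4 -234.2   13. ]
cassette_0_center 0.54 [417.9 301.6] [ 281.6 -193.8   13. ]
dryer 0.72 [307.1 137.2] [728.  108.6   0. ]
bottle 0.66 [186.8 238.8] [439.1 430.7   0. ]
tip_box 0.83 [186.7 174.3] [617.7 440.9   0. ]
reader 0.83 [422.8 152.9] [ 687.1 -215.     0. ]
cas 0.84 [418. 301.  17.  22.] [ 287. -189.] [62. 29.] 34.1
selector_grip 0.85 [332. 152.  18.  15.] [653.  37.] [45. 42.] 0.7
dryer 0.81 [307. 148. 111. 123.] [676. 107.] [280. 311.] 87.7
dryer 0.64 [176. 238.  35.  25.] [435. 428.] [58. 83.] 0.8
drawer 0.61 [303. 188. 104.  42.] [569. 111.] [263.  92.] 88.5
scene
drawer_handle 0.96 [349.4 205.1] [530.8 117.4  62. ]
drawer_handle 0.32 [202.1 239.5] [ 723.  -175.6   62. ]
selector_grip 0.85 [296.3 234.9] [670.2  40.  125. ]
selector_grip 0.65 [197.4 144. ] [ 517.8 -279.4  125. ]
selector_grip 0.28 [224.6 186.1] [ 607.7 -159.3  125. ]
cassette_0_center 0.7 [241.5 149.2] [ 424.8 -230.2   13. ]
cassette_0_center 0.59 [269.  119.2] [ 296.  -201.2   13. ]
dryer 0.61 [320.1 285. ] [719.7 106.9   0. ]
bottle 0.82 [480.5 219.5] [432.2 436.    0. ]
tip_box 0.85 [479.2 293. ] [623.1 454.3   0. ]
reader 0.57 [200.8 239.1] [ 704.1 -210.9    0. ]
cas 0.74 [239. 152.  20.  17.] [ 440. -224.] [41. 74.] 85.8
cas 0.7 [272. 120.  17.  18.] [ 301. -185.] [78. 30.] 37.0
cas 0.36 [225. 184.  26.  21.] [ 546. -223.] [42. 71.] 85.6
dryer 0.71 [316. 279. 162. 157.] [697. 106.] [281. 304.] 88.0
drawer 0.87 [341. 226. 112.  50.] [570. 110.] [267.  72.] 87.7
```

Run:
```python
import cv2
a=cv2.imread("pics/top1.png"); cv2.imwrite("pics/topz.png",cv2.resize(a[70:220,230:390],None,fx=5,fy=4,interpolation=cv2.INTER_CUBIC)[:,:800])
a=cv2.imread("pics/scene1.png"); cv2.imwrite("pics/scenez.png",cv2.resize(a[180:350,220:420],None,fx=4,fy=3.5,interpolation=cv2.INTER_CUBIC))
```

```text
(no output)
```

View pics/topz.png

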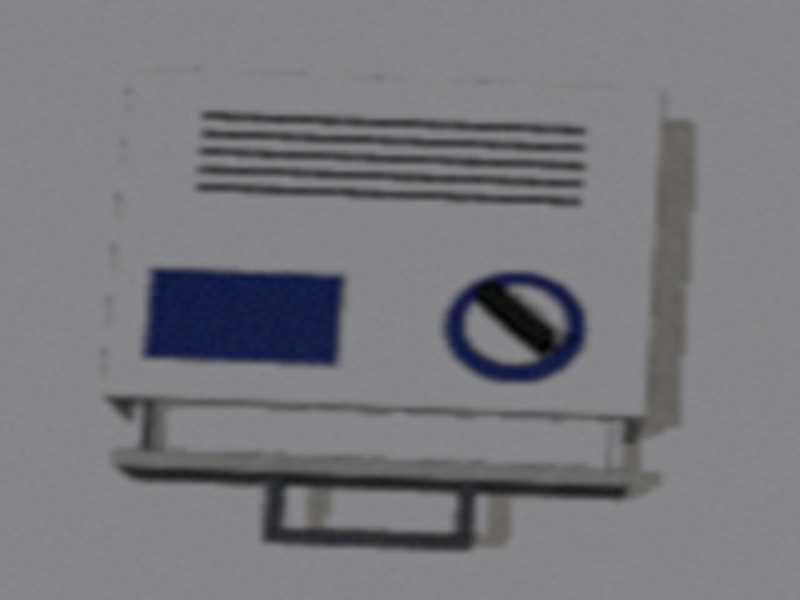

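Run:
```python
from h import *
p=arm.get_image("top"); im=p["img"]
h=cv2.cvtColor(im,cv2.COLOR_RGB2HSV)
m=((h[...,0]>118)&(h[...,0]<150)&(h[...,1]>70)).astype(np.uint8)
m=cv2.morphologyEx(m,cv2.MORPH_CLOSE,np.ones((5,5),np.uint8))
c,_=cv2.findContours(m,cv2.RETR_EXTERNAL,cv2.CHAIN_APPROX_NONE)
for k in c:
    if 60<cv2.contourArea(k)<900 and k[:,0,0].mean()>390:
        mk=np.zeros(m.shape,np.uint8); cv2.drawContours(mk,[k],-1,1,-1)
        big=cv2.resize(mk*255,None,fx=1,fy=1)
        r=rectof(p,mk,15); print(k[:,0].mean(0),np.round(r[0]),np.round(r[1]),round(r[2],1))
# dryer yaw: dark/bright edges; dryer top contour
```

```text
[430.90625  245.359375] [ 431. -230.] [31. 63.] 85.2
[476.18032787 240.27868852] [ 445. -351.] [31. 63.] 72.2
[430.22580645 205.46774194] [ 538. -229.] [30. 64.] 84.3
[472.21052632 195.77192982] [ 566. -345.] [63. 32.] 25.2
[553.20930233 152.58139535] [ 688. -569.] [17. 57.] 14.9
[588.45454545 146.09090909] [ 708. -667.] [16. 59.] 14.9
[430.325 145.975] [ 702. -237.] [35. 29.] 83.0
[561.95454545 139.63636364] [ 725. -595.] [18. 58.] 15.0
[570.88636364 126.56818182] [ 763. -622.] [18. 57.] 15.0
```

```bash
cat >> h.py <<'E'
def down(yaw):
    return R.from_matrix(np.array([[np.cos(yaw),np.sin(yaw),0],[np.sin(yaw),-np.cos(yaw),0],[0,0,-1.]]))
def plan(X,yaw,n=1):
    """sequence of calls from the measured pose"""
    pos,r,s=tcp(); X=np.array(X,float)
    print("pos",pos.round(1),"yaw",round(np.arctan2(r.as_matrix()[1,0],r.as_matrix()[0,0]),3),"w",round(s["gripper_width"],1),"t",round(s["clock"],2),"F",s["contact_force"].round(1),"q",s["joints"].round(2))
    for i in range(12):
        d=r.inv().apply(X-pos)/100; rv=(r.inv()*down(yaw)).as_rotvec()/.5
        f=min(1,.99/max(1e-9,abs(d).max()),.99/max(1e-9,abs(rv).max()))
        rows=max(np.linalg.norm(d)*f*2,np.linalg.norm(rv)*f*.5/.15)
        print("  ",(d*f).round(3).tolist(),(rv*f).round(3).tolist(),"rows>=%.1f"%rows, "final" if f==1 else "")
        if f==1: break
        pos=pos+r.apply(d*f*100); r=r*R.from_rotvec(rv*f*.5)
E
python3 -c "
from h import *
plan([531,112,210],-1.607)"
```

```text
pos [180.4 598.4 303.9] yaw -0.293 w 85.5 t 1.5 F [-1.3 -0.3  1.1] q [ 1.54  0.38  0.01  0.   -1.19 -0.26]
   [0.99, 0.758, 0.195] [-0.0, -0.0, 0.547] rows>=2.5 
   [0.99, 0.396, 0.167] [-0.0, -0.0, 0.467] rows>=2.2 
   [0.99, 0.146, 0.157] [-0.0, -0.0, 0.439] rows>=2.0 
   [0.99, -0.072, 0.155] [-0.0, -0.0, 0.435] rows>=2.0 
   [0.99, -0.296, 0.162] [-0.0, -0.0, 0.453] rows>=2.1 
   [0.571, -0.324, 0.103] [-0.0, -0.0, 0.288] rows>=1.3 final
```

apply_moves(increments=[[[0.5, 0.38, 0.1, 0, 0, 0.27, 1], [0.99, 0.76, 0.2, 0, 0, 0.55, 1], [0.99, 0.76, 0.2, 0, 0, 0.55, 1]]])

```text
clock: 1.8
position: [254.2, 494.2, 283.3]
ee_rot: [0.959, -0.282, -0.0, 0.001]
contact_force: [0.4, 0.0, 0.4]
gripper_width: 85.2
```

apply_moves(increments=[[[0.5, 0.2, 0.1, 0, 0, 0.23, 1], [0.99, 0.4, 0.17, 0, 0, 0.47, 1], [0.99, 0.4, 0.17, 0, 0, 0.47, 1]]])

```text
clock: 2.1
position: [316.5, 405.9, 266.2]
ee_rot: [0.919, -0.393, -0.0, 0.002]
contact_force: [-1.2, 0.4, -0.7]
gripper_width: 85.4
```

apply_moves(increments=[[[0.5, 0.08, 0.1, 0, 0, 0.23, 1], [0.99, 0.15, 0.16, 0, 0, 0.44, 1], [0.99, 0.15, 0.16, 0, 0, 0.44, 1]]])

```text
clock: 2.4
position: [374.5, 324.7, 250.1]
ee_rot: [0.87, -0.492, -0.0, 0.001]
contact_force: [-0.4, -0.4, -0.4]
gripper_width: 85.3
```

apply_moves(increments=[[[0.5, -0.04, 0.1, 0, 0, 0.23, 1], [0.99, -0.07, 0.16, 0, 0, 0.44, 1], [0.99, -0.07, 0.16, 0, 0, 0.44, 1]]])

```text
clock: 2.7
position: [432.2, 244.5, 234.1]
ee_rot: [0.811, -0.585, -0.0, 0.001]
contact_force: [-0.5, -0.1, -0.9]
gripper_width: 85.4
```

```bash
python3 -c "
from h import *
plan([531,112,210],-1.607)
p=pic('wrist','w1')
for l,z in [('drawer_handle',62),('selector_grip',125),('tray_floor',20)]:
    for m in arm.mark_of(l,p): print(l,round(m['conf'],2),np.round(m['at'],1),px2w(p,m['at'],z).round(1))
"
```

```text
pos [432.2 244.5 234.1] yaw -1.249 w 85.4 t 2.7 F [-0.5 -0.1 -0.9] q [ 0.84  0.23 -0.4   0.   -0.94 -0.52]
   [0.99, -0.328, 0.153] [0.002, -0.002, 0.452] rows>=2.1 
   [0.521, -0.316, 0.089] [0.001, -0.001, 0.264] rows>=1.2 final
```

View pics/w1.png

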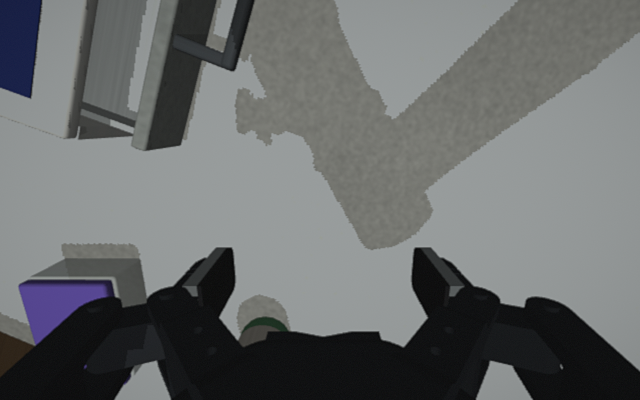

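apply_moves(increments=[[[0.5, -0.16, 0.08, 0, 0, 0.23, -0.3], [0.99, -0.33, 0.15, 0, 0, 0.45, -0.3], [0.99, -0.33, 0.15, 0, 0, 0.45, -0.3]]])

```text
clock: 3.2
position: [495.1, 163.3, 219.3]
ee_rot: [0.742, -0.671, 0.0, 0.0]
contact_force: [-0.3, -0.0, 0.4]
gripper_width: 43.4
```

```bash
python3 -c "
from h import *
plan([531,112,210],-1.607)
p=pic('wrist','w2')
for l,z in [('drawer_handle',62),('selector_grip',125),('tray_floor',20)]:
    for m in arm.mark_of(l,p): print(l,round(m['conf'],2),np.round(m['at'],1),px2w(p,m['at'],z).round(1))
"
```

```text
pos [495.1 163.3 219.3] yaw -1.471 w 43.4 t 3.2 F [-0.3 -0.   0.4] q [ 0.63  0.29 -0.37  0.   -0.92 -0.53]
   [0.546, -0.306, 0.094] [0.001, -0.001, 0.273] rows>=1.3 final
drawer_handle 0.57 [280.6 142.6] [531.9 114.6  62. ]
selector_grip 0.66 [279.5 139.2] [524.2 108.1 125. ]
tray_floor 0.63 [149.6 116. ] [653.3 106.3  20. ]
```

View pics/w2.png

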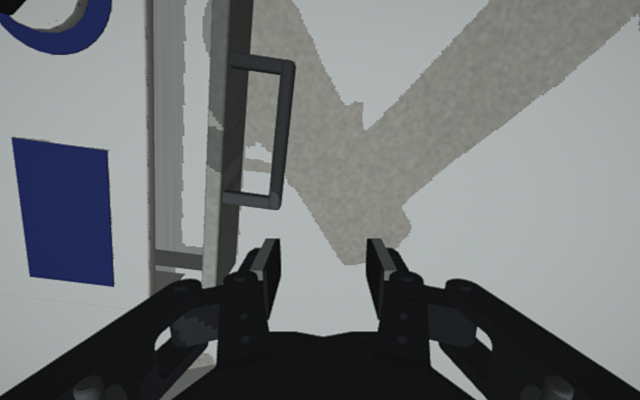

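```bash
python3 -c "
from h import *
p=arm.get_image('wrist')
a=px2w(p,(288,66),66);b=px2w(p,(274,203),66);print(a,b,(a+b)/2,np.degrees(np.arctan2(*(b-a)[:2])))
plan([531.5,113,116],-1.607)
"
```

```text
[528.6705212   64.13302903  66.        ] [532.28214863 164.64554143  66.        ] [530.47633491 114.38928523  66.        ] 2.05787334752077
pos [493.3 166.  220.3] yaw -1.465 w 29.7 t 3.45 F [ 0.4 -0.2  0.3] q [ 0.64  0.29 -0.37 -0.   -0.92 -0.53]
   [0.539, -0.306, 0.99] [-0.001, 0.001, 0.27] rows>=2.3 
   [0.026, -0.02, 0.053] [-0.0, 0.0, 0.014] rows>=0.1 final
```

apply_moves(increments=[[[0.28, -0.16, 0.1, 0, 0, 0.14, -0.3], [0.55, -0.32, 0.3, 0, 0, 0.285, -0.3], [0.55, -0.32, 0.3, 0, 0, 0.285, -0.3], [0.55, -0.32, 0.3, 0, 0, 0.285, -0.3]]])

```text
clock: 3.85
position: [531.1, 113.9, 189.8]
ee_rot: [-0.694, 0.72, 0.0, -0.0]
contact_force: [0.5, 0.7, 0.4]
gripper_width: 29.7
```

```bash
python3 -c "
from h import *
plan([531,114,116],-1.607)
"
```

```text
pos [531.1 113.9 189.8] yaw -1.609 w 29.7 t 3.85 F [0.5 0.7 0.4] q [ 0.51  0.36 -0.35  0.   -0.86 -0.55]
   [-0.001, 0.0, 0.738] [0.001, -0.001, -0.003] rows>=1.5 final
```

apply_moves(increments=[[[0, 0, 0.35, 0, 0, 0, -0.3], [0, 0, 0.74, 0, 0, 0, -0.3], [0, 0, 0.74, 0, 0, 0, -0.3], [0, 0, 0.74, 0, 0, 0, -1], [0, 0, 0.74, 0, 0, 0, -1], [0, 0, 0.74, 0, 0, 0, -1], [0, 0, 0.74, 0, 0, 0, -1], [0, 0, 0.74, 0, 0, 0, -1]]])

```text
clock: 4.65
position: [532.7, 114.3, 117.9]
ee_rot: [-0.693, 0.721, -0.001, 0.003]
contact_force: [-1.1, 5.1, 5.9]
gripper_width: 8.5
```

apply_moves(increments=[[[0, 0.08, 0, 0, 0, 0, -1], [0, 0.2, 0, 0, 0, 0, -1], [0, 0.35, 0, 0, 0, 0, -1], [0, 0.5, 0, 0, 0, 0, -1], [0, 0.65, 0, 0, 0, 0, -1], [0, 0.8, 0, 0, 0, 0, -1], [0, 0.9, 0, 0, 0, 0, -1], [0, 0.95, 0, 0, 0, 0, -1]]])

```text
clock: 5.45
position: [437.7, 117.9, 117.9]
ee_rot: [-0.694, 0.72, -0.001, 0.003]
contact_force: [3.1, 2.6, 7.6]
gripper_width: 8.9
```

```bash
python3 -c "
from h import *
plan([431,120,116],-1.607)
p=pic('top','t2');pic('wrist','w3')
"
```

```text
pos [437.7 117.9 117.9] yaw -1.609 w 8.9 t 5.45 F [3.1 2.6 7.6] q [ 0.62  0.34 -0.64  0.   -0.58 -0.66]
   [-0.018, 0.068, 0.018] [-0.012, 0.007, -0.003] rows>=0.1 final
```

View pics/t2.png

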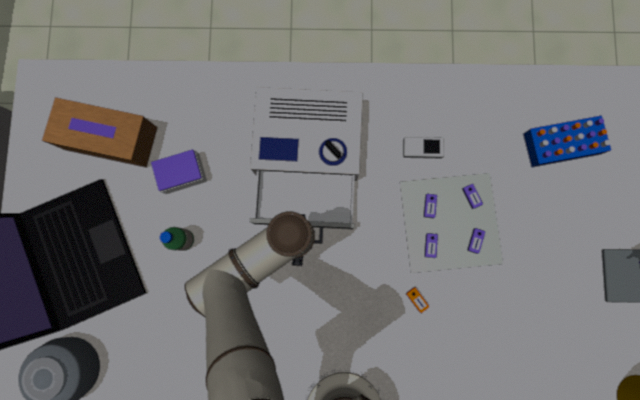

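View pics/w3.png

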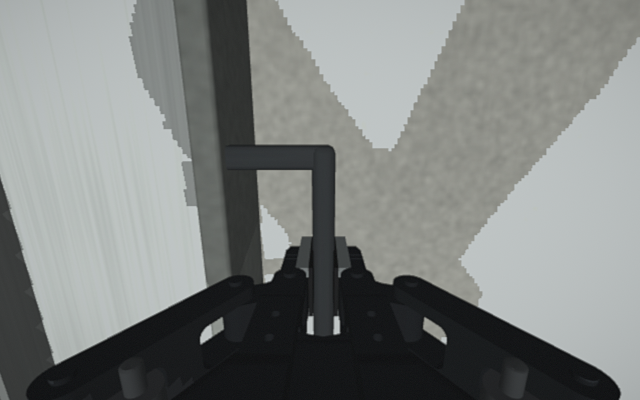

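apply_moves(increments=[[[0, 0.06, 0, 0, 0, 0, -1], [0, 0.1, 0, 0, 0, 0, -1], [0, 0.14, 0, 0, 0, 0, -1], [0, 0.14, 0, 0, 0, 0, -1]]])

```text
clock: 5.95
position: [423.8, 118.5, 117.8]
ee_rot: [-0.694, 0.72, -0.001, 0.003]
contact_force: [-1.0, 3.9, 11.7]
gripper_width: 9.3
```

apply_moves(increments=[[[0, 0.03, 0, 0, 0, 0, -1], [0, 0.06, 0, 0, 0, 0, -1], [0, 0.08, 0, 0, 0, 0, -1], [0, 0.08, 0, 0, 0, 0, -1]]])

```text
clock: 6.35
position: [420.9, 118.7, 117.9]
ee_rot: [-0.694, 0.72, -0.004, 0.007]
contact_force: [24.9, -12.6, -7.6]
gripper_width: 8.7
```

apply_moves(increments=[[[0, -0.06, 0, 0, 0, 0, -1], [0, -0.06, 0, 0, 0, 0, -1], [0, -0.06, 0, 0, 0, 0, -0.3], [0, -0.06, 0, 0, 0, 0, -0.3], [0, -0.06, 0, 0, 0, 0, -0.3], [0, -0.06, -0.3, 0, 0, 0, -0.3], [0, -0.06, -0.7, 0, 0, 0, -0.3], [0, -0.06, -0.99, 0, 0, 0, -0.3], [0, -0.06, -0.99, 0, 0, 0, -0.3]]])

```text
clock: 7.25
position: [421.8, 118.3, 218.5]
ee_rot: [-0.693, 0.721, -0.001, 0.004]
contact_force: [-0.0, 1.2, 0.0]
gripper_width: 29.7
```

```bash
python3 -c "
from h import *
plan([420,-100,230],-0.085)
p=pic('wrist','w4')
for l,z in [('drawer_handle',62),('tray_floor',20)]:
    for m in arm.mark_of(l,p): print(l,round(m['conf'],2),np.round(m['at'],1),px2w(p,m['at'],z).round(1))
p=pic('top','t3')
for l,z in [('drawer_handle',62),('tray_floor',20)]:
    for m in arm.mark_of(l,p): print(l,round(m['conf'],2),np.round(m['at'],1),px2w(p,m['at'],z).round(1))
"
```

```text
pos [421.8 118.3 218.5] yaw -1.609 w 29.7 t 7.25 F [-0.   1.2  0. ] q [ 0.65  0.15 -0.56  0.   -0.85 -0.69]
   [0.708, -0.022, -0.04] [-0.006, -0.001, -0.99] rows>=3.3 
   [0.634, 0.317, -0.04] [-0.006, -0.001, -0.99] rows>=3.3 
   [0.407, 0.58, -0.039] [-0.006, -0.001, -0.99] rows>=3.3 
   [0.007, 0.056, -0.003] [-0.0, -0.0, -0.079] rows>=0.3 final
drawer_handle 0.74 [318.5 207.7] [426.2 117.9  62. ]
tray_floor 0.9 [192.2 192.1] [545.4 110.5  20. ]
drawer_handle 0.44 [308.2 139.4] [704.3 102.   62. ]
drawer_handle 0.22 [185.3 173.5] [607.9 424.   62. ]
tray_floor 0.96 [301.9 201. ] [544.6 118.   20. ]
```

View pics/w4.png

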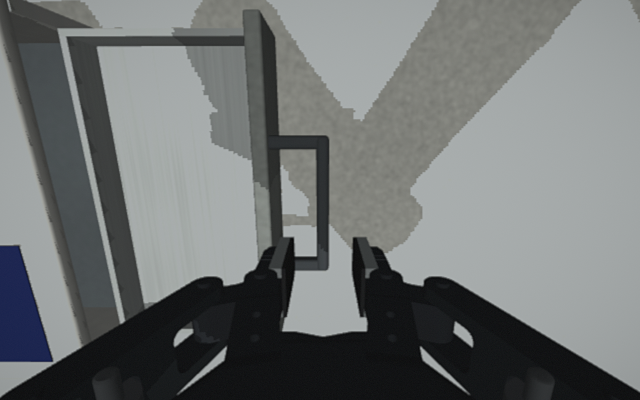

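View pics/t3.png

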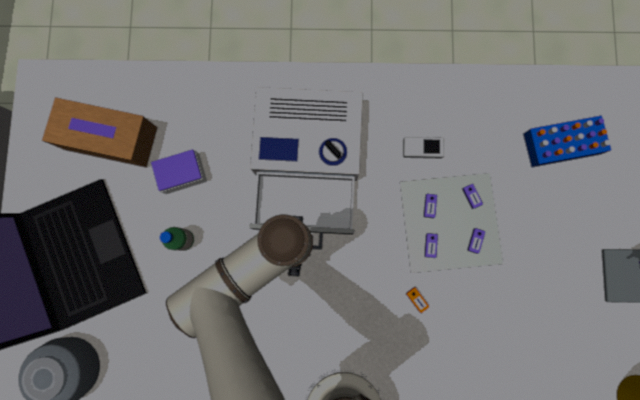

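```bash
python3 -c "
from h import *
plan([431,-230,190],-0.09)
"
```

```text
pos [419.7 117.  213.5] yaw -1.61 w 30.0 t 7.55 F [ 0.7 -0.6  0.3] q [ 0.65  0.16 -0.56 -0.   -0.85 -0.69]
   [0.99, -0.072, 0.069] [0.002, 0.0, -0.869] rows>=2.9 
   [0.99, 0.375, 0.074] [0.002, 0.0, -0.927] rows>=3.1 
   [0.766, 0.831, 0.078] [0.002, 0.0, -0.99] rows>=3.3 
   [0.072, 0.281, 0.02] [0.001, 0.0, -0.254] rows>=0.8 final
```

apply_moves(increments=[[[0.33, -0.02, 0.02, 0, 0, -0.29, 0.4], [0.66, -0.05, 0.04, 0, 0, -0.58, 0.4], [0.99, -0.07, 0.07, 0, 0, -0.87, 0.4], [0.99, -0.07, 0.07, 0, 0, -0.87, 0.4]]])

```text
clock: 7.95
position: [422.2, 15.6, 206.3]
ee_rot: [0.832, -0.555, -0.001, 0.002]
contact_force: [-0.6, 0.4, 0.2]
gripper_width: 60.1
```

apply_moves(increments=[[[0.33, 0.12, 0.02, 0, 0, -0.3, 0.4], [0.66, 0.25, 0.05, 0, 0, -0.6, 0.4], [0.99, 0.37, 0.07, 0, 0, -0.93, 0.4], [0.99, 0.37, 0.07, 0, 0, -0.93, 0.4]]])

```text
clock: 8.35
position: [427.1, -89.3, 199.7]
ee_rot: [0.937, -0.348, -0.001, 0.001]
contact_force: [0.5, 1.0, 0.1]
gripper_width: 59.9
```

apply_moves(increments=[[[0.25, 0.28, 0.02, 0, 0, -0.3, 0.4], [0.5, 0.55, 0.05, 0, 0, -0.6, 0.4], [0.77, 0.83, 0.08, 0, 0, -0.99, 0.4], [0.77, 0.83, 0.08, 0, 0, -0.99, 0.4]]])

```text
clock: 8.75
position: [431.9, -202.8, 191.6]
ee_rot: [0.994, -0.108, -0.001, 0.0]
contact_force: [0.1, 0.2, 0.1]
gripper_width: 60.0
```

```bash
cat >> h.py <<'E'
def cas(p,z=23,wtop=15):
    h=cv2.cvtColor(p["img"],cv2.COLOR_RGB2HSV)
    m=((h[...,0]>118)&(h[...,0]<150)&(h[...,1]>70)).astype(np.uint8)
    m=cv2.morphologyEx(m,cv2.MORPH_CLOSE,np.ones((9,9) if p["fx"]<300 else (5,5),np.uint8))
    c,_=cv2.findContours(m,cv2.RETR_EXTERNAL,cv2.CHAIN_APPROX_NONE)
    for k in c:
        if cv2.contourArea(k)>80:
            mk=np.zeros(m.shape,np.uint8); cv2.drawContours(mk,[k],-1,1,-1)
            r=rectof(p,mk,z); a=r[2] if r[1][0]>r[1][1] else r[2]-90
            if 300<r[0][0]<700 and max(r[1])<120: print("cas px",k[:,0].mean(0).round(),"c",np.round(r[0],1),"size",np.round(sorted(r[1])),"long deg",round(a,1),"area",cv2.contourArea(k))
E
python3 -c "
from h import *
plan([431,-230,190],-0.09)
p=pic('wrist','w5'); cas(p,15); print(); p=pic('top','t4'); cas(p,15)
"
```

```text
pos [ 431.9 -202.8  191.6] yaw -0.215 w 60.0 t 8.75 F [0.1 0.2 0.1] q [-0.1   0.26 -0.5   0.   -0.81  1.45]
   [0.05, 0.268, 0.016] [0.001, 0.004, -0.251] rows>=0.8 final
cas px [353. 194.] c [ 431.2 -229.8] size [30. 67.] long deg -4.9 area 2510.0
cas px [495. 146.] c [ 446.  -350.9] size [37. 65.] long deg -18.0 area 3443.0
cas px [326.  58.] c [ 540.1 -229.6] size [30. 66.] long deg -6.3 area 3528.5
cas px [482.  12.] c [ 543.3 -348.1] size [24. 49.] long deg 77.6 area 1195.5

cas px [120. 281.] c [328.6 598.1] size [ 95. 112.] long deg 24.9 area 489.0
cas px [431. 202.] c [ 547.2 -230.8] size [30. 44.] long deg -1.0 area 95.5
cas px [472. 196.] c [ 565.8 -344.8] size [32. 63.] long deg 25.2 area 241.5
```

View pics/w5.png

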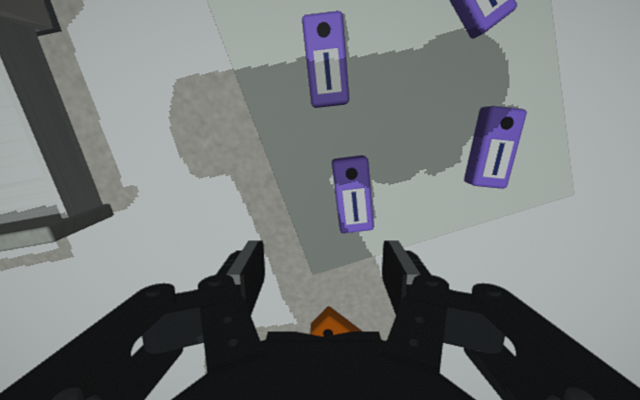

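apply_moves(increments=[[[0.05, 0.27, 0.02, 0, 0, -0.255, 0.4], [0.05, 0.27, 0.3, 0, 0, -0.255, 0.4], [0.05, 0.27, 0.6, 0, 0, -0.255, 0.4], [0.05, 0.27, 0.6, 0, 0, -0.255, 0.4]]])

```text
clock: 9.25
position: [428.5, -226.6, 129.5]
ee_rot: [0.999, -0.045, -0.005, -0.001]
contact_force: [0.2, -0.1, 0.2]
gripper_width: 59.5
```

```bash
python3 -c "
from h import *
plan([431,-230,78],-0.085)
"
```

```text
pos [ 428.5 -226.6  129.5] yaw -0.09 w 59.5 t 9.25 F [ 0.2 -0.1  0.2] q [-0.15  0.37 -0.55 -0.   -0.67  1.63]
   [0.032, 0.033, 0.515] [-0.003, 0.018, -0.01] rows>=1.0 final
```

```bash
python3 -c "
from h import *
p=arm.get_image('wrist')
plan([431,-230,78],-0.085)
p=arm.get_image('wrist')
plan([431,-230,78],-0.085); cas(p,15)
"
```

```text
pos [ 430.  -227.   131.5] yaw -0.088 w 59.5 t 9.3 F [ 0.3 -0.2  0.4] q [-0.15  0.36 -0.54  0.   -0.67  1.63]
   [0.015, 0.029, 0.535] [-0.001, 0.01, -0.007] rows>=1.1 final
pos [ 431.2 -227.3  132.9] yaw -0.088 w 59.6 t 9.35 F [0.4 0.4 0.5] q [-0.15  0.36 -0.54  0.   -0.67  1.63]
   [0.002, 0.027, 0.549] [0.001, 0.003, -0.005] rows>=1.1 final
cas px [326. 220.] c [ 431.1 -229.5] size [30. 67.] long deg -5.1 area 4213.0
cas px [513. 181.] c [ 445.6 -351. ] size [39. 65.] long deg -18.0 area 5856.5
cas px [525.  12.] c [ 540.5 -351.6] size [19. 45.] long deg 84.9 area 1714.5
cas px [309.  48.] c [ 534.2 -228.5] size [31. 54.] long deg -6.2 area 5207.0
```

Settling takes a few rows; y still 2.5 mm off, corrected now.

apply_moves(increments=[[[0, 0.025, 0.25, 0, 0, 0, 0.4], [0, 0.025, 0.5, 0, 0, 0, 0.4], [0, 0.025, 0.55, 0, 0, 0, 0.4], [0, 0.025, 0.55, 0, 0, 0, 0.4], [0, 0.025, 0.55, 0, 0, 0, 0.4], [0, 0.025, 0.55, 0, 0, 0, -1], [0, 0.025, 0.55, 0, 0, 0, -1], [0, 0.025, 0.55, 0, 0, 0, -1], [0, 0.025, 0.55, 0, 0, 0, -1], [0, 0.025, 0.55, 0, 0, 0, -1]]])

```text
clock: 10.35
position: [431.4, -230.6, 79.2]
ee_rot: [0.999, -0.044, 0.001, 0.0]
contact_force: [-0.3, 1.7, 5.8]
gripper_width: 29.3
```

apply_moves(increments=[[[0, 0, -0.3, 0, 0, 0, -1], [0, 0, -0.6, 0, 0, 0, -1], [0, 0, -0.9, 0, 0, 0, -1], [0, 0, -0.99, 0, 0, 0, -1], [0, 0, -0.99, 0, 0, 0, -1]]])

```text
clock: 10.85
position: [431.1, -230.5, 178.3]
ee_rot: [0.999, -0.044, 0.002, 0.0]
contact_force: [-0.4, -0.2, -1.2]
gripper_width: 28.7
```

```bash
python3 -c "
from h import *
F=np.array([543,113.5]); c,s=np.cos(-.036),np.sin(-.036)
for o in [87,29,-29,-87]: print(o,(F+o*np.array([-s,c])).round(1))
p=pic('wrist','w6')
plan([546,200,175],-0.036)
"
```

```text
87 [546.1 200.4]
29 [544.  142.5]
-29 [542.   84.5]
-87 [539.9  26.6]
pos [ 430.3 -230.3  176.9] yaw -0.088 w 28.4 t 10.9 F [-1.  -0.2 -0.8] q [-0.16  0.29 -0.49 -0.   -0.78  1.64]
   [0.174, -0.99, 0.005] [-0.0, -0.0, -0.024] rows>=2.0 
   [0.186, -0.99, 0.005] [-0.0, -0.0, -0.024] rows>=2.0 
   [0.198, -0.99, 0.005] [-0.0, -0.0, -0.024] rows>=2.0 
   [0.211, -0.99, 0.005] [-0.0, -0.0, -0.024] rows>=2.0 
   [0.093, -0.411, 0.002] [-0.0, -0.0, -0.01] rows>=0.8 final
```

View pics/w6.png

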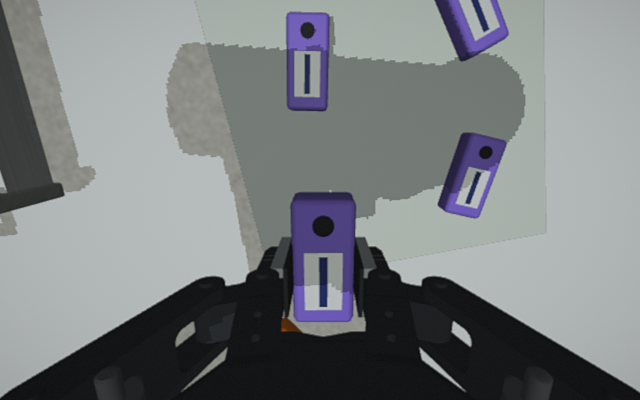

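apply_moves(increments=[[[0.05, -0.3, 0, 0, 0, -0.01, -1], [0.12, -0.65, 0, 0, 0, -0.02, -1], [0.18, -0.99, 0, 0, 0, -0.025, -1]]])

```text
clock: 11.2
position: [456.4, -132.5, 175.0]
ee_rot: [0.999, -0.038, -0.002, 0.0]
contact_force: [-0.1, -0.6, -0.7]
gripper_width: 28.6
```

apply_moves(increments=[[[0.05, -0.3, 0, 0, 0, -0.01, -1], [0.12, -0.65, 0, 0, 0, -0.02, -1], [0.19, -0.99, 0, 0, 0, -0.025, -1]]])

```text
clock: 11.5
position: [482.8, -34.9, 175.0]
ee_rot: [0.999, -0.032, -0.002, 0.0]
contact_force: [0.3, -0.5, -0.6]
gripper_width: 28.8
```

apply_moves(increments=[[[0.05, -0.3, 0, 0, 0, -0.01, -1], [0.12, -0.65, 0, 0, 0, -0.02, -1], [0.2, -0.99, 0, 0, 0, -0.025, -1]]])

```text
clock: 11.8
position: [508.9, 62.5, 174.8]
ee_rot: [1.0, -0.025, -0.002, 0.001]
contact_force: [-0.0, 0.3, 0.1]
gripper_width: 28.4
```

apply_moves(increments=[[[0.05, -0.3, 0, 0, 0, -0.01, -1], [0.12, -0.65, 0, 0, 0, -0.02, -1], [0.21, -0.99, 0, 0, 0, -0.025, -1], [0.21, -0.99, 0, 0, 0, -0.025, -1]]])

```text
clock: 12.2
position: [536.5, 162.5, 174.7]
ee_rot: [1.0, -0.017, -0.001, 0.0]
contact_force: [-0.3, 0.6, -1.1]
gripper_width: 28.4
```

```bash
python3 -c "
from h import *
p=pic('wrist','w7')
plan([546,200,170],-0.036)
"
```

```text
pos [535.4 160.7 174.5] yaw -0.036 w 28.7 t 12.25 F [ 0.1 -0.1 -0.3] q [ 0.58  0.4  -0.32 -0.   -0.85  0.95]
   [0.092, -0.397, 0.044] [0.004, 0.007, 0.001] rows>=0.8 final
```

View pics/w7.png

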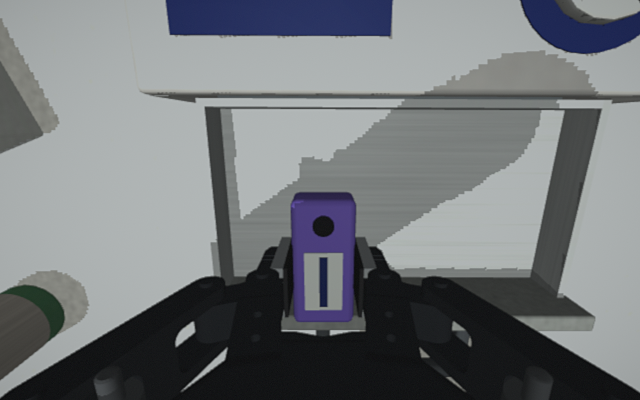

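```bash
python3 -c "
from h import *
p=arm.get_image('wrist')
print(np.round(p['pose'],2)[:3,3])
for uv,z in [((233,277),20),((533,270),20),((222,108),20),((563,108),20),((205,107),50),((600,110),50),((400,100),50),((400,328),73),((400,273),20)]: print(uv,z,px2w(p,uv,z).round(1))
"
```

```text
[601.06 157.9  245.11]
(233, 277) 20 [477.2 238.3  20. ]
(533, 270) 20 [474.4 -15.2  20. ]
(222, 108) 20 [613.6 230.4  20. ]
(563, 108) 20 [604.7 -17.4  20. ]
(205, 107) 50 [612.9 231.4  50. ]
(600, 110) 50 [602.1 -17.6  50. ]
(400, 100) 50 [612.7 108.9  50. ]
(400, 328) 73 [463.5 109.9  73. ]
(400, 273) 20 [475.7  96.9  20. ]
```

apply_moves(increments=[[[0.05, -0.17, 0, 0, 0, 0, -1], [0.1, -0.34, 0.04, 0, 0, 0, -1], [0.1, -0.34, 0.05, 0, 0, 0, -1], [0.1, -0.34, 0.05, 0, 0, 0, -1], [0.1, -0.34, 0.05, 0, 0, 0, -1]]])

```text
clock: 12.8
position: [546.8, 192.6, 171.6]
ee_rot: [1.0, -0.019, -0.0, 0.0]
contact_force: [0.3, -0.8, -0.5]
gripper_width: 28.9
```

```bash
python3 -c "
from h import *
p=pic('wrist','w8')
plan([545.5,195,97],-0.036)
"
```

```text
pos [546.9 192.5 171.8] yaw -0.038 w 29.1 t 12.85 F [-0.5  0.7  0.8] q [ 0.62  0.44 -0.28 -0.   -0.86  0.91]
   [-0.014, -0.025, 0.748] [0.0, 0.001, -0.004] rows>=1.5 final
```

View pics/w8.png

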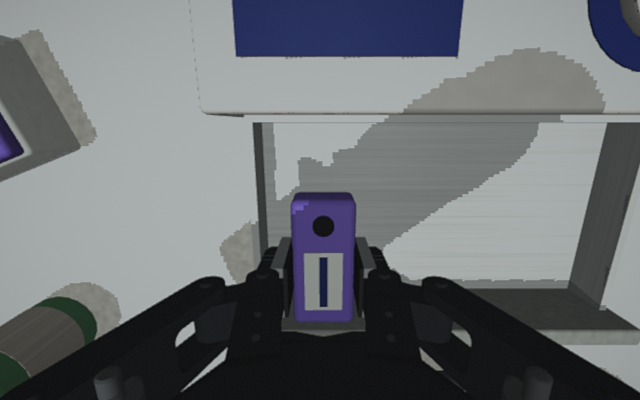

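apply_moves(increments=[[[0, -0.025, 0.2, 0, 0, 0, -1], [-0.01, -0.025, 0.4, 0, 0, 0, -1], [-0.01, -0.025, 0.6, 0, 0, 0, -1], [-0.01, -0.025, 0.7, 0, 0, 0, -1], [-0.01, -0.025, 0.75, 0, 0, 0, -1], [-0.01, -0.025, 0.75, 0, 0, 0, -1]]])

```text
clock: 13.45
position: [546.6, 195.4, 97.2]
ee_rot: [1.0, -0.019, 0.0, -0.0]
contact_force: [-0.3, -0.4, -1.0]
gripper_width: 29.1
```

```bash
python3 -c "
from h import *
p=pic('wrist','w9')
plan([545.5,195,97],-0.036)
"
```

```text
pos [546.6 195.6  97.5] yaw -0.038 w 28.6 t 13.5 F [-0.1  1.3  0.2] q [ 0.62  0.53 -0.34  0.   -0.69  0.91]
   [-0.011, 0.006, 0.005] [-0.001, -0.002, -0.004] rows>=0.0 final
```

View pics/w9.png

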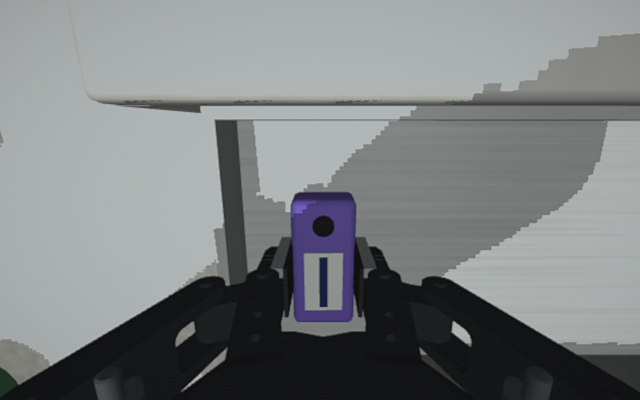

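apply_moves(increments=[[[0, 0, 0.01, 0, 0, 0, -1], [0, 0, 0.01, 0, 0, 0, 0], [0, 0, 0.01, 0, 0, 0, 0], [0, 0, 0.01, 0, 0, 0, 0], [0, 0, -0.3, 0, 0, 0, 0], [0, 0, -0.7, 0, 0, 0, 0], [0, 0, -0.95, 0, 0, 0, 0.4], [0, 0, -0.95, 0, 0, 0, 0.4]]])

```text
clock: 14.3
position: [548.0, 196.5, 196.6]
ee_rot: [1.0, -0.018, 0.004, -0.002]
contact_force: [0.3, -0.5, 0.8]
gripper_width: 59.7
```

```bash
python3 -c "
from h import *
p=pic('wrist','w10');cas(p,35)
print()
p=pic('top','t5');cas(p,15)
plan([538,-229,180],-0.1)
"
```

```text
cas px [325. 207.] c [547.5 195.1] size [30. 65.] long deg -2.0 area 2669.0
cas px [ 18. 116.] c [623.5 416.1] size [ 49. 104.] long deg -17.7 area 4552.0

cas px [105. 279.] c [323.9 637.6] size [32. 70.] long deg 4.4 area 80.5
cas px [ 75. 251.] c [402.5 722.2] size [51. 71.] long deg 23.2 area 197.5
cas px [476. 240.] c [ 445.1 -351.3] size [31. 64.] long deg -18.2 area 245.5
cas px [430. 205.] c [ 538.2 -229.6] size [30. 64.] long deg -5.7 area 227.5
cas px [274. 200.] c [550.2 192. ] size [36. 73.] long deg -20.2 area 102.0
cas px [472. 196.] c [ 565.8 -344.8] size [32. 63.] long deg 25.2 area 241.0
pos [546.  195.4 192.4] yaw -0.038 w 59.4 t 14.4 F [-0.4 -0.4 -0.8] q [ 0.62  0.41 -0.26 -0.   -0.9   0.91]
   [0.019, 0.99, 0.028] [-0.001, -0.0, 0.029] rows>=2.0 
   [0.033, 0.99, 0.028] [-0.001, -0.0, 0.029] rows>=2.0 
   [0.048, 0.99, 0.028] [-0.001, -0.0, 0.029] rows>=2.0 
   [0.062, 0.99, 0.029] [-0.001, -0.0, 0.029] rows>=2.0 
   [0.022, 0.28, 0.008] [-0.0, -0.0, 0.008] rows>=0.6 final
```

View pics/w10.png

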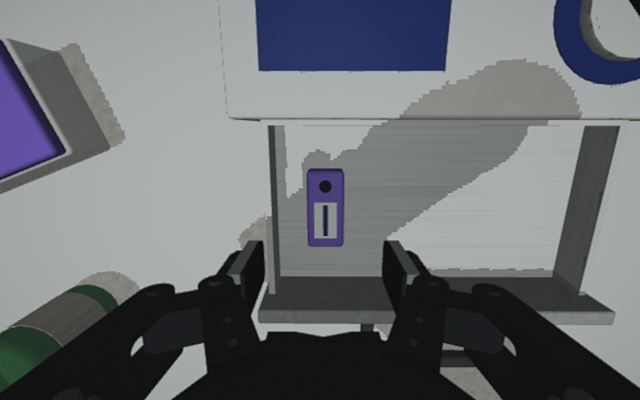

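apply_moves(increments=[[[0.01, 0.4, 0.01, 0, 0, 0.015, 0.4], [0.02, 0.8, 0.03, 0, 0, 0.03, 0.4], [0.02, 0.99, 0.03, 0, 0, 0.03, 0.4]]])

```text
clock: 14.7
position: [542.8, 93.8, 186.8]
ee_rot: [1.0, -0.027, -0.002, 0.001]
contact_force: [0.7, 0.2, -1.5]
gripper_width: 59.9
```

apply_moves(increments=[[[0.01, 0.4, 0.01, 0, 0, 0.015, 0.4], [0.03, 0.8, 0.03, 0, 0, 0.03, 0.4], [0.03, 0.99, 0.03, 0, 0, 0.03, 0.4]]])

```text
clock: 15.0
position: [540.7, -5.3, 183.9]
ee_rot: [0.999, -0.035, -0.002, 0.001]
contact_force: [0.1, 0.4, 1.0]
gripper_width: 59.8
```

apply_moves(increments=[[[0.01, 0.4, 0.01, 0, 0, 0.015, 0.4], [0.05, 0.8, 0.03, 0, 0, 0.03, 0.4], [0.05, 0.99, 0.03, 0, 0, 0.03, 0.4]]])

```text
clock: 15.3
position: [539.2, -104.2, 180.9]
ee_rot: [0.999, -0.043, -0.002, 0.0]
contact_force: [-0.1, 0.9, -0.0]
gripper_width: 59.5
```

apply_moves(increments=[[[0.01, 0.4, 0.01, 0, 0, 0.015, 0.4], [0.06, 0.8, 0.03, 0, 0, 0.03, 0.4], [0.06, 0.99, 0.03, 0, 0, 0.03, 0.4], [0.06, 0.99, 0.03, 0, 0, 0.03, 0.4], [0.06, 0.99, 0.03, 0, 0, 0.03, 0.4]]])

```text
clock: 15.8
position: [537.5, -201.0, 178.5]
ee_rot: [0.999, -0.05, -0.001, -0.0]
contact_force: [-0.4, 0.2, 0.9]
gripper_width: 59.7
```

```bash
python3 -c "
from h import *
p=pic('wrist','w11');cas(p,15)
plan([538,-229.5,150],-0.1)
"
```

```text
cas px [507. 273.] c [ 458.4 -354.9] size [41. 41.] long deg -18.1 area 1466.0
cas px [357. 199.] c [ 538.5 -229.6] size [31. 66.] long deg -5.9 area 2827.5
cas px [501. 150.] c [ 566.2 -344.8] size [36. 69.] long deg 24.7 area 3795.0
pos [ 537.7 -200.4  178.8] yaw -0.098 w 59.7 t 15.85 F [-0.8 -0.3  0.3] q [-0.07  0.42 -0.28 -0.   -0.87  1.55]
   [0.032, 0.289, 0.288] [-0.0, 0.004, 0.004] rows>=0.8 final
```

View pics/w11.png

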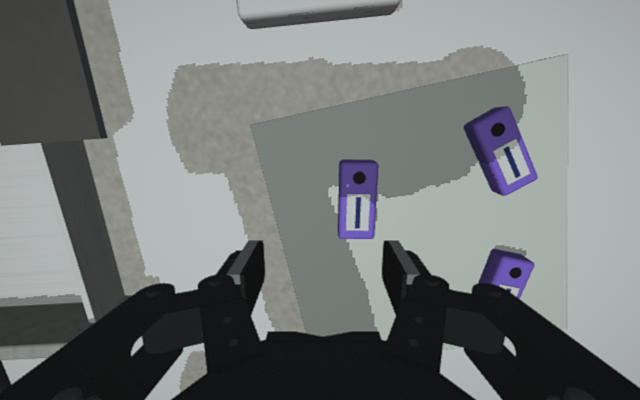

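apply_moves(increments=[[[0.03, 0.29, 0.02, 0, 0, 0, 0.4], [0.03, 0.29, 0.3, 0, 0, 0, 0.4], [0.03, 0.29, 0.6, 0, 0, 0, 0.4], [0.03, 0.29, 0.6, 0, 0, 0, 0.4], [0.03, 0.29, 0.6, 0, 0, 0, 0.4], [0.03, 0.29, 0.6, 0, 0, 0, 0.4]]])

```text
clock: 16.45
position: [539.6, -229.5, 121.5]
ee_rot: [0.999, -0.048, 0.001, 0.0]
contact_force: [0.4, 0.2, 0.1]
gripper_width: 59.7
```

```bash
python3 -c "
from h import *
plan([538.5,-229.5,79],-0.1)
"
```

```text
pos [ 539.6 -229.5  121.5] yaw -0.096 w 59.7 t 16.45 F [0.4 0.2 0.1] q [-0.13  0.51 -0.31  0.   -0.75  1.6 ]
   [-0.012, 0.0, 0.425] [0.001, -0.005, 0.008] rows>=0.8 final
```

apply_moves(increments=[[[-0.01, 0, 0.2, 0, 0, 0.008, 0.4], [-0.01, 0, 0.4, 0, 0, 0.008, 0.4], [-0.01, 0, 0.42, 0, 0, 0.008, 0.4], [-0.01, 0, 0.42, 0, 0, 0.008, 0.4], [-0.01, 0, 0.42, 0, 0, 0.008, -1], [-0.01, 0, 0.42, 0, 0, 0.008, -1], [-0.01, 0, 0.42, 0, 0, 0.008, -1], [-0.01, 0, 0.42, 0, 0, 0.008, -1], [-0.01, 0, 0.42, 0, 0, 0.008, -1]]])

```text
clock: 17.35
position: [538.4, -230.1, 79.5]
ee_rot: [0.999, -0.051, 0.001, 0.0]
contact_force: [-0.3, 1.0, 6.3]
gripper_width: 28.6
```

apply_moves(increments=[[[0, 0, -0.3, 0, 0, 0, -1], [0, 0, -0.6, 0, 0, 0, -1], [0, 0, -0.9, 0, 0, 0, -1], [0, 0, -0.95, 0, 0, 0, -1], [0, 0, -0.95, 0, 0, 0, -1]]])

```text
clock: 17.85
position: [537.6, -229.9, 174.0]
ee_rot: [0.999, -0.051, 0.001, -0.0]
contact_force: [-1.1, -0.3, -0.5]
gripper_width: 28.3
```

```bash
python3 -c "
from h import *
plan([543.5,139,174],-0.036)
"
```

```text
pos [ 537.6 -229.9  174. ] yaw -0.102 w 28.3 t 17.85 F [-1.1 -0.3 -0.5] q [-0.13  0.44 -0.26 -0.   -0.87  1.6 ]
   [-0.086, -0.99, 0.0] [-0.0, -0.001, -0.036] rows>=2.0 
   [-0.068, -0.99, 0.0] [-0.0, -0.001, -0.036] rows>=2.0 
   [-0.05, -0.99, 0.0] [-0.0, -0.001, -0.036] rows>=2.0 
   [-0.023, -0.712, 0.0] [-0.0, -0.001, -0.026] rows>=1.4 final
```

apply_moves(increments=[[[-0.03, -0.3, 0, 0, 0, -0.01, -1], [-0.06, -0.65, 0, 0, 0, -0.02, -1], [-0.09, -0.99, 0, 0, 0, -0.036, -1]]])

```text
clock: 18.15
position: [537.3, -129.7, 171.0]
ee_rot: [0.999, -0.043, -0.002, -0.0]
contact_force: [0.1, -0.3, -0.5]
gripper_width: 28.8
```

apply_moves(increments=[[[-0.02, -0.33, 0, 0, 0, -0.01, -1], [-0.04, -0.66, 0, 0, 0, -0.02, -1], [-0.07, -0.99, 0, 0, 0, -0.036, -1]]])

```text
clock: 18.45
position: [538.8, -30.1, 171.0]
ee_rot: [0.999, -0.033, -0.002, 0.0]
contact_force: [1.1, 0.3, -0.2]
gripper_width: 28.6
```

apply_moves(increments=[[[-0.02, -0.33, 0, 0, 0, -0.01, -1], [-0.03, -0.66, 0, 0, 0, -0.02, -1], [-0.05, -0.99, 0, 0, 0, -0.036, -1], [-0.05, -0.99, 0, 0, 0, -0.036, -1], [-0.05, -0.99, 0, 0, 0, -0.036, -1]]])

```text
clock: 18.95
position: [540.5, 68.2, 171.3]
ee_rot: [1.0, -0.023, -0.002, 0.001]
contact_force: [-0.4, 0.1, -0.1]
gripper_width: 28.7
```

```bash
python3 -c "
from h import *
pic('wrist','w12')
plan([544,139,140],-0.036)
"
```

```text
pos [540.6  67.4 171.6] yaw -0.048 w 28.5 t 19.0 F [-0.4 -0.6 -0.6] q [ 0.42  0.39 -0.36 -0.   -0.82  1.1 ]
   [0.001, -0.717, 0.315] [0.002, 0.006, -0.024] rows>=1.6 final
```

View pics/w12.png

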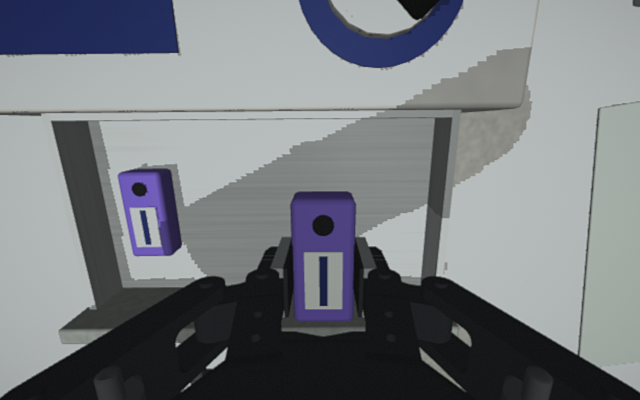

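apply_moves(increments=[[[0, -0.3, 0, 0, 0, -0.01, -1], [0, -0.6, 0.1, 0, 0, -0.024, -1], [0, -0.72, 0.2, 0, 0, -0.024, -1], [0, -0.72, 0.3, 0, 0, -0.024, -1], [0, -0.72, 0.31, 0, 0, -0.024, -1], [0, -0.72, 0.31, 0, 0, -0.024, -1]]])

```text
clock: 19.6
position: [544.4, 138.3, 141.2]
ee_rot: [1.0, -0.019, -0.001, 0.001]
contact_force: [0.2, 1.4, -0.9]
gripper_width: 28.6
```

```bash
python3 -c "
from h import *
p=pic('wrist','w13'); cas(p,35)
plan([544,139,97],-0.036)
"
```

```text
cas px [323. 256.] c [522.8 138.4] size [41. 92.] long deg -1.6 area 7825.5
cas px [233. 225.] c [546.7 194.3] size [34. 67.] long deg -1.8 area 4915.5
pos [544.7 138.5 141.8] yaw -0.037 w 28.3 t 19.65 F [ 0.4  0.1 -0.3] q [ 0.54  0.45 -0.35  0.   -0.77  1.  ]
   [-0.007, -0.005, 0.448] [0.001, 0.001, -0.002] rows>=0.9 final
```

View pics/w13.png

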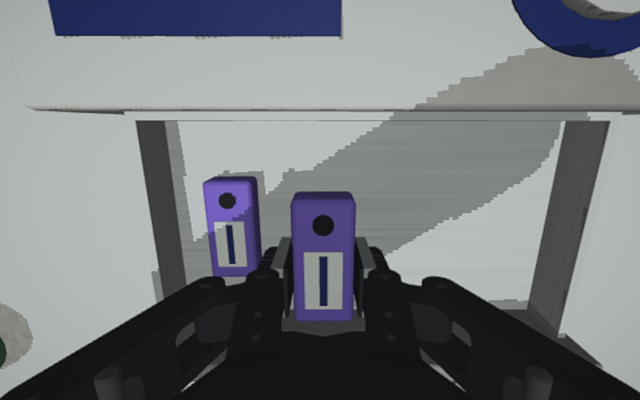

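apply_moves(increments=[[[0, 0, 0.2, 0, 0, 0, -1], [0, 0, 0.35, 0, 0, 0, -1], [0, 0, 0.45, 0, 0, 0, -1], [0, 0, 0.455, 0, 0, 0, -1], [0, 0, 0.455, 0, 0, 0, -1], [0, 0, 0.455, 0, 0, 0, 0], [0, 0, 0.455, 0, 0, 0, 0], [0, 0, 0.455, 0, 0, 0, 0], [0, 0, 0.2, 0, 0, 0, 0], [0, 0, -0.2, 0, 0, 0, 0]]])

```text
clock: 20.65
position: [543.4, 139.1, 160.2]
ee_rot: [1.0, -0.018, -0.003, 0.002]
contact_force: [1.1, 0.7, -0.2]
gripper_width: 42.5
```

apply_moves(increments=[[[0, 0, -0.3, 0, 0, 0, 0], [0, 0, -0.35, 0, 0, 0, 0.4], [0, 0, -0.35, 0, 0, 0, 0.4]]])

```text
clock: 20.95
position: [545.0, 140.0, 198.1]
ee_rot: [1.0, -0.018, 0.001, -0.001]
contact_force: [-0.2, 0.0, -0.3]
gripper_width: 59.7
```

```bash
python3 -c "
from h import *
p=pic('wrist','w14'); cas(p,35)
print()
p=pic('top','t6');cas(p,15)
plan([445,-351,180],-0.315)
"
```

```text
cas px [324. 204.] c [546.  138.9] size [30. 66.] long deg -2.1 area 2684.0
cas px [256. 203.] c [548.4 194.8] size [32. 65.] long deg -2.1 area 2832.0

cas px [125. 287.] c [308.5 587.3] size [51. 90.] long deg -70.7 area 252.0
cas px [111. 271.] c [349.1 616.6] size [63. 78.] long deg -63.1 area 242.0
cas px [476. 240.] c [ 445.1 -351.3] size [31. 63.] long deg -18.1 area 247.5
cas px [472. 196.] c [ 565.8 -344.8] size [32. 63.] long deg 25.2 area 241.0
pos [544.1 139.5 195.9] yaw -0.036 w 59.5 t 21.05 F [-0.1  0.2 -1. ] q [ 0.54  0.38 -0.3  -0.   -0.9   1.  ]
   [-0.163, 0.99, 0.033] [0.0, 0.001, 0.112] rows>=2.0 
   [-0.107, 0.99, 0.032] [0.0, 0.001, 0.111] rows>=2.0 
   [-0.051, 0.99, 0.032] [0.0, 0.001, 0.11] rows>=2.0 
   [0.004, 0.99, 0.032] [0.0, 0.001, 0.11] rows>=2.0 
   [0.058, 0.99, 0.032] [0.0, 0.001, 0.111] rows>=2.0 
   [0.004, 0.031, 0.001] [0.0, 0.0, 0.004] rows>=0.1 final
```

View pics/w14.png

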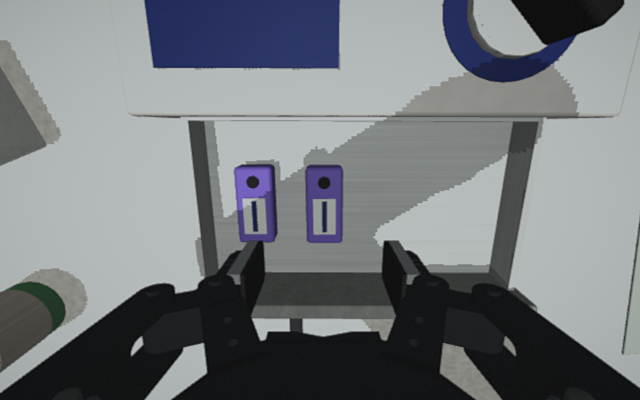

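apply_moves(increments=[[[-0.06, 0.4, 0.01, 0, 0, 0.04, 0.4], [-0.12, 0.8, 0.02, 0, 0, 0.08, 0.4], [-0.16, 0.99, 0.03, 0, 0, 0.11, 0.4]]])

```text
clock: 21.35
position: [523.4, 39.0, 191.9]
ee_rot: [0.999, -0.047, -0.002, 0.001]
contact_force: [0.6, 0.7, 0.3]
gripper_width: 59.9
```

apply_moves(increments=[[[-0.04, 0.4, 0.01, 0, 0, 0.04, 0.4], [-0.08, 0.8, 0.02, 0, 0, 0.08, 0.4], [-0.11, 0.99, 0.03, 0, 0, 0.11, 0.4]]])

```text
clock: 21.65
position: [503.5, -58.6, 189.0]
ee_rot: [0.997, -0.074, -0.002, 0.0]
contact_force: [-0.2, 0.0, 0.1]
gripper_width: 59.8
```

apply_moves(increments=[[[-0.02, 0.4, 0.01, 0, 0, 0.04, 0.4], [-0.04, 0.8, 0.02, 0, 0, 0.08, 0.4], [-0.05, 0.99, 0.03, 0, 0, 0.11, 0.4]]])

```text
clock: 21.95
position: [484.2, -155.6, 186.0]
ee_rot: [0.995, -0.102, -0.002, 0.0]
contact_force: [-0.0, 0.7, 0.7]
gripper_width: 59.7
```

apply_moves(increments=[[[0, 0.4, 0.01, 0, 0, 0.04, 0.4], [0, 0.8, 0.02, 0, 0, 0.08, 0.4], [0, 0.99, 0.03, 0, 0, 0.11, 0.4], [0, 0.99, 0.03, 0, 0, 0.11, 0.4], [0, 0.99, 0.03, 0, 0, 0.11, 0.4]]])

```text
clock: 22.45
position: [465.5, -250.5, 183.5]
ee_rot: [0.992, -0.128, -0.001, -0.0]
contact_force: [0.3, -0.2, 0.1]
gripper_width: 59.8
```

```bash
python3 -c "
from h import *
p=pic('wrist','w15'); cas(p,15)
plan([445.5,-351,130],-0.315)
"
```

```text
cas px [446. 194.] c [ 445.2 -350.7] size [35. 66.] long deg -18.0 area 3072.0
cas px [410.  41.] c [ 568.  -344.6] size [35. 67.] long deg 24.6 area 4260.5
pos [ 465.9 -250.   183.9] yaw -0.256 w 59.5 t 22.5 F [0.9 0.8 0.1] q [-0.19  0.35 -0.39 -0.   -0.84  1.5 ]
   [0.057, 0.99, 0.518] [0.0, 0.004, 0.114] rows>=2.2 
   [0.004, 0.039, 0.02] [0.0, 0.0, 0.004] rows>=0.1 final
```

View pics/w15.png

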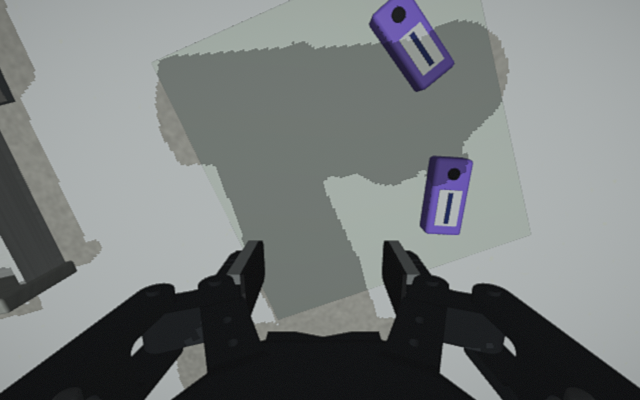

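apply_moves(increments=[[[0.03, 0.4, 0.01, 0, 0, 0.05, 0.4], [0.06, 0.8, 0.1, 0, 0, 0.12, 0.4], [0.06, 0.99, 0.2, 0, 0, 0.12, 0.4], [0.06, 1, 0.4, 0, 0, 0.12, 0.4], [0.06, 1, 0.52, 0, 0, 0.12, 0.4], [0.06, 1, 0.52, 0, 0, 0.12, 0.4], [0.06, 1, 0.52, 0, 0, 0.12, 0.4]]])

```text
clock: 23.2
position: [447.3, -347.9, 133.0]
ee_rot: [0.988, -0.156, -0.0, 0.0]
contact_force: [-0.1, 0.1, -0.5]
gripper_width: 59.6
```

```bash
python3 -c "
from h import *
plan([445.3,-351,79],-0.315)
"
```

```text
pos [ 447.3 -347.9  133. ] yaw -0.314 w 59.6 t 23.2 F [-0.1  0.1 -0.5] q [-0.38  0.47 -0.35  0.   -0.76  1.63]
   [-0.01, 0.035, 0.54] [0.001, 0.001, 0.002] rows>=1.1 final
```

apply_moves(increments=[[[-0.01, 0.035, 0.2, 0, 0, 0, 0.4], [-0.01, 0.035, 0.45, 0, 0, 0, 0.4], [-0.01, 0.035, 0.54, 0, 0, 0, 0.4], [-0.01, 0.035, 0.54, 0, 0, 0, 0.4], [-0.01, 0.035, 0.54, 0, 0, 0, -1], [-0.01, 0.035, 0.54, 0, 0, 0, -1], [-0.01, 0.035, 0.54, 0, 0, 0, -1], [-0.01, 0.035, 0.54, 0, 0, 0, -1], [-0.01, 0.035, 0.54, 0, 0, 0, -1]]])

```text
clock: 24.1
position: [445.7, -352.1, 80.6]
ee_rot: [0.988, -0.157, 0.002, 0.001]
contact_force: [0.4, 1.0, 5.9]
gripper_width: 28.8
```

apply_moves(increments=[[[0, 0, -0.3, 0, 0, 0, -1], [0, 0, -0.6, 0, 0, 0, -1], [0, 0, -0.9, 0, 0, 0, -1], [0, 0, -0.95, 0, 0, 0, -1], [0, 0, -0.95, 0, 0, 0, -1]]])

```text
clock: 24.6
position: [444.9, -351.8, 175.0]
ee_rot: [0.988, -0.157, 0.001, 0.0]
contact_force: [-0.3, -0.0, -1.2]
gripper_width: 28.4
```

```bash
python3 -c "
from h import *
plan([542,83,172],-0.036)
"
```

```text
pos [ 444.9 -351.8  175. ] yaw -0.316 w 28.4 t 24.6 F [-0.3 -0.  -1.2] q [-0.38  0.41 -0.31 -0.   -0.85  1.64]
   [-0.096, -0.99, 0.007] [0.0, -0.001, -0.125] rows>=2.0 
   [-0.034, -0.99, 0.007] [0.0, -0.001, -0.125] rows>=2.0 
   [0.028, -0.99, 0.007] [0.0, -0.001, -0.125] rows>=2.0 
   [0.09, -0.99, 0.007] [0.0, -0.001, -0.125] rows>=2.0 
   [0.074, -0.48, 0.003] [0.0, -0.001, -0.061] rows>=1.0 final
```

apply_moves(increments=[[[-0.03, -0.3, 0, 0, 0, -0.04, -1], [-0.06, -0.65, 0, 0, 0, -0.08, -1], [-0.1, -0.99, 0, 0, 0, -0.125, -1]]])

```text
clock: 24.9
position: [465.0, -253.4, 172.1]
ee_rot: [0.992, -0.127, -0.002, -0.0]
contact_force: [-0.2, 0.1, -0.1]
gripper_width: 28.2
```

apply_moves(increments=[[[-0.01, -0.33, 0, 0, 0, -0.04, -1], [-0.02, -0.66, 0, 0, 0, -0.08, -1], [-0.03, -0.99, 0, 0, 0, -0.125, -1]]])

```text
clock: 25.2
position: [487.0, -156.5, 172.2]
ee_rot: [0.995, -0.095, -0.002, -0.0]
contact_force: [0.7, -0.1, -0.9]
gripper_width: 28.5
```

apply_moves(increments=[[[0.01, -0.33, 0, 0, 0, -0.04, -1], [0.02, -0.66, 0, 0, 0, -0.08, -1], [0.03, -0.99, 0, 0, 0, -0.125, -1]]])

```text
clock: 25.5
position: [508.7, -60.0, 172.2]
ee_rot: [0.998, -0.064, -0.002, 0.0]
contact_force: [0.3, -0.1, -0.8]
gripper_width: 28.4
```

apply_moves(increments=[[[0.03, -0.33, 0, 0, 0, -0.04, -1], [0.06, -0.66, 0, 0, 0, -0.08, -1], [0.09, -0.99, 0, 0, 0, -0.125, -1], [0.09, -0.99, 0, 0, 0, -0.125, -1], [0.09, -0.99, 0, 0, 0, -0.125, -1]]])

```text
clock: 26.0
position: [530.3, 36.0, 172.3]
ee_rot: [0.999, -0.033, -0.002, 0.0]
contact_force: [0.2, 0.1, -0.5]
gripper_width: 28.6
```

```bash
python3 -c "
from h import *
p=pic('wrist','w16')
plan([542,83,140],-0.036)
"
```

```text
pos [530.2  35.4 172.5] yaw -0.066 w 28.5 t 26.05 F [ 0.3 -0.4 -0.8] q [ 0.37  0.37 -0.39 -0.   -0.81  1.13]
   [0.087, -0.484, 0.324] [0.002, 0.006, -0.06] rows>=1.2 final
```

View pics/w16.png

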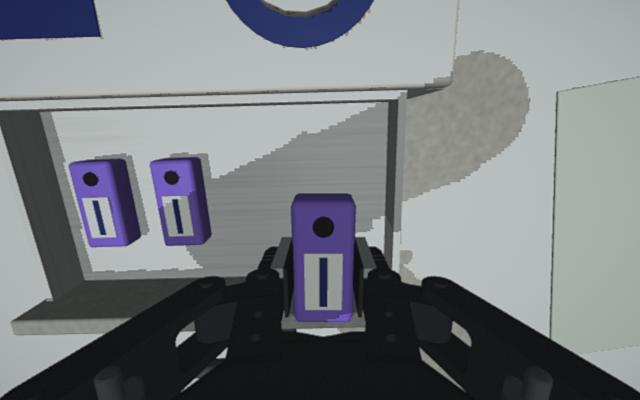

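apply_moves(increments=[[[0.04, -0.2, 0, 0, 0, -0.03, -1], [0.09, -0.45, 0.05, 0, 0, -0.06, -1], [0.09, -0.485, 0.2, 0, 0, -0.06, -1], [0.09, -0.485, 0.32, 0, 0, -0.06, -1], [0.09, -0.485, 0.32, 0, 0, -0.06, -1], [0.09, -0.485, 0.32, 0, 0, -0.06, -1]]])

```text
clock: 26.65
position: [543.0, 82.4, 141.5]
ee_rot: [1.0, -0.019, -0.001, 0.0]
contact_force: [0.2, -1.3, -0.9]
gripper_width: 28.1
```

```bash
python3 -c "
from h import *
p=pic('wrist','w17')
plan([543,83,97.5],-0.036)
"
```

```text
pos [543.4  82.7 142.1] yaw -0.037 w 28.3 t 26.7 F [-1.   0.2 -0.1] q [ 0.45  0.43 -0.38  0.   -0.76  1.09]
   [-0.004, -0.003, 0.446] [0.0, 0.0, -0.002] rows>=0.9 final
```

View pics/w17.png

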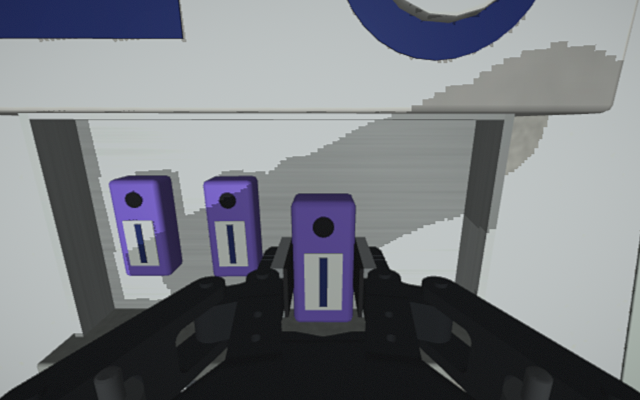

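apply_moves(increments=[[[0, 0, 0.2, 0, 0, 0, -1], [0, 0, 0.35, 0, 0, 0, -1], [0, 0, 0.44, 0, 0, 0, -1], [0, 0, 0.445, 0, 0, 0, -1], [0, 0, 0.445, 0, 0, 0, -1], [0, 0, 0.445, 0, 0, 0, 0], [0, 0, 0.445, 0, 0, 0, 0], [0, 0, 0.445, 0, 0, 0, 0], [0, 0, 0.2, 0, 0, 0, 0], [0, 0, -0.2, 0, 0, 0, 0]]])

```text
clock: 27.7
position: [541.8, 83.0, 160.2]
ee_rot: [1.0, -0.018, -0.003, 0.001]
contact_force: [1.1, 0.3, -1.2]
gripper_width: 42.8
```

apply_moves(increments=[[[0, 0, -0.3, 0, 0, 0, 0], [0, 0, -0.35, 0, 0, 0, 0.4], [0, 0, -0.35, 0, 0, 0, 0.4]]])

```text
clock: 28.0
position: [543.6, 83.7, 198.1]
ee_rot: [1.0, -0.018, 0.001, -0.001]
contact_force: [-0.2, -0.9, -0.7]
gripper_width: 59.7
```

```bash
python3 -c "
from h import *
p=pic('wrist','w18'); cas(p,35)
print()
p=pic('top','t7');cas(p,15)
plan([566,-345,180],0.435)
"
```

```text
cas px [324. 205.] c [543.4  82.9] size [30. 65.] long deg -2.2 area 2658.0
cas px [256. 203.] c [547.1 138.6] size [32. 65.] long deg -1.6 area 2831.0
cas px [188. 201.] c [549.9 193.9] size [35. 65.] long deg -2.0 area 3139.0

cas px [472. 196.] c [ 565.8 -344.8] size [32. 63.] long deg 25.2 area 241.5
pos [542.6  83.3 195.9] yaw -0.036 w 59.8 t 28.1 F [ 1.2  0.5 -0.3] q [ 0.45  0.36 -0.33 -0.   -0.88  1.09]
   [0.09, 0.99, 0.037] [0.0, 0.001, -0.218] rows>=2.0 
   [-0.018, 0.99, 0.037] [0.0, 0.001, -0.218] rows>=2.0 
   [-0.127, 0.99, 0.037] [0.0, 0.001, -0.219] rows>=2.0 
   [-0.239, 0.99, 0.038] [0.0, 0.001, -0.224] rows>=2.0 
   [-0.099, 0.272, 0.011] [0.0, 0.0, -0.063] rows>=0.6 final
```

View pics/w18.png

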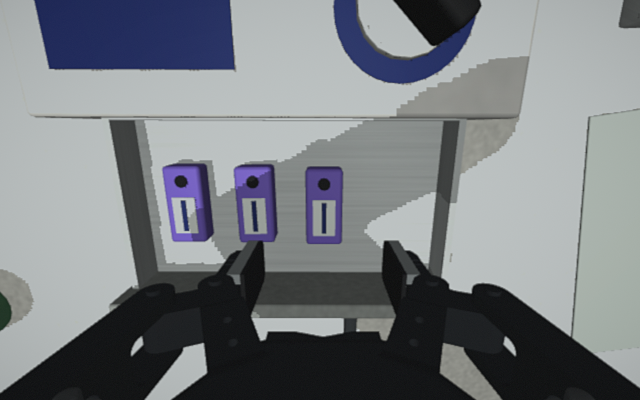

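apply_moves(increments=[[[0.03, 0.4, 0.01, 0, 0, -0.08, 0.4], [0.06, 0.8, 0.02, 0, 0, -0.16, 0.4], [0.09, 0.99, 0.03, 0, 0, -0.22, 0.4]]])

```text
clock: 28.4
position: [547.5, -17.9, 191.9]
ee_rot: [0.999, 0.037, -0.002, 0.0]
contact_force: [-0.1, -0.4, -0.4]
gripper_width: 59.7
```

apply_moves(increments=[[[0, 0.4, 0.01, 0, 0, -0.08, 0.4], [-0.01, 0.8, 0.02, 0, 0, -0.16, 0.4], [-0.02, 0.99, 0.03, 0, 0, -0.22, 0.4]]])

```text
clock: 28.7
position: [553.2, -117.1, 188.8]
ee_rot: [0.996, 0.091, -0.002, -0.0]
contact_force: [0.0, -0.0, -1.4]
gripper_width: 60.0
```

apply_moves(increments=[[[-0.05, 0.4, 0.01, 0, 0, -0.08, 0.4], [-0.1, 0.8, 0.02, 0, 0, -0.16, 0.4], [-0.13, 0.99, 0.03, 0, 0, -0.22, 0.4]]])

```text
clock: 29.0
position: [558.6, -216.8, 185.6]
ee_rot: [0.989, 0.146, -0.002, -0.0]
contact_force: [-0.0, 1.1, 0.2]
gripper_width: 59.7
```

apply_moves(increments=[[[-0.1, 0.4, 0.01, 0, 0, -0.08, 0.4], [-0.2, 0.8, 0.02, 0, 0, -0.16, 0.4], [-0.24, 0.99, 0.03, 0, 0, -0.22, 0.4], [-0.24, 0.99, 0.03, 0, 0, -0.22, 0.4], [-0.24, 0.99, 0.03, 0, 0, -0.22, 0.4]]])

```text
clock: 29.5
position: [564.4, -315.9, 182.8]
ee_rot: [0.98, 0.2, -0.002, -0.001]
contact_force: [0.7, 0.5, -0.4]
gripper_width: 59.7
```

```bash
python3 -c "
from h import *
p=pic('wrist','w19'); cas(p,15)
plan([566,-345,130],0.435)
"
```

```text
cas px [355. 213.] c [ 566.5 -344.9] size [31. 67.] long deg 24.9 area 2614.0
pos [ 564.6 -315.3  183.4] yaw 0.404 w 60.0 t 29.55 F [-0.9 -0.3  0.1] q [-0.26  0.52 -0.09 -0.   -0.96  2.23]
   [-0.103, 0.279, 0.534] [-0.004, 0.004, -0.062] rows>=1.2 final
```

View pics/w19.png

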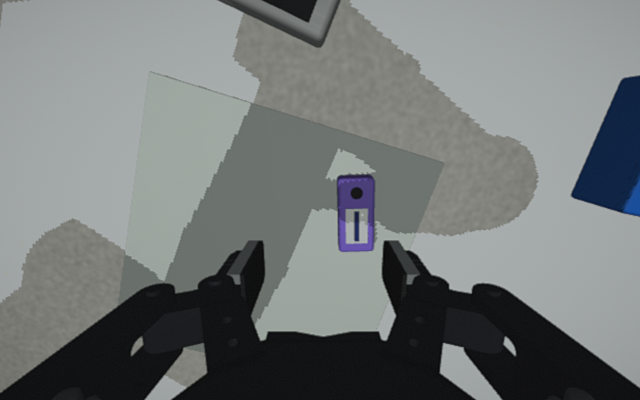

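apply_moves(increments=[[[-0.1, 0.28, 0.01, 0, 0, -0.06, 0.4], [-0.1, 0.285, 0.25, 0, 0, -0.065, 0.4], [-0.1, 0.285, 0.53, 0, 0, -0.065, 0.4], [-0.1, 0.285, 0.53, 0, 0, -0.065, 0.4], [-0.1, 0.285, 0.53, 0, 0, -0.065, 0.4], [-0.1, 0.285, 0.53, 0, 0, -0.065, 0.4]]])

```text
clock: 30.15
position: [568.3, -345.8, 133.7]
ee_rot: [0.976, 0.217, 0.001, 0.001]
contact_force: [-0.6, 0.5, 0.2]
gripper_width: 60.2
```

```bash
python3 -c "
from h import *
plan([566.3,-345,79.5],0.435)
"
```

```text
pos [ 568.3 -345.8  133.7] yaw 0.438 w 60.2 t 30.15 F [-0.6  0.5  0.2] q [-0.3   0.6  -0.09  0.   -0.88  2.31]
   [-0.016, -0.017, 0.541] [0.004, -0.003, 0.006] rows>=1.1 final
```

apply_moves(increments=[[[-0.015, -0.01, 0.2, 0, 0, 0, 0.4], [-0.015, -0.01, 0.45, 0, 0, 0, 0.4], [-0.015, -0.01, 0.54, 0, 0, 0, 0.4], [-0.015, -0.01, 0.54, 0, 0, 0, 0.4], [-0.015, -0.01, 0.54, 0, 0, 0, -1], [-0.015, -0.01, 0.54, 0, 0, 0, -1], [-0.015, -0.01, 0.54, 0, 0, 0, -1], [-0.015, -0.01, 0.54, 0, 0, 0, -1], [-0.015, -0.01, 0.54, 0, 0, 0, -1]]])

```text
clock: 31.05
position: [566.5, -346.2, 79.9]
ee_rot: [0.976, 0.217, 0.001, 0.001]
contact_force: [0.5, 0.7, 6.8]
gripper_width: 28.5
```

apply_moves(increments=[[[0, 0, -0.3, 0, 0, 0, -1], [0, 0, -0.6, 0, 0, 0, -1], [0, 0, -0.9, 0, 0, 0, -1], [0, 0, -0.95, 0, 0, 0, -1], [0, 0, -0.95, 0, 0, 0, -1]]])

```text
clock: 31.55
position: [565.7, -345.9, 174.1]
ee_rot: [0.976, 0.216, 0.001, 0.0]
contact_force: [0.2, -0.2, -0.8]
gripper_width: 28.5
```

```bash
python3 -c "
from h import *
plan([541,27,172],-0.036)
"
```

```text
pos [ 565.7 -345.9  174.1] yaw 0.436 w 28.5 t 31.55 F [ 0.2 -0.2 -0.8] q [-0.31  0.55 -0.06 -0.   -0.96  2.31]
   [0.384, -0.99, 0.005] [0.001, -0.001, 0.269] rows>=2.1 
   [0.238, -0.99, 0.005] [0.001, -0.001, 0.257] rows>=2.0 
   [0.107, -0.99, 0.005] [0.0, -0.001, 0.252] rows>=2.0 
   [-0.012, -0.661, 0.004] [0.0, -0.001, 0.167] rows>=1.3 final
```

apply_moves(increments=[[[0.12, -0.3, 0, 0, 0, 0.08, -1], [0.25, -0.65, 0, 0, 0, 0.17, -1], [0.38, -0.99, 0, 0, 0, 0.27, -1]]])

```text
clock: 31.85
position: [556.6, -239.0, 170.6]
ee_rot: [0.989, 0.149, -0.002, -0.001]
contact_force: [1.4, 0.7, -0.8]
gripper_width: 28.7
```

apply_moves(increments=[[[0.08, -0.33, 0, 0, 0, 0.08, -1], [0.16, -0.66, 0, 0, 0, 0.17, -1], [0.24, -0.99, 0, 0, 0, 0.26, -1]]])

```text
clock: 32.15
position: [550.2, -137.0, 171.0]
ee_rot: [0.996, 0.085, -0.002, -0.0]
contact_force: [0.4, 0.0, 0.6]
gripper_width: 28.5
```

apply_moves(increments=[[[0.03, -0.33, 0, 0, 0, 0.08, -1], [0.07, -0.66, 0, 0, 0, 0.17, -1], [0.1, -0.99, 0, 0, 0, 0.25, -1], [0.1, -0.99, 0, 0, 0, 0.25, -1], [0.1, -0.99, 0, 0, 0, 0.25, -1]]])

```text
clock: 32.65
position: [543.6, -38.6, 171.5]
ee_rot: [1.0, 0.024, -0.001, 0.0]
contact_force: [0.9, -0.3, -1.0]
gripper_width: 28.6
```

```bash
python3 -c "
from h import *
p=pic('wrist','w20')
plan([541,27,140],-0.036)
"
```

```text
pos [543.8 -39.3 171.7] yaw 0.047 w 28.7 t 32.7 F [ 0.  -0.6 -1.1] q [ 0.23  0.39 -0.36 -0.   -0.82  1.39]
   [0.004, -0.663, 0.317] [0.001, 0.005, 0.166] rows>=1.5 final
```

View pics/w20.png

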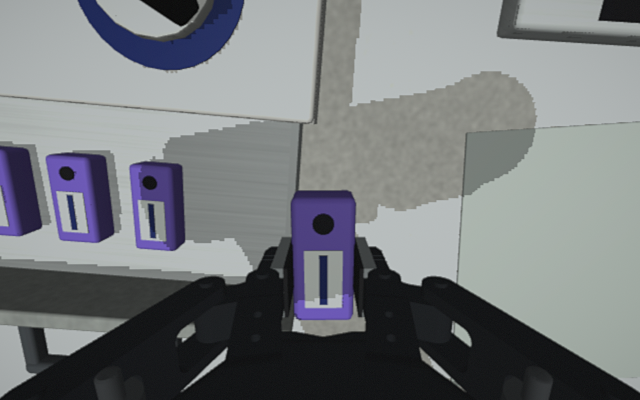

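apply_moves(increments=[[[0, -0.3, 0, 0, 0, 0.08, -1], [0, -0.6, 0, 0, 0, 0.166, -1], [0, -0.665, 0.1, 0, 0, 0.166, -1], [0, -0.665, 0.28, 0, 0, 0.166, -1], [0, -0.665, 0.28, 0, 0, 0.166, -1], [0, -0.665, 0.28, 0, 0, 0.166, -1]]])

```text
clock: 33.3
position: [541.1, 26.1, 144.2]
ee_rot: [1.0, -0.019, -0.001, 0.0]
contact_force: [-0.2, 0.8, 0.2]
gripper_width: 28.7
```

```bash
python3 -c "
from h import *
p=pic('wrist','w21')
plan([541,27,97],-0.036)
"
```

```text
pos [541.6  26.3 144.9] yaw -0.037 w 28.0 t 33.35 F [ 0.2  0.7 -0.2] q [ 0.35  0.42 -0.4   0.   -0.76  1.19]
   [-0.006, -0.007, 0.479] [0.001, 0.001, -0.002] rows>=1.0 final
```

View pics/w21.png

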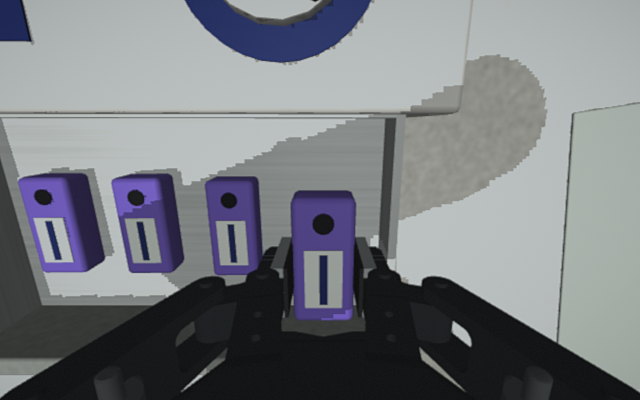

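```bash
python3 -c "
from h import *
p=arm.get_image('wrist')
for uv,z in [((385,125),20),((383,240),20),((398,120),50),((390,245),50),((228,230),40)]: print(px2w(p,uv,z).round(1))
"
python3 - <<'E'
import cv2
a=cv2.imread("pics/w21.png"); cv2.imwrite("pics/w21z.png",cv2.resize(a[100:290,260:430],None,fx=4,fy=3,interpolation=cv2.INTER_CUBIC))
E
```

```text
[604.3 -16.4  20. ]
[525.2 -16.3  20. ]
[607.1 -17.3  50. ]
[534.3 -14.5  50. ]
[544.1  85.7  40. ]
```

View pics/w21z.png

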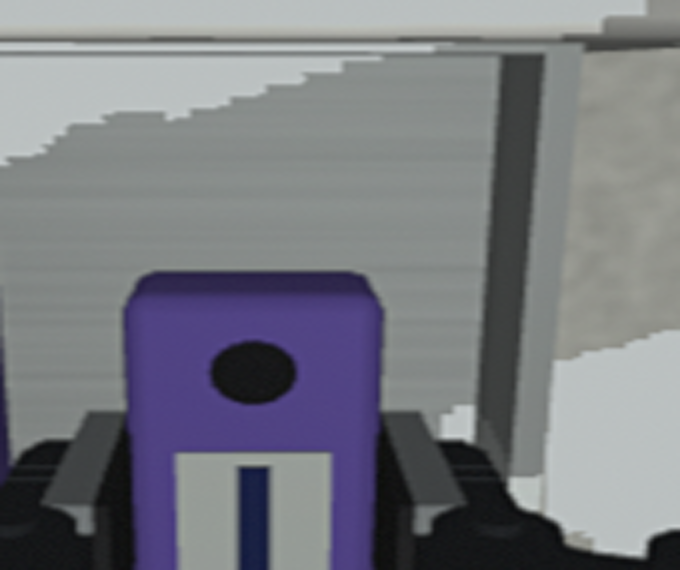

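apply_moves(increments=[[[0, 0, 0.2, 0, 0, 0, -1], [0, 0, 0.35, 0, 0, 0, -1], [0, 0, 0.46, 0, 0, 0, -1], [0, 0, 0.48, 0, 0, 0, -1], [0, 0, 0.48, 0, 0, 0, -1], [0, 0, 0.48, 0, 0, 0, -0.05], [0, 0, 0.48, 0, 0, 0, -0.05], [0, 0, 0.48, 0, 0, 0, -0.05], [0, 0, 0.2, 0, 0, 0, -0.05], [0, 0, -0.2, 0, 0, 0, -0.05]]])

```text
clock: 34.4
position: [540.0, 26.9, 163.7]
ee_rot: [1.0, -0.018, -0.003, 0.001]
contact_force: [0.5, 0.8, 0.2]
gripper_width: 40.7
```

apply_moves(increments=[[[0, 0, -0.3, 0, 0, 0, -0.05], [0, 0, -0.35, 0, 0, 0, -0.05], [0, 0, -0.35, 0, 0, 0, -0.05]]])

```text
clock: 34.7
position: [541.6, 27.5, 201.2]
ee_rot: [1.0, -0.018, 0.001, -0.001]
contact_force: [0.0, -0.8, -0.2]
gripper_width: 40.6
```

```bash
python3 -c "
from h import *
p=pic('wrist','w22'); cas(p,35)
p=pic('top','t8')
plan([421.5,118,200],-1.607)
"
```

```text
cas px [256. 203.] c [544.   82.6] size [32. 65.] long deg -2.1 area 2737.0
cas px [323. 202.] c [543.2  26.9] size [30. 66.] long deg -1.2 area 2619.5
cas px [189. 201.] c [547.7 137.8] size [35. 65.] long deg -1.7 area 3057.5
cas px [122. 200.] c [550.1 193.1] size [39. 65.] long deg -2.0 area 3420.0
pos [540.6  27.1 198.9] yaw -0.037 w 40.5 t 34.8 F [ 0.5  0.3 -0.7] q [ 0.35  0.35 -0.34 -0.   -0.88  1.18]
   [-0.386, -0.273, -0.003] [0.001, 0.001, 0.99] rows>=3.3 
   [-0.469, -0.057, -0.003] [0.001, 0.001, 0.99] rows>=3.3 
   [-0.439, 0.173, -0.003] [0.001, 0.001, 0.99] rows>=3.3 
   [-0.052, 0.062, -0.001] [0.0, 0.0, 0.171] rows>=0.6 final
```

View pics/w22.png

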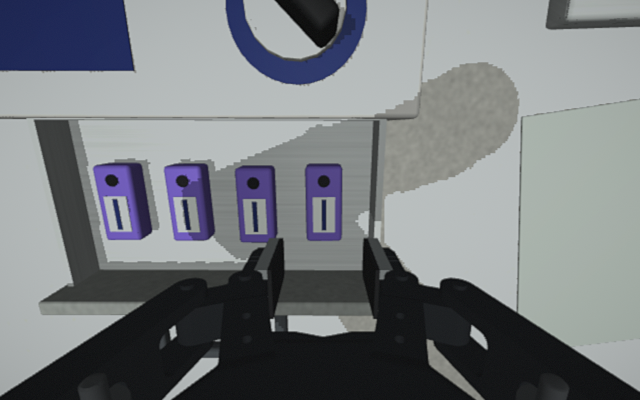

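View pics/t8.png

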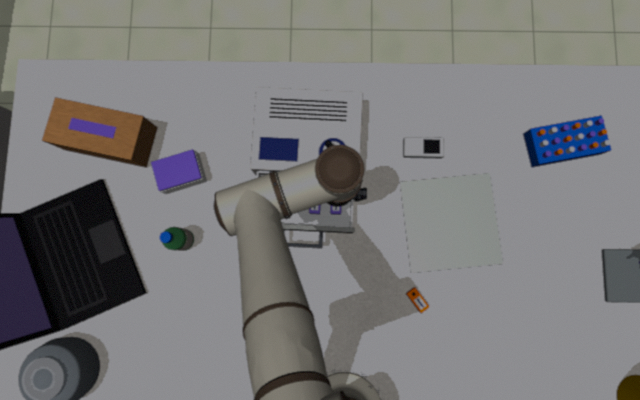

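apply_moves(increments=[[[-0.1, -0.07, 0, 0, 0, 0.25, -0.3], [-0.2, -0.15, 0, 0, 0, 0.5, -0.3], [-0.3, -0.2, 0, 0, 0, 0.75, -0.3], [-0.39, -0.27, 0, 0, 0, 0.99, -0.3]]])

```text
clock: 35.2
position: [502.1, 55.5, 198.1]
ee_rot: [0.964, -0.265, -0.002, 0.001]
contact_force: [-0.0, 0.3, 0.0]
gripper_width: 30.2
```

apply_moves(increments=[[[-0.12, -0.01, 0, 0, 0, 0.25, -0.3], [-0.24, -0.03, 0, 0, 0, 0.5, -0.3], [-0.36, -0.05, 0, 0, 0, 0.75, -0.3], [-0.47, -0.06, 0, 0, 0, 0.99, -0.3]]])

```text
clock: 35.6
position: [464.8, 84.6, 198.2]
ee_rot: [0.87, -0.493, -0.001, 0.002]
contact_force: [0.1, -0.0, -0.5]
gripper_width: 30.0
```

apply_moves(increments=[[[-0.11, 0.04, 0, 0, 0, 0.25, -0.3], [-0.22, 0.08, 0, 0, 0, 0.5, -0.3], [-0.33, 0.13, 0, 0, 0, 0.75, -0.3], [-0.44, 0.17, 0, 0, 0, 0.99, -0.3], [-0.44, 0.17, 0, 0, 0, 0.99, -0.3], [-0.44, 0.17, 0, 0, 0, 0.99, -0.3]]])

```text
clock: 36.2
position: [428.3, 113.3, 199.1]
ee_rot: [0.725, -0.688, -0.0, 0.001]
contact_force: [0.7, 1.7, -0.6]
gripper_width: 30.0
```

```bash
python3 -c "
from h import *
p=pic('wrist','w23'); cas(p,35)
for m in arm.mark_of('drawer_handle',p): print(m['conf'],m['at'],px2w(p,m['at'],62))
plan([421.5,118,160],-1.607)
"
```

```text
cas px [177. 279.] c [554.  183.8] size [34. 76.] long deg 25.9 area 1424.0
cas px [180. 227.] c [546.9 137.9] size [34. 69.] long deg -1.6 area 2943.0
cas px [179. 162.] c [543.3  82.8] size [31. 69.] long deg -2.1 area 3226.0
cas px [174.  86.] c [542.8  26.4] size [30. 69.] long deg -1.8 area 3811.5
0.87 [322.5, 219.9] [427.99277188 116.07943877  62.        ]
pos [428.7 113.2 199.4] yaw -1.52 w 29.8 t 36.3 F [ 0.3  0.2 -0.3] q [ 0.63  0.19 -0.57  0.   -0.81 -0.58]
   [-0.051, 0.069, 0.394] [0.002, -0.001, 0.174] rows>=0.8 final
```

View pics/w23.png

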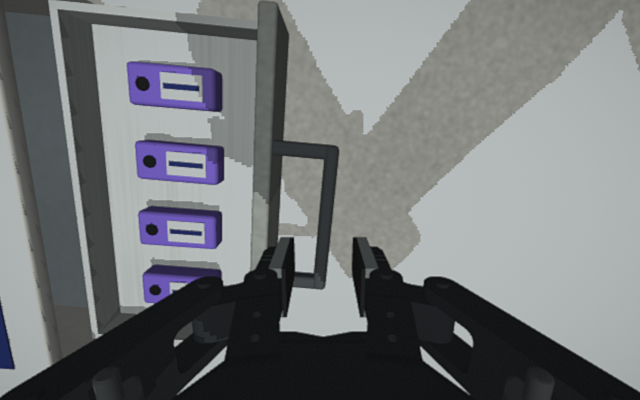

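apply_moves(increments=[[[-0.03, 0.035, 0.1, 0, 0, 0.09, -0.3], [-0.05, 0.067, 0.3, 0, 0, 0.175, -0.3], [-0.05, 0.067, 0.4, 0, 0, 0.175, -0.3], [-0.05, 0.067, 0.4, 0, 0, 0.175, -0.3], [-0.05, 0.067, 0.4, 0, 0, 0.175, -0.3]]])

```text
clock: 36.8
position: [422.2, 118.1, 160.0]
ee_rot: [-0.694, 0.72, -0.0, -0.0]
contact_force: [-0.6, -0.3, -1.3]
gripper_width: 29.8
```

```bash
python3 -c "
from h import *
p=pic('wrist','w24')
plan([422,118,117],-1.607)
"
```

```text
pos [422.2 118.2 160.4] yaw -1.608 w 29.9 t 36.85 F [ 0.2  0.4 -0.4] q [ 0.65  0.25 -0.63  0.   -0.7  -0.68]
   [0.003, 0.003, 0.434] [-0.002, 0.001, -0.002] rows>=0.9 final
```

View pics/w24.png

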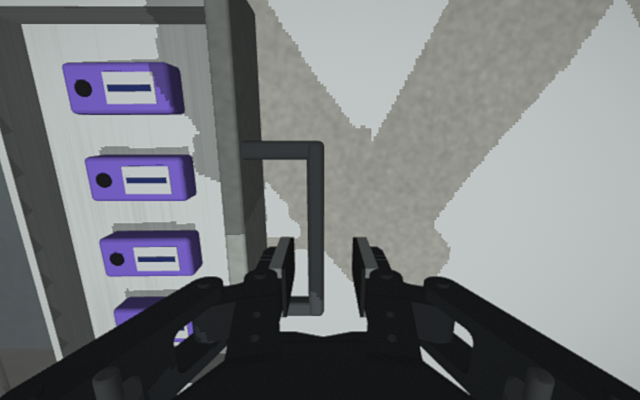

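apply_moves(increments=[[[0, -0.015, 0.2, 0, 0, 0, -0.3], [0, -0.015, 0.42, 0, 0, 0, -0.3], [0, -0.015, 0.43, 0, 0, 0, -0.3], [0, -0.015, 0.43, 0, 0, 0, -1], [0, -0.015, 0.43, 0, 0, 0, -1], [0, -0.015, 0.43, 0, 0, 0, -1], [0, -0.015, 0.43, 0, 0, 0, -1]]])

```text
clock: 37.55
position: [424.0, 118.5, 118.0]
ee_rot: [-0.694, 0.72, -0.0, 0.001]
contact_force: [1.3, -0.7, 3.1]
gripper_width: 8.8
```

apply_moves(increments=[[[0, -0.06, 0, 0, 0, 0, -1], [0, -0.16, 0, 0, 0, 0, -1], [0, -0.28, 0, 0, 0, 0, -1], [0, -0.4, 0, 0, 0, 0, -1], [0, -0.52, 0, 0, 0, 0, -1], [0, -0.64, 0, 0, 0, 0, -1], [0, -0.76, 0, 0, 0, 0, -1], [0, -0.86, 0, 0, 0, 0, -1], [0, -0.94, 0, 0, 0, 0, -1], [0, -0.98, 0, 0, 0, 0, -1]]])

```text
clock: 38.55
position: [522.1, 114.8, 118.0]
ee_rot: [-0.694, 0.72, -0.0, 0.001]
contact_force: [-2.5, 1.3, 5.6]
gripper_width: 8.7
```

```bash
python3 -c "
from h import *
p=pic('wrist','w25')
plan([560.5,113,117],-1.607)
"
```

```text
pos [522.6 114.8 118.1] yaw -1.608 w 8.9 t 38.6 F [ 1.4 -0.2  4.8] q [ 0.52  0.45 -0.44  0.   -0.68 -0.56]
   [0.003, -0.38, 0.012] [-0.005, 0.002, -0.003] rows>=0.8 final
```

View pics/w25.png

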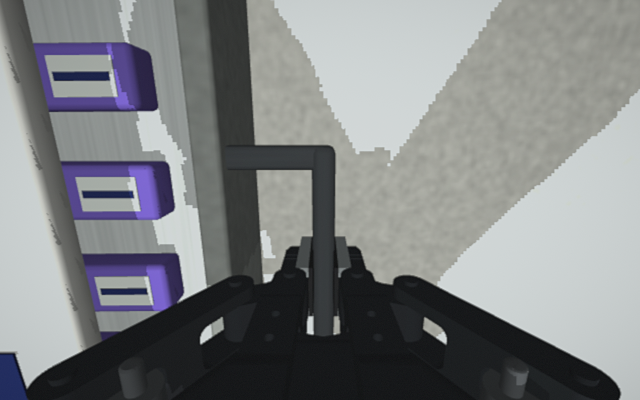

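apply_moves(increments=[[[0, -0.06, 0, 0, 0, 0, -1], [0, -0.14, 0, 0, 0, 0, -1], [0, -0.22, 0, 0, 0, 0, -1], [0, -0.28, 0, 0, 0, 0, -1], [0, -0.34, 0, 0, 0, 0, -1], [0, -0.37, 0, 0, 0, 0, -1], [0, -0.37, 0, 0, 0, 0, -1]]])

```text
clock: 39.3
position: [559.1, 113.4, 118.1]
ee_rot: [-0.694, 0.72, -0.001, 0.001]
contact_force: [1.1, -0.3, 4.8]
gripper_width: 9.0
```

apply_moves(increments=[[[0, -0.02, 0, 0, 0, 0, -1], [0, -0.04, 0, 0, 0, 0, -1], [0, -0.06, 0, 0, 0, 0, -1], [0, -0.06, 0, 0, 0, 0, -1]]])

```text
clock: 39.7
position: [562.2, 113.2, 118.0]
ee_rot: [-0.694, 0.72, 0.001, -0.001]
contact_force: [-8.3, 3.8, 11.6]
gripper_width: 8.6
```

apply_moves(increments=[[[0, -0.03, 0, 0, 0, 0, -1], [0, -0.05, 0, 0, 0, 0, -1], [0, -0.05, 0, 0, 0, 0, -1]]])

```text
clock: 40.0
position: [562.8, 113.2, 118.0]
ee_rot: [-0.693, 0.721, 0.004, -0.005]
contact_force: [-21.7, 11.0, 21.0]
gripper_width: 8.7
```

apply_moves(increments=[[[0, 0.06, 0, 0, 0, 0, -1], [0, 0.06, 0, 0, 0, 0, -1], [0, 0.06, 0, 0, 0, 0, -0.3], [0, 0.06, 0, 0, 0, 0, -0.3], [0, 0.06, 0, 0, 0, 0, -0.3], [0, 0.06, -0.3, 0, 0, 0, -0.3], [0, 0.06, -0.7, 0, 0, 0, -0.3], [0, 0.06, -0.99, 0, 0, 0, -0.3], [0, 0.06, -0.99, 0, 0, 0, -0.3]]])

```text
clock: 40.9
position: [565.2, 113.3, 220.5]
ee_rot: [-0.694, 0.72, -0.002, 0.004]
contact_force: [-0.4, 0.4, -0.6]
gripper_width: 29.8
```

```bash
python3 -c "
from h import *
p=pic('wrist','w26')
plan([560.5,113,117],-1.607)
p=pic('top','t9'); p=pic('scene','s9')
"
python3 - <<'E'
import cv2
a=cv2.imread("pics/s9.png"); cv2.imwrite("pics/s9z.png",cv2.resize(a[170:350,220:420],None,fx=4,fy=3,interpolation=cv2.INTER_CUBIC))
E
```

```text
pos [563.9 113.  217.9] yaw -1.609 w 30.1 t 40.95 F [-0.2  0.  -1. ] q [ 0.48  0.37 -0.24  0.   -0.95 -0.52]
   [0.003, 0.037, 0.99] [-0.008, 0.004, -0.004] rows>=2.0 
   [0.0, 0.001, 0.019] [-0.0, 0.0, -0.0] rows>=0.0 final
```

View pics/w26.png

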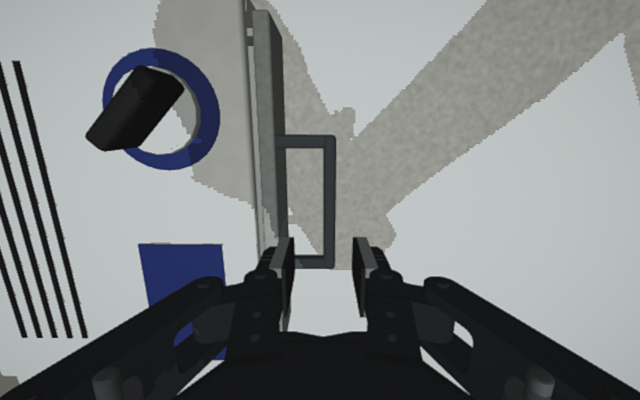

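View pics/s9z.png

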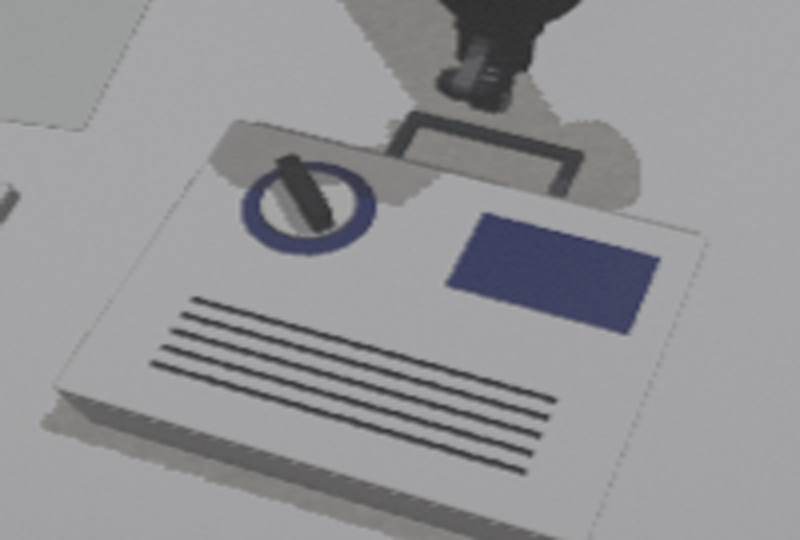

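```bash
cat >> h.py <<'E'
def ring(p):
    h=cv2.cvtColor(p["img"],cv2.COLOR_RGB2HSV)
    m=((h[...,0]>105)&(h[...,0]<130)&(h[...,1]>90)).astype(np.uint8)
    c,_=cv2.findContours(m,cv2.RETR_EXTERNAL,cv2.CHAIN_APPROX_NONE)
    for k in c:
        if len(k)<40: continue
        w=np.array([px2w(p,u,95)[:2] for u in k[:,0]],np.float32)
        (x,y),r=cv2.minEnclosingCircle(w)
        e=cv2.fitEllipse(w)
        if r<60: print("ring",len(k),np.round((x,y,r),1),"ellipse",np.round(e[0],1),np.round(e[1],1))
E
python3 -c "
from h import *
p=arm.get_image('wrist'); ring(p); print(p['pose'][:3,3])
p=arm.get_image('top'); ring(p)
p=arm.get_image('scene'); ring(p)
"
```

```text
ring 49 [652.  219.4  11.5] ellipse [649.9 221.7] [ 8.  23.6]
ring 59 [671.8 196.7  13.8] ellipse [671.4 196.1] [ 8.5 26.1]
ring 247 [671.  152.5  38.3] ellipse [677.9 146.2] [42.  73.1]
ring 533 [666.6  36.6  37. ] ellipse [667.3  36.6] [68.  69.5]
[559.77110725  46.21910886 285.84796212]
ring 73 [664.4  36.6  34.6] ellipse [664.4  36.7] [66.4 67. ]
ring 101 [719.5 662.5  58.4] ellipse [719.8 663.2] [ 26.2 157.4]
ring 155 [717.9 658.5  55.7] ellipse [717.3 658.8] [ 28.8 147.9]
ring 71 [686.  153.   19.5] ellipse [687.7 153.6] [17.1 32. ]
ring 157 [660.4 151.1  26.7] ellipse [660.4 150.2] [34.7 43.3]
```

Run:
```python
import cv2
a=cv2.imread("pics/w26.png"); a=cv2.convertScaleAbs(a,alpha=2.5,beta=20); cv2.imwrite("pics/w26z.png",cv2.resize(a[35:185,70:235],None,fx=4.5,fy=4,interpolation=cv2.INTER_CUBIC))
```

```text
(no output)
```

View pics/w26z.png

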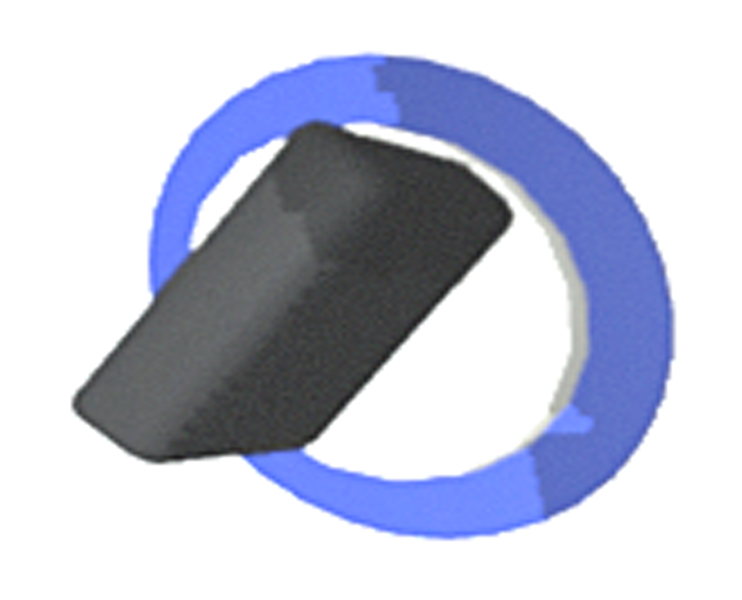

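```bash
python3 -c "
from h import *
p=arm.get_image('wrist')
f=lambda a,b:(70+a/4.5,35+b/4)
for A,B,z in [((300,130),(80,395),142),((375,185),(165,455),142),((505,225),(315,440),108)]:
    a=px2w(p,f(*A),z);b=px2w(p,f(*B),z); d=b-a; print(a.round(1),b.round(1),np.degrees(np.arctan2(d[1],d[0])).round(1),np.hypot(*d[:2]).round(1),((a+b)/2).round(1))
plan([665.5,36.6,225],-2.13)
"
```

```text
[641.6  18.9 142. ] [670.4  46.6 142. ] 43.9 40.0 [656.   32.8 142. ]
[635.3  24.9 142. ] [663.1  53.9 142. ] 46.2 40.2 [649.2  39.4 142. ]
[637.9  25.6 108. ] [667.6  54.3 108. ] 44.0 41.2 [652.7  40.  108. ]
pos [562.6 112.5 214.5] yaw -1.609 w 29.6 t 41.25 F [-0.9  0.   0. ] q [ 0.48  0.38 -0.24 -0.   -0.95 -0.52]
   [0.674, -0.99, -0.1] [0.004, -0.004, 0.976] rows>=3.3 
   [0.009, -0.081, -0.007] [0.0, -0.0, 0.066] rows>=0.2 final
```

```bash
python3 -c "
from h import *
plan([665,103,235],-1.607)
"
```

```text
pos [562.6 112.5 214.5] yaw -1.609 w 29.6 t 41.25 F [-0.9  0.   0. ] q [ 0.48  0.38 -0.24 -0.   -0.95 -0.52]
   [0.054, -0.99, -0.2] [0.005, -0.002, -0.004] rows>=2.0 
   [0.002, -0.037, -0.007] [0.0, -0.0, -0.0] rows>=0.1 final
```

apply_moves(increments=[[[0.03, -0.4, -0.15, 0, 0, 0, -0.3], [0.05, -0.8, -0.2, 0, 0, 0, -0.3], [0.05, -1, -0.2, 0, 0, 0, -0.3], [0.05, -1, -0.2, 0, 0, 0, -0.3], [0.05, -1, -0.2, 0, 0, 0, -0.3], [0.05, -1, -0.2, 0, 0, 0, -0.3]]])

```text
clock: 41.85
position: [661.7, 104.0, 235.2]
ee_rot: [-0.694, 0.72, 0.0, -0.001]
contact_force: [-0.4, -0.2, -0.6]
gripper_width: 30.1
```

```bash
python3 -c "
from h import *
p=pic('wrist','w27'); ring(p); print(p['pose'][:3,3])
for m in arm.mark_of('selector_grip',p): print(m['conf'],m['at'],px2w(p,m['at'],125))
plan([665,103,235],-1.607)
a=cv2.imread('pics/w27.png'); a=cv2.convertScaleAbs(a,alpha=2.5,beta=20); cv2.imwrite('pics/w27z.png',cv2.resize(a[50:210,230:410],None,fx=4,fy=3.5,interpolation=cv2.INTER_CUBIC))
"
```

```text
ring 304 [670.  167.3  48.3] ellipse [666.9 170.9] [58.5 97. ]
ring 305 [665.7  36.8  36.8] ellipse [665.7  36.7] [72.7 72.8]
[659.10202088  37.75484723 306.09079355]
0.93 [311.7, 122.4] [665.39399768  36.98493667 125.        ]
pos [661.9 104.1 236. ] yaw -1.608 w 29.7 t 41.95 F [ 0.5  0.9 -0. ] q [ 0.4   0.51  0.04 -0.   -1.1  -0.43]
   [0.01, -0.032, 0.01] [0.001, -0.0, -0.002] rows>=0.1 final
```

View pics/w27.png

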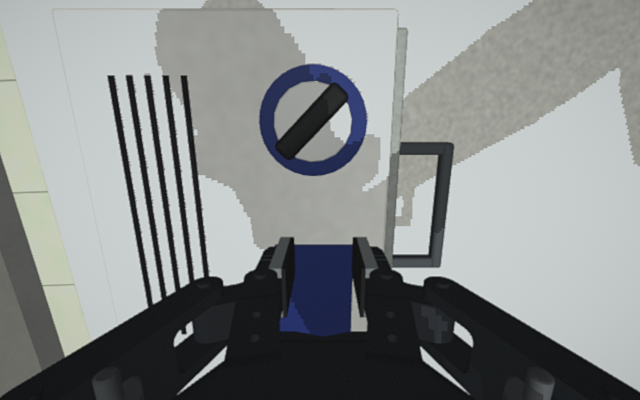

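View pics/w27z.png

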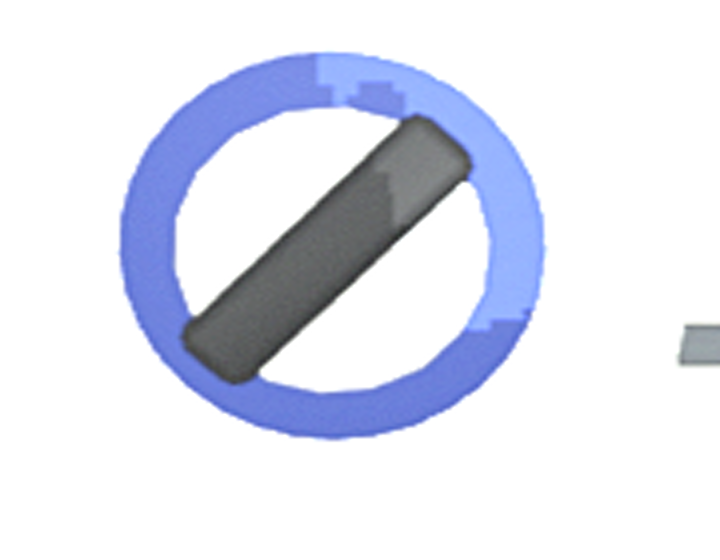

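```bash
python3 -c "
from h import *
p=arm.get_image('wrist')
h=p['img'].sum(2); m=np.zeros((400,640),np.uint8); m[70:180,265:365]=(h[70:180,265:365]<170)
h=cv2.cvtColor(p['img'],cv2.COLOR_RGB2HSV); m[(h[...,1]>90)]=0
m=cv2.morphologyEx(m,cv2.MORPH_OPEN,np.ones((3,3),np.uint8)); print(m.sum())
for z in (142,122):
  r=rectof(p,m,z); print(z,r)
"
```

```text
1935
142 ((665.4227905273438, 36.75221252441406), (46.92228698730469, 11.961885452270508), 43.483795166015625)
122 ((666.1802368164062, 36.61512756347656), (52.6163330078125, 13.413412094116211), 43.48383331298828)
```

```bash
python3 -c "
from h import *
plan([665.5,36.7,225],-2.375)
"
```

```text
pos [662.  104.1 236.2] yaw -1.608 w 29.4 t 42.0 F [-0.5 -0.4  0.4] q [ 0.4   0.51  0.04 -0.   -1.1  -0.43]
   [0.434, -0.039, 0.072] [0.0, -0.0, 0.99] rows>=3.3 
   [0.2, -0.132, 0.04] [0.0, -0.0, 0.544] rows>=1.8 final
```

apply_moves(increments=[[[0.11, -0.01, 0.02, 0, 0, 0.25, -0.3], [0.22, -0.02, 0.04, 0, 0, 0.5, -0.3], [0.33, -0.03, 0.06, 0, 0, 0.75, -0.3], [0.43, -0.04, 0.07, 0, 0, 0.99, -0.3]]])

```text
clock: 42.4
position: [664.5, 60.6, 229.2]
ee_rot: [-0.494, 0.87, 0.0, 0.0]
contact_force: [0.6, -0.1, 0.4]
gripper_width: 30.0
```

apply_moves(increments=[[[0.1, -0.07, 0.02, 0, 0, 0.27, -0.3], [0.2, -0.13, 0.04, 0, 0, 0.54, -0.3], [0.2, -0.13, 0.04, 0, 0, 0.54, -0.3], [0.2, -0.13, 0.04, 0, 0, 0.54, -0.3], [0.2, -0.13, 0.04, 0, 0, 0.54, -0.3]]])

```text
clock: 42.9
position: [666.1, 37.6, 225.3]
ee_rot: [-0.376, 0.927, -0.0, 0.0]
contact_force: [0.9, -0.2, -0.1]
gripper_width: 29.7
```

```bash
python3 -c "
from h import *
p=pic('wrist','w28')
plan([665.5,36.7,183],-2.375)
"
```

```text
pos [666.1  37.7 225.2] yaw -2.371 w 29.8 t 42.95 F [0.6 0.5 0.4] q [ 0.3   0.51  0.01 -0.   -1.07 -1.1 ]
   [0.012, -0.003, 0.422] [-0.0, 0.001, 0.007] rows>=0.8 final
```

View pics/w28.png

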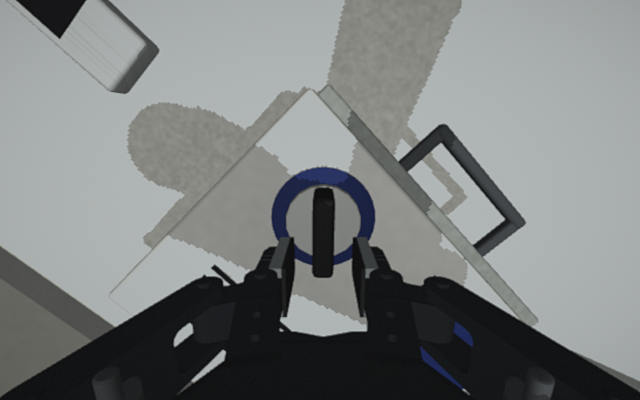

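apply_moves(increments=[[[0.01, 0, 0.2, 0, 0, 0, -0.3], [0.01, 0, 0.4, 0, 0, 0, -0.3], [0.01, 0, 0.42, 0, 0, 0, -0.3], [0.01, 0, 0.42, 0, 0, 0, -0.3], [0.01, 0, 0.42, 0, 0, 0, -1], [0.01, 0, 0.42, 0, 0, 0, -1], [0.01, 0, 0.42, 0, 0, 0, -1], [0.01, 0, 0.42, 0, 0, 0, -1]]])

```text
clock: 43.75
position: [665.8, 36.9, 184.4]
ee_rot: [-0.375, 0.927, -0.0, 0.001]
contact_force: [-1.7, 3.3, 5.7]
gripper_width: 12.0
```

```bash
python3 -c "
from h import *
plan([665.5,36.7,183],-2.375)
print(arm.read_state()['wrist_torque'])
"
```

```text
pos [665.8  36.9 184.4] yaw -2.373 w 12.0 t 43.75 F [-1.7  3.3  5.7] q [ 0.3   0.55 -0.03 -0.   -0.98 -1.1 ]
   [0.004, 0.0, 0.014] [-0.002, 0.004, 0.004] rows>=0.0 final
[1.03799697 0.76625474 0.0224737 ]
```

Gripped. Turning anticlockwise in 0.5 rad pieces.

apply_moves(increments=[[[0, 0, 0, 0, 0, -0.12, -1], [0, 0, 0, 0, 0, -0.3, -1], [0, 0, 0, 0, 0, -0.48, -1], [0, 0, 0, 0, 0, -0.66, -1], [0, 0, 0, 0, 0, -0.84, -1], [0, 0, 0, 0, 0, -1, -1], [0, 0, 0, 0, 0, -1, -1]]])

```text
clock: 44.45
position: [665.9, 36.9, 184.4]
ee_rot: [-0.593, 0.805, -0.0, 0.001]
contact_force: [-2.5, 3.5, 5.3]
gripper_width: 12.0
```

apply_moves(increments=[[[0, 0, 0, 0, 0, -0.12, -1], [0, 0, 0, 0, 0, -0.3, -1], [0, 0, 0, 0, 0, -0.48, -1], [0, 0, 0, 0, 0, -0.66, -1], [0, 0, 0, 0, 0, -0.84, -1], [0, 0, 0, 0, 0, -1, -1], [0, 0, 0, 0, 0, -1, -1]]])

```text
clock: 45.15
position: [666.0, 36.9, 184.4]
ee_rot: [0.774, -0.633, 0.001, -0.001]
contact_force: [-2.3, 2.3, 5.6]
gripper_width: 11.8
```

```bash
python3 -c "
from h import *
plan([665.5,36.7,184],-0.036)
print(arm.read_state()['wrist_torque'])
p=pic('wrist','w29')
"
```

```text
pos [666.   36.9 184.4] yaw -1.372 w 11.8 t 45.15 F [-2.3  2.3  5.6] q [ 0.3   0.55 -0.03 -0.   -0.98 -0.1 ]
   [0.0, 0.002, 0.001] [-0.002, -0.001, -0.99] rows>=3.3 
   [-0.001, 0.002, 0.001] [-0.002, -0.001, -0.99] rows>=3.3 
   [-0.001, 0.001, 0.001] [-0.001, -0.001, -0.692] rows>=2.3 final
[1.03958137 0.53122174 0.01613529]
```

View pics/w29.png

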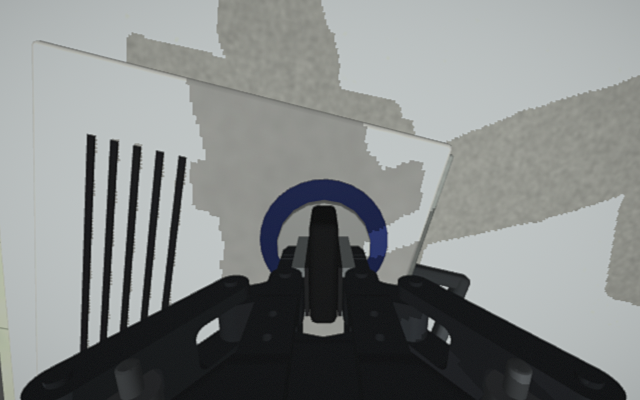

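apply_moves(increments=[[[0, 0, 0, 0, 0, -0.12, -1], [0, 0, 0, 0, 0, -0.3, -1], [0, 0, 0, 0, 0, -0.48, -1], [0, 0, 0, 0, 0, -0.66, -1], [0, 0, 0, 0, 0, -0.84, -1], [0, 0, 0, 0, 0, -1, -1], [0, 0, 0, 0, 0, -1, -1]]])

```text
clock: 45.9
position: [666.1, 37.0, 184.4]
ee_rot: [0.906, -0.422, 0.001, -0.001]
contact_force: [-2.3, 3.2, 5.1]
gripper_width: 12.0
```

apply_moves(increments=[[[0, 0, 0, 0, 0, -0.12, -1], [0, 0, 0, 0, 0, -0.3, -1], [0, 0, 0, 0, 0, -0.48, -1], [0, 0, 0, 0, 0, -0.66, -1], [0, 0, 0, 0, 0, -0.84, -1], [0, 0, 0, 0, 0, -1, -1], [0, 0, 0, 0, 0, -1, -1]]])

```text
clock: 46.6
position: [666.1, 37.1, 184.4]
ee_rot: [0.983, -0.185, 0.001, -0.001]
contact_force: [-1.6, 4.7, 5.3]
gripper_width: 12.0
```

```bash
python3 -c "
from h import *
plan([665.5,36.7,184],-0.036)
print(arm.read_state()['wrist_torque'])
p=pic('wrist','w30')
"
```

```text
pos [666.1  37.1 184.4] yaw -0.372 w 12.0 t 46.6 F [-1.6  4.7  5.3] q [ 0.3   0.55 -0.03 -0.   -0.98  0.9 ]
   [-0.005, 0.006, 0.004] [-0.004, -0.006, -0.672] rows>=2.2 final
[ 1.16485866  0.57059533 -0.10250723]
```

View pics/w30.png

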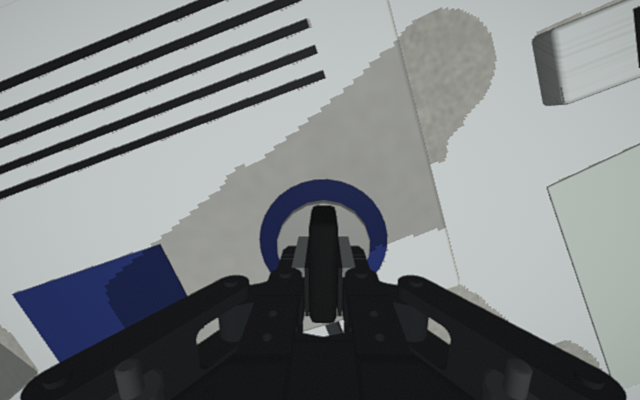

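apply_moves(increments=[[[0, 0, 0, 0, 0, -0.12, -1], [0, 0, 0, 0, 0, -0.26, -1], [0, 0, 0, 0, 0, -0.4, -1], [0, 0, 0, 0, 0, -0.52, -1], [0, 0, 0, 0, 0, -0.6, -1], [0, 0, 0, 0, 0, -0.6, -1]]])

```text
clock: 47.25
position: [666.2, 37.2, 184.4]
ee_rot: [0.999, -0.036, 0.002, -0.001]
contact_force: [-1.4, 4.4, 6.3]
gripper_width: 11.7
```

```bash
python3 -c "
from h import *
plan([665.5,36.7,184],-0.036)
print(arm.read_state()['wrist_torque'])"
```

```text
pos [666.2  37.2 184.4] yaw -0.072 w 11.7 t 47.25 F [-1.4  4.4  6.3] q [ 0.3   0.55 -0.03 -0.   -0.98  1.2 ]
   [-0.006, 0.005, 0.004] [-0.003, -0.006, -0.073] rows>=0.2 final
[1.32276958 0.58465908 0.02422779]
```

apply_moves(increments=[[[0, 0, 0, 0, 0, -0.06, -1], [0, 0, 0, 0, 0, -0.12, -1], [0, 0, 0, 0, 0, -0.12, -1]]])

```text
clock: 47.55
position: [666.1, 37.1, 184.4]
ee_rot: [1.0, -0.008, 0.002, -0.001]
contact_force: [-2.6, 4.9, 4.4]
gripper_width: 11.7
```

```bash
python3 -c "
from h import *
plan([665.5,36.7,184],-0.036)
print(arm.read_state()['wrist_torque'])"
```

```text
pos [666.1  37.1 184.4] yaw -0.016 w 11.7 t 47.55 F [-2.6  4.9  4.4] q [ 0.3   0.55 -0.03 -0.   -0.98  1.26]
   [-0.006, 0.004, 0.004] [-0.004, -0.006, 0.039] rows>=0.1 final
[ 1.32602142  0.58392602 -0.82540269]
```

apply_moves(increments=[[[0, 0, 0, 0, 0, 0.12, -1], [0, 0, 0, 0, 0, 0.3, -1], [0, 0, 0, 0, 0, 0.48, -1], [0, 0, 0, 0, 0, 0.66, -1], [0, 0, 0, 0, 0, 0.84, -1], [0, 0, 0, 0, 0, 1, -1], [0, 0, 0, 0, 0, 1, -1]]])

```text
clock: 48.25
position: [666.1, 37.1, 184.4]
ee_rot: [0.967, -0.255, 0.001, -0.001]
contact_force: [-2.1, 3.9, 5.4]
gripper_width: 12.0
```

apply_moves(increments=[[[0, 0, 0, 0, 0, 0.12, -1], [0, 0, 0, 0, 0, 0.3, -1], [0, 0, 0, 0, 0, 0.48, -1], [0, 0, 0, 0, 0, 0.66, -1], [0, 0, 0, 0, 0, 0.84, -1], [0, 0, 0, 0, 0, 1, -1], [0, 0, 0, 0, 0, 1, -1]]])

```text
clock: 48.95
position: [666.1, 37.0, 184.4]
ee_rot: [0.874, -0.486, 0.001, -0.001]
contact_force: [-1.5, 3.7, 4.9]
gripper_width: 11.5
```

```bash
python3 -c "
from h import *
plan([666,37,184],-2.13)
print(arm.read_state()['wrist_torque'])
p=pic('wrist','w31')"
```

```text
pos [666.1  37.  184.4] yaw -1.015 w 11.5 t 48.95 F [-1.5  3.7  4.9] q [ 0.3   0.55 -0.03 -0.   -0.98  0.26]
   [-0.0, 0.0, 0.002] [-0.003, 0.001, 0.99] rows>=3.3 
   [-0.0, 0.0, 0.002] [-0.003, 0.001, 0.99] rows>=3.3 
   [-0.0, 0.0, 0.0] [-0.001, 0.0, 0.25] rows>=0.8 final
[1.11114966 0.57045999 0.01423262]
```

View pics/w31.png

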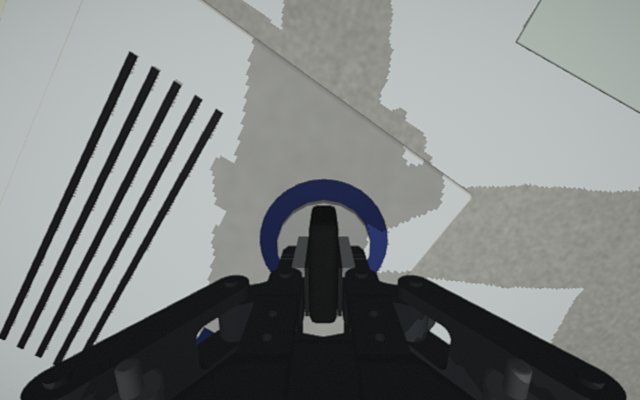

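apply_moves(increments=[[[0, 0, 0, 0, 0, 0.12, -1], [0, 0, 0, 0, 0, 0.3, -1], [0, 0, 0, 0, 0, 0.48, -1], [0, 0, 0, 0, 0, 0.66, -1], [0, 0, 0, 0, 0, 0.84, -1], [0, 0, 0, 0, 0, 1, -1], [0, 0, 0, 0, 0, 1, -1]]])

```text
clock: 49.7
position: [666.0, 36.9, 184.4]
ee_rot: [0.727, -0.687, 0.001, -0.001]
contact_force: [-2.4, 3.2, 5.3]
gripper_width: 11.8
```

apply_moves(increments=[[[0, 0, 0, 0, 0, 0.12, -1], [0, 0, 0, 0, 0, 0.3, -1], [0, 0, 0, 0, 0, 0.48, -1], [0, 0, 0, 0, 0, 0.66, -1], [0, 0, 0, 0, 0, 0.84, -1], [0, 0, 0, 0, 0, 1, -1], [0, 0, 0, 0, 0, 1, -1]]])

```text
clock: 50.4
position: [665.9, 36.9, 184.4]
ee_rot: [-0.534, 0.845, -0.0, 0.001]
contact_force: [-3.4, 3.4, 5.9]
gripper_width: 12.0
```

```bash
python3 -c "
from h import *
plan([666,37,184],-2.13)
print(arm.read_state()['wrist_torque'])"
```

```text
pos [665.9  36.9 184.4] yaw -2.015 w 12.0 t 50.4 F [-3.4  3.4  5.9] q [ 0.3   0.55 -0.03 -0.   -0.98 -0.74]
   [-0.002, -0.001, 0.004] [-0.003, 0.004, 0.23] rows>=0.8 final
[ 1.04552446  0.76384192 -0.0358725 ]
```

apply_moves(increments=[[[0, 0, 0, 0, 0, 0.12, -1], [0, 0, 0, 0, 0, 0.23, -1], [0, 0, 0, 0, 0, 0.23, -1], [0, 0, 0, 0, 0, 0.23, -1], [0, 0, 0, 0, 0, 0.23, -0.3], [0, 0, 0, 0, 0, 0.23, -0.3], [0, 0, 0, 0, 0, 0.23, -0.3], [0, 0, -0.2, 0, 0, 0.23, -0.3], [0, 0, -0.45, 0, 0, 0.23, -0.3], [0, 0, -0.45, 0, 0, 0.23, -0.3]]])

```text
clock: 51.4
position: [667.3, 36.2, 231.8]
ee_rot: [-0.485, 0.874, -0.002, 0.003]
contact_force: [0.8, -0.4, 0.5]
gripper_width: 29.9
```

```bash
python3 -c "
from h import *
plan([665,103,235],-1.607)
p=pic('wrist','w32')"
```

```text
pos [667.3  36.2 231.8] yaw -2.128 w 29.9 t 51.4 F [ 0.8 -0.4  0.5] q [ 0.3   0.51  0.02  0.   -1.08 -0.85]
   [-0.527, 0.354, -0.03] [-0.014, 0.005, -0.99] rows>=3.3 
   [-0.034, 0.003, -0.002] [-0.001, 0.0, -0.053] rows>=0.2 final
```

View pics/w32.png

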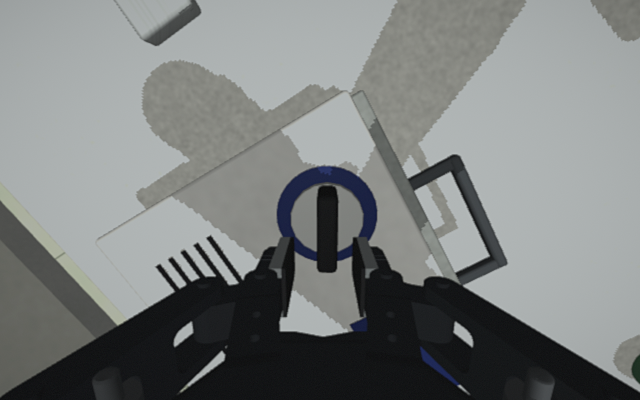

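apply_moves(increments=[[[-0.13, 0.09, 0, 0, 0, -0.25, -0.3], [-0.26, 0.18, -0.02, 0, 0, -0.5, -0.3], [-0.4, 0.27, -0.03, 0, 0, -0.75, -0.3], [-0.56, 0.355, -0.03, 0, 0, -1, -0.3], [-0.56, 0.355, -0.03, 0, 0, -1, -0.3], [-0.56, 0.355, -0.03, 0, 0, -1, -0.3]]])

```text
clock: 52.05
position: [664.5, 102.5, 229.6]
ee_rot: [-0.686, 0.728, 0.0, -0.001]
contact_force: [-0.1, -0.7, 0.4]
gripper_width: 30.2
```

```bash
cat >> h.py <<'E'
def bar(p,c=(665.5,36.7)):
    u=w2px(p,[c[0],c[1],130]).astype(int); r=55
    g=p["img"].astype(int).sum(2); m=np.zeros((400,640),np.uint8); s=(slice(max(0,u[1]-r),u[1]+r),slice(max(0,u[0]-r),u[0]+r))
    m[s]=g[s]<170
    h=cv2.cvtColor(p["img"],cv2.COLOR_RGB2HSV); m[h[...,1]>90]=0
    m=cv2.morphologyEx(m,cv2.MORPH_OPEN,np.ones((3,3),np.uint8))
    R_=rectof(p,m,142); a=R_[2] if R_[1][0]>R_[1][1] else R_[2]-90
    print("bar c",np.round(R_[0],1),"size",np.round(R_[1],1),"deg",round(a,1),"-> q deg",round((-2.06-a)%180,1))
E
python3 -c "
from h import *
plan([665,103,235],-1.607)
p=pic('wrist','w33'); bar(p)
for m in arm.mark_of('drawer_handle',p): print(m['conf'],m['at'],px2w(p,m['at'],62))
# case front top edge, dryer yaw
"
```

```text
pos [664.5 102.5 229.6] yaw -1.63 w 30.2 t 52.05 F [-0.1 -0.7  0.4] q [ 0.39  0.52  0.04 -0.   -1.09 -0.45]
   [-0.005, -0.004, -0.054] [0.004, -0.002, -0.046] rows>=0.2 final
bar c [665.5  36.8] size [47.  11.8] deg 58.0 -> q deg 120.0
0.77 [444.1, 207.5] [562.4404316  110.71213016  62.        ]
```

View pics/w33.png

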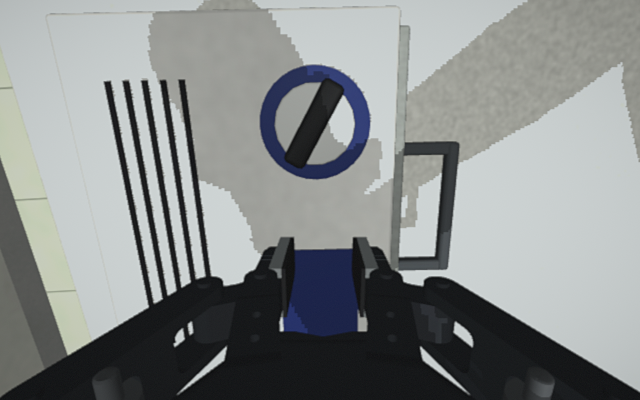

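apply_moves(increments=[[[0, 0.2, -0.4, 0, 0, 0, -0.3], [0, 0.5, -0.7, 0, 0, 0, -0.3], [-0.2, 0.99, -0.9, 0, 0, 0, -0.3], [-0.4, 0.99, -0.9, 0, 0, 0, -0.3], [-0.4, 0.99, -0.9, 0, 0, 0, -0.3]]])

```text
clock: 52.65
position: [567.6, 149.2, 322.7]
ee_rot: [-0.687, 0.727, -0.0, 0.002]
contact_force: [0.4, -1.1, 0.2]
gripper_width: 30.2
```

apply_moves(increments=[[[-0.2, 0.4, 0, 0, 0, 0, -0.3], [-0.5, 0.8, 0, 0, 0, 0, -0.3], [-0.9, 0.99, 0, 0, 0, 0, -0.3], [-0.9, 0.99, 0, 0, 0, 0, -0.3], [-0.9, 0.99, 0, 0, 0, 0, -0.3]]])

```text
clock: 53.15
position: [474.8, 243.9, 320.4]
ee_rot: [-0.686, 0.727, -0.0, -0.001]
contact_force: [-0.2, -1.2, -0.8]
gripper_width: 30.1
```

```bash
python3 -c "
from h import *
p=pic('top','t10'); bar(p); cas(p,15); ring(p)
for l,z in [('drawer_handle',62),('bottle',0),('tip_box',0),('reader',0)]:
    for m in arm.mark_of(l,p): print(l,round(m['conf'],2),np.round(m['at'],1),px2w(p,m['at'],z).round(1))
p=pic('scene','s10')
for m in arm.mark_of('drawer_handle',p): print(m['conf'],m['at'],px2w(p,m['at'],62))
p=arm.get_image('wrist')
plan([500,200,300],-1.6)
a=cv2.imread('pics/top0.png')
"
```

```text
bar c [580.9  86.5] size [171.4   8.7] deg 87.9 -> q deg 90.1
ring 74 [664.2  36.7  34.9] ellipse [664.2  36.9] [66.6 67.7]
ring 112 [670.6 177.   54.1] ellipse [669.8 176.4] [ 61.4 115.3]
ring 101 [718.5 662.6  58.5] ellipse [719.7 663.2] [ 26.2 158.7]
drawer_handle 0.61 [306.  196.2] [551.7 104.7  62. ]
bottle 0.54 [187.1 237.9] [441.6 430.    0. ]
tip_box 0.97 [185.3 172. ] [624.2 445.1   0. ]
reader 0.93 [425.6 151.9] [ 690.1 -222.8    0. ]
0.88 [341.5, 216.6] [566.50467433 108.72886169  62.        ]
pos [475.2 243.2 320.8] yaw -1.63 w 29.9 t 53.55 F [-0.5 -0.4  0.1] q [ 0.78  0.22 -0.19  0.   -1.17 -0.84]
   [0.416, -0.273, 0.208] [0.0, -0.0, -0.061] rows>=1.1 final
```

View pics/t10.png

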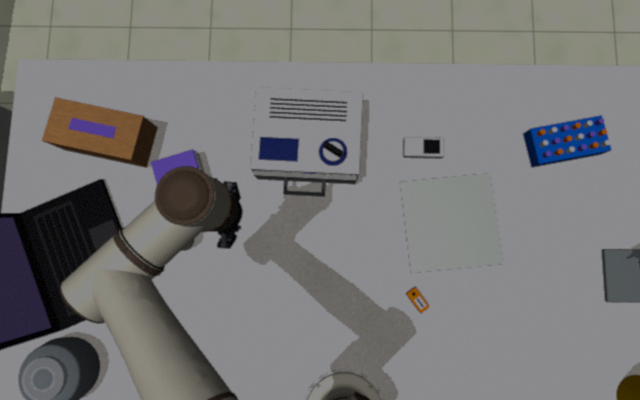

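View pics/s10.png

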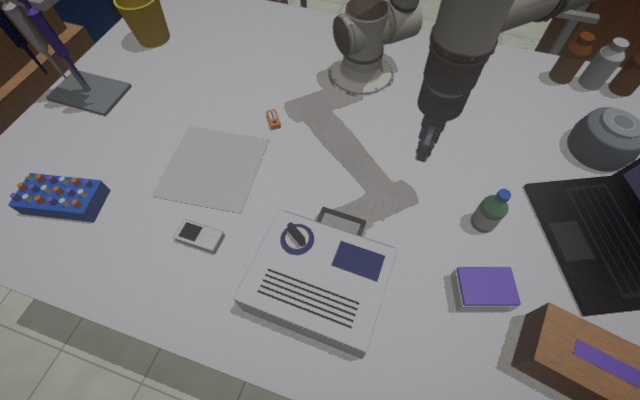

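```bash
python3 -c "
from h import *
p=arm.get_image('top')
print('pred bar ends', [w2px(p,[x,y,66]).round(1) for x,y in [(560,60),(564,165)]], 'mid562', w2px(p,[562.5,113,66]), 'mid552',w2px(p,[552,113,66]))
g=p['img'].astype(int).sum(2)
print(g[183:200,300:312].mean(1).round())
a=cv2.imread('pics/t10.png'); cv2.imwrite('pics/t10z.png',cv2.resize(cv2.convertScaleAbs(a,alpha=1.6)[80:205,240:375],None,fx=5.5,fy=4.5,interpolation=cv2.INTER_CUBIC))
"
```

```text
pred bar ends [array([323.1, 193.1]), array([282.9, 191. ])] mid562 [302.83904904 191.85303563] mid552 [302.75289055 195.83727793]
[399. 378. 354. 330. 317. 314. 315. 295. 227. 129.  90. 106. 192. 293.
 317. 315. 315.]
```

View pics/t10z.png

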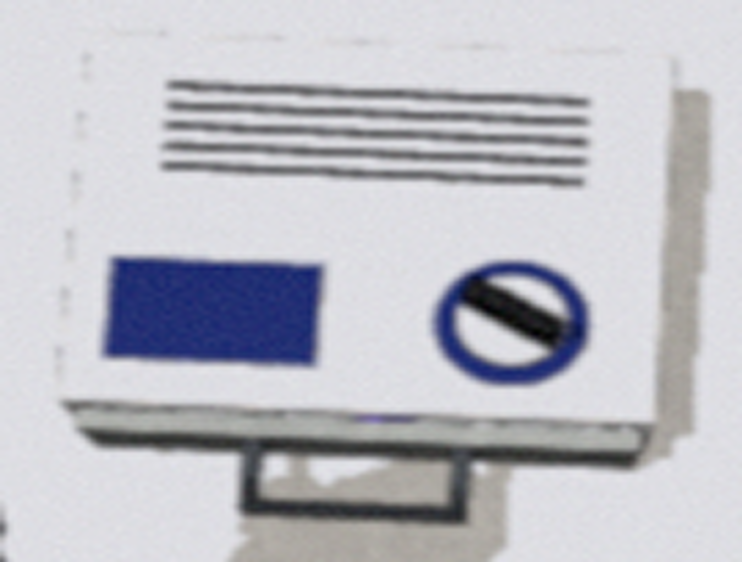

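```bash
python3 -c "
from h import *
p=arm.get_image('top')
for uv,z in [((240+70/5.5,80+402/4.5),95),((240+650/5.5,80+425/4.5),95),((310,173),95),((310,173),73),((310,173),40),((240+90/5.5,80+430/4.5),73),((240+640/5.5,80+455/4.5),73)]: print(np.round(uv,1),z,px2w(p,uv,z).round(1))
plan([590,180,240],-1.607)
"
```

```text
[252.7 169.3] 95 [614.6 240.6  95. ]
[358.2 174.4] 95 [604.8 -29.2  95. ]
[310 173] 95 [607.   93.9  95. ]
[310 173] 73 [611.4  95.   73. ]
[310 173] 40 [617.9  96.5  40. ]
[256.4 175.6] 73 [602.7 234.6  73. ]
[356.4 181.1] 73 [591.5 -25.9  73. ]
pos [475.1 243.5 320.9] yaw -1.63 w 30.1 t 53.65 F [-0.3  1.3  0.3] q [ 0.78  0.22 -0.19  0.   -1.17 -0.84]
   [0.473, -0.99, 0.676] [0.0, -0.0, -0.038] rows>=2.6 
   [0.097, -0.193, 0.133] [0.0, -0.0, -0.007] rows>=0.5 final
```

apply_moves(increments=[[[0.2, -0.4, 0.1, 0, 0, 0, -0.3], [0.4, -0.8, 0.3, 0, 0, 0, -0.3], [0.6, -1, 0.6, 0, 0, 0, -0.3], [0.6, -1, 0.6, 0, 0, 0, -0.3], [0.6, -1, 0.6, 0, 0, 0, -0.3]]])

```text
clock: 54.15
position: [571.4, 177.5, 260.1]
ee_rot: [-0.686, 0.728, 0.0, -0.001]
contact_force: [-0.2, 0.5, 1.1]
gripper_width: 30.0
```

apply_moves(increments=[[[0.2, -0.3, 0.1, 0, 0, 0, -0.3], [0.2, -0.3, 0.5, 0, 0, 0, -0.3], [0.2, -0.3, 0.5, 0, 0, 0, -0.3], [0.2, -0.3, 0.5, 0, 0, 0, -0.3]]])

```text
clock: 54.55
position: [599.8, 157.2, 212.2]
ee_rot: [-0.687, 0.727, -0.0, 0.0]
contact_force: [0.9, 0.5, 0.4]
gripper_width: 30.0
```

```bash
python3 -c "
from h import *
p=pic('wrist','w34')
plan([605,162,230],-1.607); print(p['pose'][:3,3])
"
```

```text
pos [600.4 157.6 213.3] yaw -1.627 w 29.9 t 54.6 F [ 0.1  1.2 -0.2] q [ 0.52  0.45 -0.13  0.   -0.99 -0.57]
   [-0.047, -0.044, -0.167] [-0.006, 0.002, -0.039] rows>=0.4 final
[595.83683632  91.10787021 282.99801339]
```

View pics/w34.png

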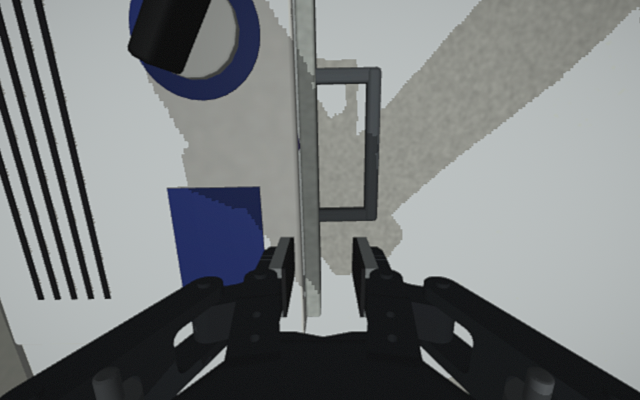

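```bash
python3 -c "
import cv2
a=cv2.imread('pics/w34.png'); cv2.imwrite('pics/w34z.png',cv2.resize(cv2.convertScaleAbs(a,alpha=1.8)[60:240,270:390],None,fx=6,fy=3.2,interpolation=cv2.INTER_CUBIC))
"
```

```text
(no output)
```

View pics/w34z.png

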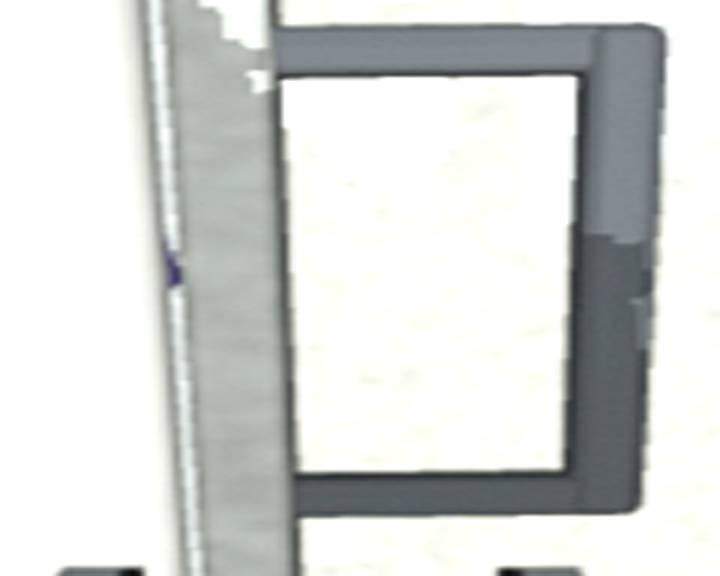

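```bash
python3 -c "
from h import *
p=arm.get_image('wrist')
for z in (40,45,60,73): print(z,px2w(p,(298.8,143.8),z).round(1))
a=px2w(p,(374,72),66);b=px2w(p,(370,216),66);print(a,b,(a+b)/2)
plan([561.5,113,170],-1.607)
"
```

```text
40 [617.5 106.6  40. ]
45 [617.1 106.3  45. ]
60 [615.8 105.3  60. ]
73 [614.6 104.5  73. ]
[560.22069288  59.79521651  66.        ] [564.47985769 162.81373907  66.        ] [562.35027528 111.30447779  66.        ]
pos [600.6 157.7 213.7] yaw -1.627 w 30.0 t 54.65 F [0.2 0.3 0.2] q [ 0.52  0.45 -0.13  0.   -0.99 -0.57]
   [0.468, 0.367, 0.435] [-0.008, 0.003, -0.04] rows>=1.5 final
```

A purple corner shows in the slit behind the closed panel, so a loaded cassette has shifted. I'll reopen the drawer to check it, then shut it and redo the selector so the order still holds.

apply_moves(increments=[[[0.2, 0.15, 0, 0, 0, -0.02, -0.3], [0.47, 0.37, 0.1, 0, 0, -0.04, -0.3], [0.47, 0.37, 0.43, 0, 0, -0.04, -0.3], [0.47, 0.37, 0.43, 0, 0, -0.04, -0.3], [0.47, 0.37, 0.43, 0, 0, -0.04, -0.3]]])

```text
clock: 55.15
position: [561.2, 112.5, 169.8]
ee_rot: [-0.694, 0.72, -0.001, 0.001]
contact_force: [1.3, 0.6, -0.3]
gripper_width: 29.9
```

```bash
python3 -c "
from h import *
plan([562,113,117],-1.607)
pic('wrist','w35')
"
```

```text
pos [561.2 112.5 169.8] yaw -1.607 w 29.9 t 55.15 F [ 1.3  0.6 -0.3] q [ 0.48  0.43 -0.3   0.   -0.84 -0.52]
   [-0.005, -0.006, 0.528] [-0.005, 0.001, -0.0] rows>=1.1 final
```

View pics/w35.png

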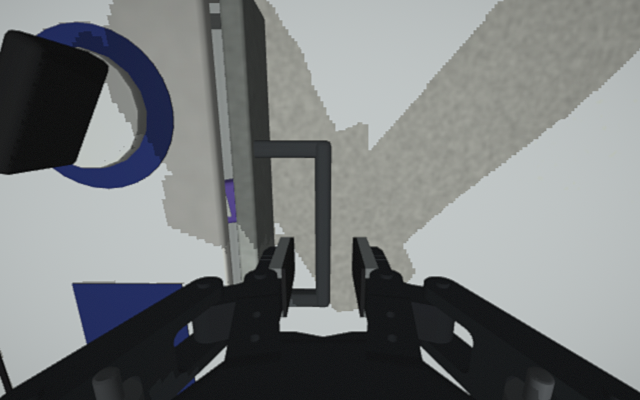

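apply_moves(increments=[[[0, -0.01, 0.2, 0, 0, 0, -0.3], [0, -0.01, 0.45, 0, 0, 0, -0.3], [0, -0.01, 0.52, 0, 0, 0, -0.3], [0, -0.01, 0.52, 0, 0, 0, -1], [0, -0.01, 0.52, 0, 0, 0, -1], [0, -0.01, 0.52, 0, 0, 0, -1], [0, -0.01, 0.52, 0, 0, 0, -1]]])

```text
clock: 55.9
position: [561.7, 112.1, 116.9]
ee_rot: [-0.694, 0.72, -0.0, 0.001]
contact_force: [-1.1, 2.3, 1.1]
gripper_width: 8.8
```

apply_moves(increments=[[[0, 0.05, 0, 0, 0, 0, -1], [0, 0.13, 0, 0, 0, 0, -1], [0, 0.23, 0, 0, 0, 0, -1], [0, 0.34, 0, 0, 0, 0, -1], [0, 0.45, 0, 0, 0, 0, -1], [0, 0.56, 0, 0, 0, 0, -1], [0, 0.67, 0, 0, 0, 0, -1], [0, 0.78, 0, 0, 0, 0, -1], [0, 0.88, 0, 0, 0, 0, -1], [0, 0.95, 0, 0, 0, 0, -1]]])

```text
clock: 56.9
position: [465.9, 115.8, 116.9]
ee_rot: [-0.694, 0.72, -0.0, 0.001]
contact_force: [2.0, 1.6, 6.0]
gripper_width: 8.4
```

apply_moves(increments=[[[0, 0.05, 0, 0, 0, 0, -1], [0, 0.13, 0, 0, 0, 0, -1], [0, 0.22, 0, 0, 0, 0, -1], [0, 0.31, 0, 0, 0, 0, -1], [0, 0.38, 0, 0, 0, 0, -1], [0, 0.41, 0, 0, 0, 0, -1], [0, 0.43, 0, 0, 0, 0, -1], [0, 0.43, 0, 0, 0, 0, -1]]])

```text
clock: 57.7
position: [423.1, 117.4, 116.9]
ee_rot: [-0.694, 0.72, -0.0, 0.001]
contact_force: [-0.7, 2.7, 7.4]
gripper_width: 9.2
```

```bash
python3 -c "
from h import *
plan([422,118,117],-1.607)
pic('wrist','w36')
"
```

```text
pos [423.1 117.4 116.9] yaw -1.608 w 9.2 t 57.7 F [-0.7  2.7  7.4] q [ 0.64  0.32 -0.67  0.   -0.57 -0.68]
   [-0.005, 0.011, -0.001] [-0.004, 0.003, -0.002] rows>=0.0 final
```

View pics/w36.png

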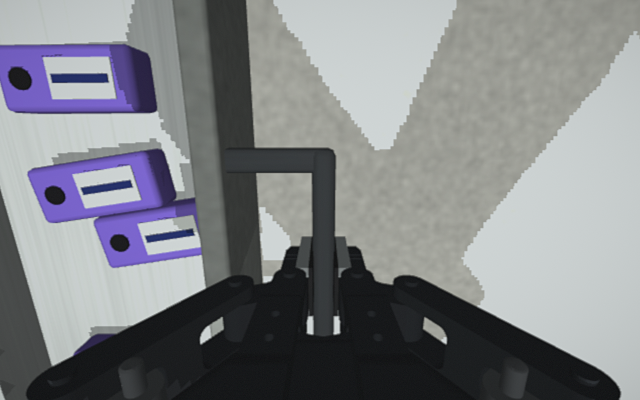

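apply_moves(increments=[[[0, 0, 0, 0, 0, 0, -0.3], [0, 0, 0, 0, 0, 0, -0.3], [0, 0, 0, 0, 0, 0, -0.3], [0, 0, -0.3, 0, 0, 0, -0.3], [0, 0, -0.7, 0, 0, 0, -0.3], [0, 0, -0.95, 0, 0, 0, -0.3], [0, 0, -0.95, 0, 0, 0, -0.3]]])

```text
clock: 58.45
position: [424.5, 117.5, 213.9]
ee_rot: [-0.694, 0.72, -0.001, 0.003]
contact_force: [0.9, 0.3, -0.6]
gripper_width: 29.9
```

```bash
python3 -c "
from h import *
p=pic('wrist','w37'); cas(p,35)
plan([480,185,225],-1.607)
"
```

```text
cas px [198. 276.] c [546.7 186.9] size [31. 73.] long deg 9.2 area 1245.5
cas px [203. 176.] c [526.8  93.3] size [60. 88.] long deg 6.7 area 5122.5
cas px [176.  96.] c [539.   26.3] size [29. 69.] long deg -2.2 area 3262.5
pos [423.4 116.9 212. ] yaw -1.609 w 29.9 t 58.5 F [ 0.6  0.5 -1.5] q [ 0.64  0.17 -0.56 -0.   -0.84 -0.68]
   [-0.702, -0.539, -0.128] [-0.004, 0.004, -0.004] rows>=1.8 final
```

View pics/w37.png

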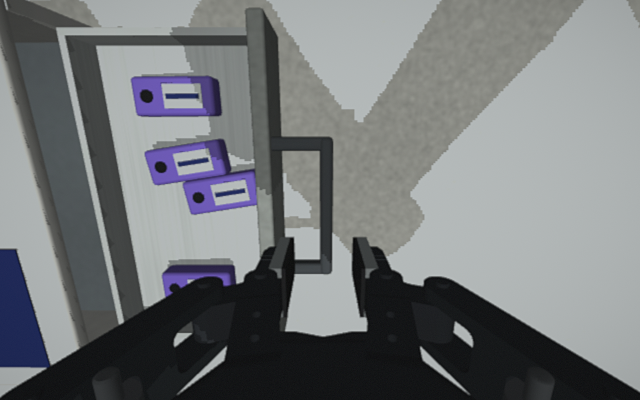

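```bash
python3 -c "
from h import *
plan([485,120,225],-0.036)
"
```

```text
pos [423.4 116.9 212. ] yaw -1.609 w 29.9 t 58.5 F [ 0.6  0.5 -1.5] q [ 0.64  0.17 -0.56 -0.   -0.84 -0.68]
   [-0.017, -0.193, -0.04] [-0.002, -0.0, -0.99] rows>=3.3 
   [0.077, -0.178, -0.041] [-0.002, -0.0, -0.99] rows>=3.3 
   [0.152, -0.12, -0.041] [-0.002, -0.0, -0.99] rows>=3.3 
   [0.034, -0.006, -0.007] [-0.0, -0.0, -0.176] rows>=0.6 final
```

apply_moves(increments=[[[0, -0.05, -0.01, 0, 0, -0.25, 0], [0, -0.1, -0.02, 0, 0, -0.5, 0], [-0.01, -0.15, -0.04, 0, 0, -0.75, 0], [-0.02, -0.19, -0.04, 0, 0, -1, 0]]])

```text
clock: 58.9
position: [441.8, 117.6, 213.3]
ee_rot: [0.851, -0.524, -0.001, 0.002]
contact_force: [-0.2, 0.4, 0.3]
gripper_width: 43.1
```

apply_moves(increments=[[[0.02, -0.05, -0.01, 0, 0, -0.25, 0], [0.04, -0.1, -0.02, 0, 0, -0.5, 0], [0.06, -0.15, -0.04, 0, 0, -0.75, 0], [0.08, -0.18, -0.04, 0, 0, -1, 0]]])

```text
clock: 59.3
position: [461.6, 118.6, 217.2]
ee_rot: [0.955, -0.297, -0.001, 0.001]
contact_force: [0.3, 0.3, 0.5]
gripper_width: 42.6
```

apply_moves(increments=[[[0.04, -0.03, -0.01, 0, 0, -0.25, 0], [0.08, -0.06, -0.02, 0, 0, -0.5, 0], [0.12, -0.09, -0.04, 0, 0, -0.75, 0], [0.17, -0.12, -0.04, 0, 0, -1, 0], [0.17, -0.12, -0.04, 0, 0, -1, 0], [0.17, -0.12, -0.04, 0, 0, -1, 0]]])

```text
clock: 59.9
position: [482.1, 118.7, 221.5]
ee_rot: [0.998, -0.056, -0.001, 0.001]
contact_force: [0.6, 0.3, -0.1]
gripper_width: 42.9
```

```bash
python3 -c "
from h import *
p=pic('wrist','w38'); cas(p,35)
plan([485,120,225],-0.036)
a=cv2.imread('pics/w38.png'); cv2.imwrite('pics/w38z.png',cv2.resize(cv2.convertScaleAbs(a,alpha=1.5)[90:280,150:450],None,fx=2.6,fy=3,interpolation=cv2.INTER_CUBIC))
"
```

```text
cas px [224. 133.] c [546.5 194.4] size [33. 64.] long deg -1.8 area 2868.5
cas px [347. 144.] c [524.9  92.6] size [60. 89.] long deg 6.7 area 5155.0
cas px [423. 118.] c [539.7  27.4] size [33. 64.] long deg -2.1 area 2974.5
pos [482.2 118.8 221.8] yaw -0.111 w 42.7 t 59.95 F [-0.2 -0.6  0.2] q [ 0.57  0.25 -0.42 -0.   -0.91  0.89]
   [0.026, -0.015, -0.032] [0.003, 0.005, -0.151] rows>=0.5 final
```

View pics/w38z.png

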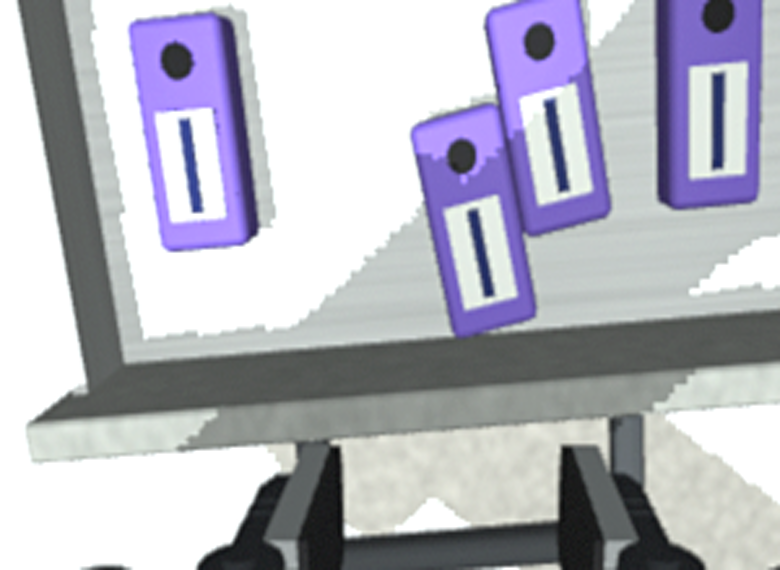

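View pics/w38.png

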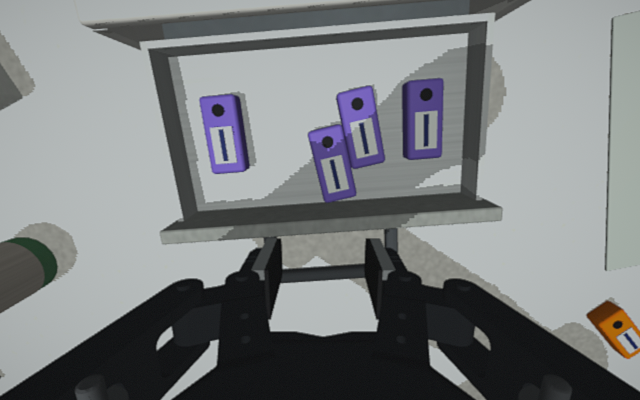

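The shifted cassette lies flat beside its neighbour, with nothing stacked. Shutting the drawer again.

```bash
python3 -c "
from h import *
plan([423,118,170],-1.607)
"
```

```text
pos [482.2 118.8 221.8] yaw -0.111 w 42.7 t 59.95 F [-0.2 -0.6  0.2] q [ 0.57  0.25 -0.42 -0.   -0.91  0.89]
   [-0.194, 0.024, 0.172] [0.002, 0.001, 0.99] rows>=3.3 
   [-0.159, 0.114, 0.172] [0.002, 0.001, 0.99] rows>=3.3 
   [-0.086, 0.176, 0.172] [0.002, 0.001, 0.99] rows>=3.3 
   [0.0, 0.004, 0.004] [0.0, 0.0, 0.021] rows>=0.1 final
```

apply_moves(increments=[[[-0.05, 0.01, 0.01, 0, 0, 0.25, -0.3], [-0.1, 0.01, 0.02, 0, 0, 0.5, -0.3], [-0.15, 0.02, 0.03, 0, 0, 0.75, -0.3], [-0.2, 0.02, 0.05, 0, 0, 1, -0.3]]])

```text
clock: 60.35
position: [462.1, 119.1, 217.6]
ee_rot: [0.953, -0.303, -0.0, 0.0]
contact_force: [0.2, 0.7, 0.3]
gripper_width: 30.0
```

apply_moves(increments=[[[-0.04, 0.03, 0.04, 0, 0, 0.25, -0.3], [-0.08, 0.06, 0.08, 0, 0, 0.5, -0.3], [-0.12, 0.09, 0.12, 0, 0, 0.75, -0.3], [-0.16, 0.11, 0.17, 0, 0, 1, -0.3]]])

```text
clock: 60.75
position: [442.7, 119.3, 200.5]
ee_rot: [0.848, -0.529, -0.0, 0.0]
contact_force: [-0.3, 0.2, -0.3]
gripper_width: 29.8
```

apply_moves(increments=[[[-0.02, 0.04, 0.04, 0, 0, 0.25, -0.3], [-0.04, 0.08, 0.08, 0, 0, 0.5, -0.3], [-0.06, 0.13, 0.12, 0, 0, 0.75, -0.3], [-0.09, 0.18, 0.17, 0, 0, 1, -0.3], [-0.09, 0.18, 0.17, 0, 0, 1, -0.3], [-0.09, 0.18, 0.17, 0, 0, 1, -0.3]]])

```text
clock: 61.35
position: [423.2, 119.5, 183.9]
ee_rot: [-0.694, 0.72, -0.0, -0.0]
contact_force: [0.4, 0.0, -0.0]
gripper_width: 30.2
```

```bash
python3 -c "
from h import *
plan([423,118,117],-1.607)
pic('wrist','w39')
"
```

```text
pos [423.2 119.5 183.9] yaw -1.607 w 30.2 t 61.35 F [ 0.4  0.  -0. ] q [ 0.65  0.21 -0.6   0.   -0.77 -0.68]
   [0.015, 0.002, 0.669] [0.0, -0.0, 0.001] rows>=1.3 final
```

View pics/w39.png

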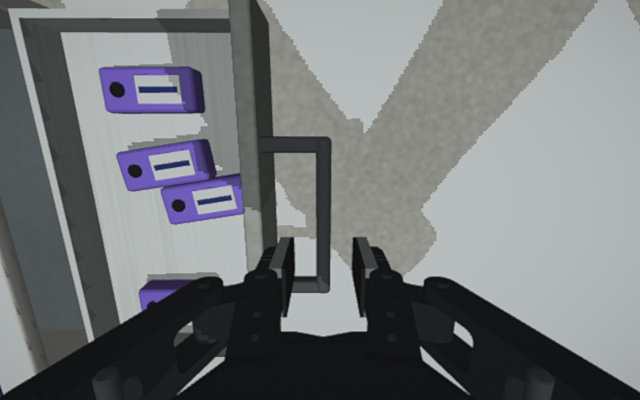

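apply_moves(increments=[[[0.01, 0, 0.3, 0, 0, 0, -0.3], [0.01, 0, 0.6, 0, 0, 0, -0.3], [0.01, 0, 0.66, 0, 0, 0, -0.3], [0.01, 0, 0.66, 0, 0, 0, -1], [0.01, 0, 0.66, 0, 0, 0, -1], [0.01, 0, 0.66, 0, 0, 0, -1], [0.01, 0, 0.66, 0, 0, 0, -1]]])

```text
clock: 62.1
position: [423.5, 118.6, 118.4]
ee_rot: [-0.694, 0.72, -0.0, 0.001]
contact_force: [1.5, -0.3, -6.5]
gripper_width: 8.7
```

apply_moves(increments=[[[0, 0.02, 0, 0, 0, 0, -1], [0, 0.04, 0, 0, 0, 0, -1], [0, 0.04, 0, 0, 0, 0, -1]]])

```text
clock: 62.4
position: [421.6, 118.8, 118.4]
ee_rot: [-0.694, 0.72, -0.001, 0.002]
contact_force: [13.4, -7.5, -12.5]
gripper_width: 8.7
```

Outer stop is at 421.6 (13 N), so fully shut should read about 561.5. Pushing in.

apply_moves(increments=[[[0, -0.06, 0, 0, 0, 0, -1], [0, -0.16, 0, 0, 0, 0, -1], [0, -0.28, 0, 0, 0, 0, -1], [0, -0.4, 0, 0, 0, 0, -1], [0, -0.52, 0, 0, 0, 0, -1], [0, -0.64, 0, 0, 0, 0, -1], [0, -0.76, 0, 0, 0, 0, -1], [0, -0.86, 0, 0, 0, 0, -1], [0, -0.94, 0, 0, 0, 0, -1], [0, -0.98, 0, 0, 0, 0, -1]]])

```text
clock: 63.4
position: [518.8, 115.0, 118.4]
ee_rot: [-0.694, 0.72, -0.0, 0.001]
contact_force: [-2.3, 0.1, 5.5]
gripper_width: 9.0
```

apply_moves(increments=[[[0, -0.06, 0, 0, 0, 0, -1], [0, -0.14, 0, 0, 0, 0, -1], [0, -0.22, 0, 0, 0, 0, -1], [0, -0.3, 0, 0, 0, 0, -1], [0, -0.36, 0, 0, 0, 0, -1], [0, -0.4, 0, 0, 0, 0, -1], [0, -0.42, 0, 0, 0, 0, -1], [0, -0.42, 0, 0, 0, 0, -1]]])

```text
clock: 64.2
position: [560.5, 113.4, 118.4]
ee_rot: [-0.694, 0.72, -0.001, 0.001]
contact_force: [0.6, -0.9, 3.0]
gripper_width: 8.9
```

apply_moves(increments=[[[0, -0.03, 0, 0, 0, 0, -1], [0, -0.05, 0, 0, 0, 0, -1], [0, -0.05, 0, 0, 0, 0, -1]]])

```text
clock: 64.5
position: [562.3, 113.3, 118.4]
ee_rot: [-0.693, 0.721, 0.001, -0.002]
contact_force: [-10.4, 4.0, 12.1]
gripper_width: 8.7
```

apply_moves(increments=[[[0, -0.03, 0, 0, 0, 0, -1], [0, -0.03, 0, 0, 0, 0, -1], [0, 0.01, 0, 0, 0, 0, -1], [0, 0.01, 0, 0, 0, 0, -0.3], [0, 0.01, 0, 0, 0, 0, -0.3], [0, 0.01, 0, 0, 0, 0, -0.3], [0, 0.01, -0.3, 0, 0, 0, -0.3], [0, 0.01, -0.7, 0, 0, 0, -0.3], [0, 0.01, -1, 0, 0, 0, -0.3], [0, 0.01, -1, 0, 0, 0, -0.3]]])

```text
clock: 65.5
position: [565.7, 113.9, 222.7]
ee_rot: [-0.694, 0.72, -0.002, 0.005]
contact_force: [0.0, 0.8, -0.3]
gripper_width: 29.7
```

```bash
python3 -c "
from h import *
plan([665,103,235],-1.607)
"
```

```text
pos [565.7 113.9 222.7] yaw -1.608 w 29.7 t 65.5 F [ 0.   0.8 -0.3] q [ 0.48  0.37 -0.23  0.   -0.96 -0.52]
   [0.07, -0.99, -0.113] [-0.019, 0.007, -0.002] rows>=2.0 
   [0.001, -0.008, -0.001] [-0.0, 0.0, -0.0] rows>=0.0 final
```

apply_moves(increments=[[[0.03, -0.4, -0.15, 0, 0, 0, -0.3], [0.07, -0.8, -0.17, 0, 0, 0, -0.3], [0.07, -1, -0.17, 0, 0, 0, -0.3], [0.07, -1, -0.17, 0, 0, 0, -0.3], [0.07, -1, -0.17, 0, 0, 0, -0.3], [0.07, -1, -0.17, 0, 0, 0, -0.3]]])

```text
clock: 66.1
position: [661.9, 102.3, 234.1]
ee_rot: [-0.694, 0.72, 0.0, -0.001]
contact_force: [-0.9, -0.2, 0.5]
gripper_width: 30.2
```

```bash
python3 -c "
from h import *
p=pic('wrist','w40'); bar(p); ring(p)
plan([666,36.9,225],-2.13)
"
```

```text
bar c [665.5  36.8] size [47.  11.9] deg 57.8 -> q deg 120.1
ring 300 [670.8 165.8  47.6] ellipse [667.1 169.7] [58.9 93.3]
ring 306 [665.7  36.8  36.8] ellipse [665.7  36.7] [72.8 72.9]
pos [661.9 102.4 234.6] yaw -1.608 w 29.8 t 66.15 F [ 0.2 -0.2  0.6] q [ 0.39  0.51  0.03 -0.   -1.09 -0.43]
   [0.62, -0.062, 0.091] [0.002, -0.001, 0.99] rows>=3.3 
   [0.028, -0.019, 0.005] [0.0, -0.0, 0.053] rows>=0.2 final
```

View pics/w40.png

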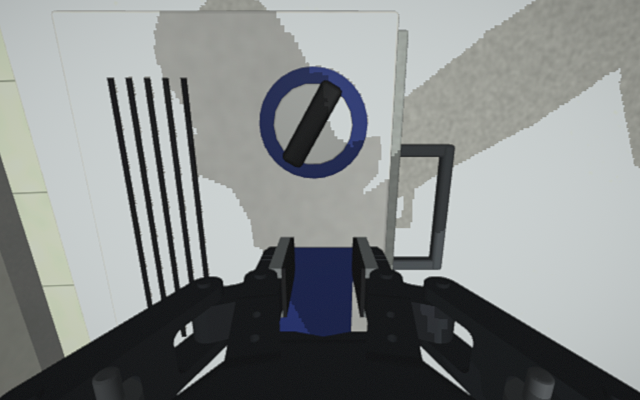

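apply_moves(increments=[[[0.15, -0.02, 0.02, 0, 0, 0.25, -0.3], [0.3, -0.03, 0.05, 0, 0, 0.5, -0.3], [0.47, -0.05, 0.08, 0, 0, 0.75, -0.3], [0.64, -0.085, 0.09, 0, 0, 1, -0.3], [0.64, -0.085, 0.09, 0, 0, 1, -0.3], [0.64, -0.085, 0.09, 0, 0, 1, -0.3]]])

```text
clock: 66.75
position: [668.4, 38.2, 226.3]
ee_rot: [-0.494, 0.869, 0.0, 0.0]
contact_force: [-0.2, 0.5, -0.6]
gripper_width: 29.9
```

```bash
python3 -c "
from h import *
plan([665.8,36.9,184],-2.13)
"
```

```text
pos [668.4  38.2 226.3] yaw -2.107 w 29.9 t 66.75 F [-0.2  0.5 -0.6] q [ 0.3   0.52  0.02 -0.   -1.08 -0.83]
   [0.025, 0.016, 0.423] [-0.0, 0.001, 0.045] rows>=0.8 final
```

apply_moves(increments=[[[0.025, 0.016, 0.1, 0, 0, 0.045, -0.3], [0.025, 0.016, 0.3, 0, 0, 0.045, -0.3], [0.025, 0.016, 0.42, 0, 0, 0.045, -0.3], [0.025, 0.016, 0.42, 0, 0, 0.045, -0.3], [0.025, 0.016, 0.42, 0, 0, 0.045, -1], [0.025, 0.016, 0.42, 0, 0, 0.045, -1], [0.025, 0.016, 0.42, 0, 0, 0.045, -1], [0.025, 0.016, 0.42, 0, 0, 0.045, -1]]])

```text
clock: 67.55
position: [666.1, 37.2, 184.3]
ee_rot: [-0.484, 0.875, 0.0, 0.0]
contact_force: [-2.3, 3.0, -0.1]
gripper_width: 11.8
```

apply_moves(increments=[[[0, 0, 0, 0, 0, -0.12, -1], [0, 0, 0, 0, 0, -0.3, -1], [0, 0, 0, 0, 0, -0.48, -1], [0, 0, 0, 0, 0, -0.66, -1], [0, 0, 0, 0, 0, -0.84, -1], [0, 0, 0, 0, 0, -1, -1], [0, 0, 0, 0, 0, -1, -1]]])

```text
clock: 68.25
position: [666.2, 37.3, 184.3]
ee_rot: [-0.685, 0.728, 0.0, 0.0]
contact_force: [-2.8, 3.1, 0.5]
gripper_width: 11.9
```

apply_moves(increments=[[[0, 0, 0, 0, 0, -0.12, -1], [0, 0, 0, 0, 0, -0.3, -1], [0, 0, 0, 0, 0, -0.48, -1], [0, 0, 0, 0, 0, -0.66, -1], [0, 0, 0, 0, 0, -0.84, -1], [0, 0, 0, 0, 0, -1, -1], [0, 0, 0, 0, 0, -1, -1]]])

```text
clock: 68.95
position: [666.1, 37.3, 184.3]
ee_rot: [0.844, -0.537, -0.0, -0.0]
contact_force: [-2.3, 3.9, 1.2]
gripper_width: 11.7
```

apply_moves(increments=[[[0, 0, 0, 0, 0, -0.12, -1], [0, 0, 0, 0, 0, -0.3, -1], [0, 0, 0, 0, 0, -0.48, -1], [0, 0, 0, 0, 0, -0.66, -1], [0, 0, 0, 0, 0, -0.84, -1], [0, 0, 0, 0, 0, -1, -1], [0, 0, 0, 0, 0, -1, -1]]])

```text
clock: 69.65
position: [666.1, 37.3, 184.3]
ee_rot: [0.95, -0.312, -0.0, -0.0]
contact_force: [-3.1, 4.3, 1.9]
gripper_width: 11.8
```

```bash
python3 -c "
from h import *
plan([665.8,36.9,184],-0.036)
print(arm.read_state()['wrist_torque']); pic('wrist','w41')
"
```

```text
pos [666.1  37.3 184.3] yaw -0.634 w 11.8 t 69.65 F [-3.1  4.3  1.9] q [ 0.3   0.55 -0.03 -0.   -0.99  0.64]
   [-0.0, 0.004, 0.002] [-0.001, 0.0, -0.99] rows>=3.3 
   [-0.0, 0.001, 0.0] [-0.0, 0.0, -0.205] rows>=0.7 final
[1.30790415 0.7943848  0.07826631]
```

View pics/w41.png

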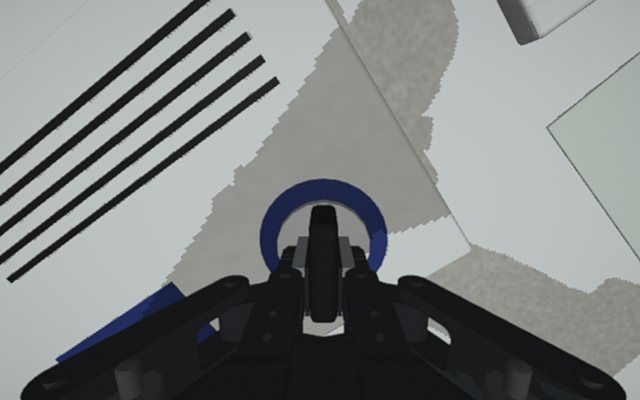

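apply_moves(increments=[[[0, 0, 0, 0, 0, -0.12, -1], [0, 0, 0, 0, 0, -0.3, -1], [0, 0, 0, 0, 0, -0.48, -1], [0, 0, 0, 0, 0, -0.66, -1], [0, 0, 0, 0, 0, -0.84, -1], [0, 0, 0, 0, 0, -1, -1], [0, 0, 0, 0, 0, -1, -1]]])

```text
clock: 70.4
position: [666.1, 37.3, 184.3]
ee_rot: [0.998, -0.067, -0.0, -0.0]
contact_force: [-3.3, 4.9, 2.2]
gripper_width: 12.4
```

apply_moves(increments=[[[0, 0, 0, 0, 0, -0.1, -1], [0, 0, 0, 0, 0, -0.18, -1], [0, 0, 0, 0, 0, -0.25, -1], [0, 0, 0, 0, 0, -0.25, -1]]])

```text
clock: 70.8
position: [666.1, 37.2, 184.3]
ee_rot: [1.0, -0.007, 0.0, -0.001]
contact_force: [-2.6, 4.8, 2.5]
gripper_width: 11.5
```

```bash
python3 -c "
from h import *
plan([665.8,36.9,184],-0.036)
print(arm.read_state()['wrist_torque'])
"
```

```text
pos [666.1  37.2 184.3] yaw -0.014 w 11.5 t 70.8 F [-2.6  4.8  2.5] q [ 0.3   0.55 -0.03 -0.   -0.99  1.26]
   [-0.003, 0.003, 0.003] [-0.003, -0.0, 0.043] rows>=0.1 final
[ 1.37823233  0.94285655 -0.99815376]
```

At the stop again (1 N·m). Now clockwise 4 clicks.

apply_moves(increments=[[[0, 0, 0, 0, 0, 0.12, -1], [0, 0, 0, 0, 0, 0.3, -1], [0, 0, 0, 0, 0, 0.48, -1], [0, 0, 0, 0, 0, 0.66, -1], [0, 0, 0, 0, 0, 0.84, -1], [0, 0, 0, 0, 0, 1, -1], [0, 0, 0, 0, 0, 1, -1]]])

```text
clock: 71.5
position: [666.1, 37.3, 184.3]
ee_rot: [0.967, -0.253, -0.0, -0.0]
contact_force: [-3.6, 4.2, 1.0]
gripper_width: 12.2
```

apply_moves(increments=[[[0, 0, 0, 0, 0, 0.12, -1], [0, 0, 0, 0, 0, 0.3, -1], [0, 0, 0, 0, 0, 0.48, -1], [0, 0, 0, 0, 0, 0.66, -1], [0, 0, 0, 0, 0, 0.84, -1], [0, 0, 0, 0, 0, 1, -1], [0, 0, 0, 0, 0, 1, -1]]])

```text
clock: 72.2
position: [666.2, 37.2, 184.3]
ee_rot: [0.875, -0.485, -0.0, -0.0]
contact_force: [-3.4, 4.6, 1.6]
gripper_width: 12.0
```

apply_moves(increments=[[[0, 0, 0, 0, 0, 0.12, -1], [0, 0, 0, 0, 0, 0.3, -1], [0, 0, 0, 0, 0, 0.48, -1], [0, 0, 0, 0, 0, 0.66, -1], [0, 0, 0, 0, 0, 0.84, -1], [0, 0, 0, 0, 0, 1, -1], [0, 0, 0, 0, 0, 1, -1]]])

```text
clock: 72.9
position: [666.2, 37.2, 184.2]
ee_rot: [0.728, -0.686, -0.0, -0.0]
contact_force: [-3.1, 3.9, 1.6]
gripper_width: 12.3
```

apply_moves(increments=[[[0, 0, 0, 0, 0, 0.12, -1], [0, 0, 0, 0, 0, 0.3, -1], [0, 0, 0, 0, 0, 0.48, -1], [0, 0, 0, 0, 0, 0.66, -1], [0, 0, 0, 0, 0, 0.84, -1], [0, 0, 0, 0, 0, 1, -1], [0, 0, 0, 0, 0, 1, -1]]])

```text
clock: 73.6
position: [666.2, 37.2, 184.3]
ee_rot: [-0.535, 0.845, 0.0, 0.0]
contact_force: [-3.1, 4.8, 1.2]
gripper_width: 11.9
```

```bash
python3 -c "
from h import *
plan([665.8,36.9,184],-2.13)
print(arm.read_state()['wrist_torque']); pic('wrist','w42')
"
```

```text
pos [666.2  37.2 184.3] yaw -2.012 w 11.9 t 73.6 F [-3.1  4.8  1.2] q [ 0.3   0.55 -0.03 -0.   -0.99 -0.74]
   [0.004, 0.002, 0.003] [0.0, 0.001, 0.236] rows>=0.8 final
[ 1.17201004  0.76296431 -0.0822381 ]
```

View pics/w42.png

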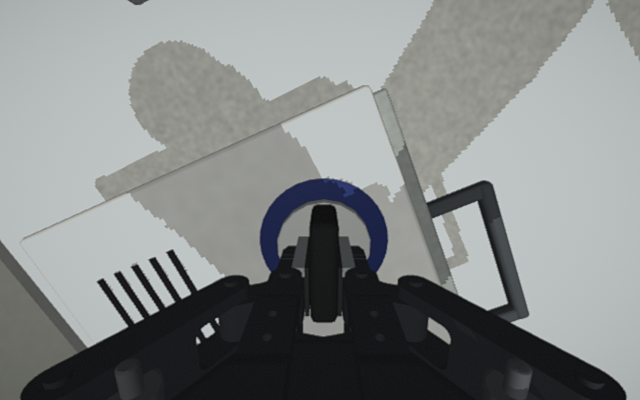

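apply_moves(increments=[[[0, 0, 0, 0, 0, 0.12, -1], [0, 0, 0, 0, 0, 0.235, -1], [0, 0, 0, 0, 0, 0.235, -1], [0, 0, 0, 0, 0, 0.235, -1], [0, 0, 0, 0, 0, 0.235, -0.3], [0, 0, 0, 0, 0, 0.235, -0.3], [0, 0, 0, 0, 0, 0.235, -0.3], [0, 0, -0.2, 0, 0, 0.235, -0.3], [0, 0, -0.5, 0, 0, 0.235, -0.3], [0, 0, -0.5, 0, 0, 0.235, -0.3]]])

```text
clock: 74.65
position: [668.6, 36.6, 239.1]
ee_rot: [-0.487, 0.873, -0.002, 0.004]
contact_force: [1.0, 0.6, 1.2]
gripper_width: 29.6
```

apply_moves(increments=[[[-0.13, 0.09, 0, 0, 0, -0.25, -0.3], [-0.26, 0.18, -0.02, 0, 0, -0.5, -0.3], [-0.4, 0.27, -0.03, 0, 0, -0.75, -0.3], [-0.56, 0.355, -0.03, 0, 0, -1, -0.3], [-0.56, 0.355, -0.03, 0, 0, -1, -0.3], [-0.56, 0.355, -0.03, 0, 0, -1, -0.3]]])

```text
clock: 75.25
position: [665.4, 103.0, 236.6]
ee_rot: [-0.687, 0.726, -0.0, -0.0]
contact_force: [0.5, 0.1, 0.4]
gripper_width: 30.0
```

```bash
python3 -c "
from h import *
p=pic('wrist','w43'); bar(p)
plan([665,103,300],-1.607)
"
```

```text
bar c [665.6  36.9] size [47.  11.9] deg 57.9 -> q deg 120.0
pos [665.4 102.6 236.7] yaw -1.626 w 29.9 t 75.3 F [0.6 0.4 0. ] q [ 0.39  0.51  0.05  0.   -1.1  -0.45]
   [-0.004, 0.004, -0.633] [0.001, -0.001, -0.038] rows>=1.3 final
```

View pics/w43.png

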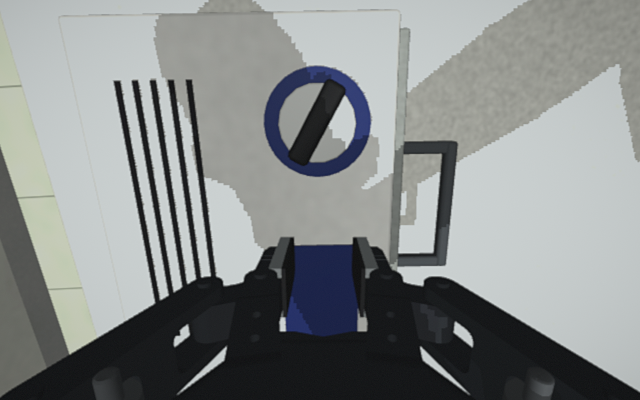

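Selector at 120.0° (4 clicks), drawer shut. Lifting clear, then handing in.

apply_moves(increments=[[[0, 0.1, -0.3, 0, 0, 0, -0.3], [0, 0.3, -0.7, 0, 0, 0, -0.3], [0, 0.5, -0.8, 0, 0, 0, -0.3], [0, 0.5, -0.8, 0, 0, 0, -0.3], [0, 0.5, -0.8, 0, 0, 0, -0.3], [0, 0.5, -0.8, 0, 0, 0, -0.3]]])

```text
clock: 75.9
position: [615.7, 105.2, 315.5]
ee_rot: [-0.688, 0.726, 0.0, -0.001]
contact_force: [-0.8, 0.8, -0.4]
gripper_width: 30.0
```

```bash
python3 -c "
from h import *
p=pic('wrist','w44'); bar(p)
for l,z in [('drawer_handle',62)]:
    for m in arm.mark_of(l,p): print(l,round(m['conf'],2),np.round(m['at'],1),px2w(p,m['at'],z).round(1))
p=pic('scene','s11')
print(arm.job_done())
"
```

```text
bar c [662.   37.2] size [48.4 16. ] deg 58.5 -> q deg 119.5
drawer_handle 0.73 [368.5 188.6] [564.1 112.5  62. ]
the job is handed in; nothing more can be done
None
```

View pics/s11.png

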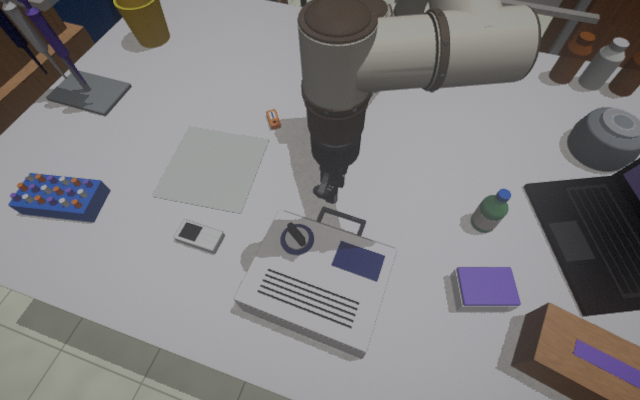

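The job is handed in at about 76 s. All four purple cassettes are in the drawer, the drawer is shut, and the selector was turned to its anticlockwise stop, then clockwise four clicks.

- **Drawer reopened once:** After the first pass I saw a purple corner behind the closed panel, so I reopened the drawer. One cassette had shifted against its neighbour and the front panel. Both were still flat and not stacked, so I left them as they were. I shut the drawer again and redid the selector from its stop.
- **Drawer shut:** The travel from outer stop to inner stop measured 140.7 mm against the 140 mm given, with about 10 N resisting at the end. After release, the handle read 564 mm, against about 562 mm expected.
- **Selector:** The end stop was felt at about 1 N·m. After release, the bar read 120.0°, which is four clicks. A last reading from an oblique angle gave 119.5°.
- **Bystanders:** The mat is empty, the orange part was never touched, and the bottle, tip box and reader look unmoved. The robot was touching nothing at the end.

**Checks that disagreed:**
- The selector first measured about 134°, between two clicks, although it should have started on one. I did not find out why.
- One top-camera network reading put the shut handle at 552 mm. The bar's own pixels in that picture gave about 560 mm, so I set that reading aside.

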